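# Pack a meal order with tongs into a two-tier carrier

## Task

Pack the order: using the tongs, never the fingers, move every fish piece from the baking tray into the shallow pan, then stand the tongs back in their holder. Fit the lid from the top of the carrier rack squarely on the pan, and shelve the lidded pan on the carrier rack's lower tier and the tall lidded pot upright on its taller upper tier, each with its body well in on the board and only the handle sticking out at the front. Leave everything else on the counter undisturbed.

Things in the scene. Friction and masses are not known exactly. Their poses are not given: they have to be found in the camera images.
- tray: low dark baking tray on the right of the centre, fixed, 170 x 150 mm (x, y), floor 3 mm thick, rim only 10 mm above the counter; origin at the centre of its underside
- piece0: breaded fish piece, golden-brown, a firm rounded block 36 x 24 x 20 mm (its x, y, z), 20 g; origin at the centre of its underside. Starts on the baking tray. Three to six of the six are present; the state gives None for an absent one
- piece1: breaded fish piece, golden-brown, a firm rounded block 36 x 24 x 20 mm (its x, y, z), 20 g; origin at the centre of its underside. Starts on the baking tray. Three to six of the six are present; the state gives None for an absent one
- piece2: breaded fish piece, golden-brown, a firm rounded block 36 x 24 x 20 mm (its x, y, z), 20 g; origin at the centre of its underside. Starts on the baking tray. Three to six of the six are present; the state gives None for an absent one
- piece3: breaded fish piece, golden-brown, a firm rounded block 36 x 24 x 20 mm (its x, y, z), 20 g; origin at the centre of its underside. Starts on the baking tray. Three to six of the six are present; the state gives None for an absent one
- piece4: breaded fish piece, golden-brown, a firm rounded block 36 x 24 x 20 mm (its x, y, z), 20 g; origin at the centre of its underside. Starts on the baking tray. Three to six of the six are present; the state gives None for an absent one
- piece5: breaded fish piece, golden-brown, a firm rounded block 36 x 24 x 20 mm (its x, y, z), 20 g; origin at the centre of its underside. Starts on the baking tray. Three to six of the six are present; the state gives None for an absent one
- pan: loose shallow rectangular aluminium serving pan, 100 x 146 mm outside (x, y), 34 mm high, walls and floor 3 mm thick, open on top, about 140 g empty; origin at the centre of its underside. A black bar handle points along its -x, from 49 to 144 mm from the origin, 14 mm wide (y), 18 mm high, its middle 24 mm above the underside
- pot: loose round steel sauce pot with a fixed lid, 80 mm across the lid and 76 mm across the body, 96 mm high with its knob, about 220 g; origin at the centre of its underside. A black bar handle points along its -x, from 36 to 141 mm from the axis, 14 mm wide (y), 18 mm high, its middle 50 mm above the underside
- rack: fixed two-tier carrier rack: two aluminium boards and a clear roof, 130 mm deep (its x) and 220 mm wide (y), 224 mm high, on four 10 mm corner posts that leave 200 mm between them; origin at the centre of its underside. Open front towards its -x (towards the robot); a 12 mm lip along the back (+x) edge of each board, its inner face 61 mm behind the middle
- lid: the pan's loose dark steel lid, lying on the rack's clear roof at the start, 90 g: a plate 104 x 150 mm (its x, y), 4 mm thick, with a locating step under it, 84 x 130 mm and 4 mm deep, that drops inside the pan's mouth with 5 mm to spare each side. Black bar grip on top along x, 40 mm long, 14 mm wide (y), from 8 to 32 mm above the origin; origin at the centre of the step's underside. Seated, it is 30 mm above the pan's origin
- low_tier (a point): middle of the lower board's top face, 10 mm above the counter; axes as the rack's. The clearance over this tier is 85 mm: too low for the pot
- high_tier (a point): middle of the upper board's top face, 105 mm above the counter; axes as the rack's. The clearance under the clear roof is 113 mm
- holder: fixed grey open-topped tongs holder, 54 x 84 mm outside (x, y), 60 mm high, walls 4 mm, floor 4 mm; origin at the centre of its underside. Stands at the far left or the far right, the pot at the other end
- tongs: small sprung tongs, 148 mm long, about 70 g, standing upright in the holder, tips down, with their y along the holder's y; origin midway between the tips, at tip level, z up along the tongs. Two arms hang from a bridge at the top and open along y. Tips 45 mm apart inside at rest, 52 mm outside; each tip is 20 mm wide (x) and 3 mm thick. Squeezed right shut they stop 11 mm apart
- tongs_grip (a point): middle between the tongs' black grip pads, 112 mm above the tips: the place to squeeze, along y. The pads are 24 mm wide (x), run from 88 to 134 mm above the tips, and are 50 mm wide over their outsides at rest. Each mm squeezed off this closes the tips about 4.4 mm: at 48 mm they are about 37 mm apart, at 45 mm about 23 mm. Held at about 49 mm the tongs can be carried open
- tong_l (a joint): how far each tong arm is squeezed in, rad (both arms move alike, hinged 144 mm above the tips): 0 at rest with the tips open, about 0.075 on a piece's 24 mm width, 0.12 at the stop. A spring pushes the pads out with about 3 N at first touch, 5 N at 0.075
- oil: bystander, not to be disturbed: amber bottle, 190 mm tall
- pickles: bystander, not to be disturbed: green glass jar, 100 mm tall
- shaker: bystander, not to be disturbed: small steel shaker, 58 mm tall
- ramekin: bystander, not to be disturbed: small white bowl, 35 mm high
- spoon: bystander, not to be disturbed: steel spoon lying on the counter
- cup: bystander, not to be disturbed: white cup, 85 mm tall

How it is judged:
By the outcome, as a careful person would: the job done as asked, in the order asked, and still so for the second after the job is handed in, with the robot touching nothing.
Of piece0, piece1, piece2, piece3, piece4, piece5 only 3 to 6 are there at a start; the rules pass over those that are not, and their reading is None.
At some moment in a run one of piece0, piece1, piece2, piece3, piece4, piece5, pot may be knocked a few centimetres aside while the robot is not near it.
It also fails if it takes over 210 s, if anything falls off the work surface, if the arm or the gripper's body presses on something with over 40 N, if the wrist force passes 120 N, or if a joint passes its speed limit or range.

## Robot

A 6-joint arm with a two-finger parallel gripper is mounted at the origin on the work surface. World frame = base frame: x ahead of the robot, y to its left, z up, the work surface at z = 0. Lengths are in mm, angles in rad, forces in N, time in s.
With the tool pointing down it reaches from about 375 to 900 mm from the base axis. Payload 3.1 kg.
Tool frame: the origin (TCP) lies at the very end of the fingers, on their centre line; the grasp point (between the pads) lies 19 mm behind it; x points along the fingers, y is the direction in which the jaws open and shut, and the axes are right-handed (so a half turn about x gives the same grasp; the last joint's range is limited). The gripper opens to 85 mm and grips with 20 to 120 N. Pads are 22 mm wide; open, the fingers measure 114 mm over their backs; the gripper's body (76 mm by 85 mm) begins 54 mm behind the grasp point. The pads swing forward as they close: fully open they stand 13 mm farther back than shut.
Start: joints at [1.137, 0.527, 1.433, -0, 1.181, -0.178], TCP at [157.492, 604.808, 231.31] pointing down, gripper open.
Joint ranges: [-3.08, 3.08], [-0.75, 2.2], [0.22, 2.44], [-1.43, 4.57], [0, 2.65], [-2.85, 2.85]. Speed limits (rad/s): [2.79, 2.79, 3.14, 3.14, 3.14, 3.14].

## Interface

Orientations are given as a rotation vector (axis times angle).
In Python, from bench import manip gives the robot as it stands. The module is installed in compiled form; this text tells all that it offers.
- The arm moves only by the tool drive_tool, never from a script. Its argument "targets" is a list of rows, each an object with "slide": the shift along the tool's x, y, z in cm, a list of three; "turn": the turn, a rotation vector about the tool's x, y, z in rad, a list of three; "jaw": the closure, from 0 (fully open) to 1 (shut). In form: [{"slide": [tx, ty, tz], "turn": [rx, ry, rz], "jaw": jaw}, ...]. A call has 1 to 20 rows; each row is the pose to reach, as a shift and turn from the pose commanded when the call began, along the tool's axes at that moment; what a row does not reach only later rows make up. A row lasts 1/10 s, in which the tool goes at most 50 mm and 8.59 degrees, less where a joint would pass 70% of its speed; a pose out of reach is approached as far as the arm can. A call with a gripper value outside its range is refused whole. The fingers move at their own pace and stop on an object; "squeeze" is the grip in N (left out, the last holds). Time passes only in rows, so rows that repeat a pose let the fingers close. It gives the time, the measured TCP pose, the force and the opening at its end, in the units of the state.
- manip.get_obs(): the state, without advancing time (a new reading comes with each control period).
- manip.get_image(name): name is "scene" or "side" or "wrist"; returns (picture, depth): 384x512x3 uint8, blue, green, red; 384x512 float32, mm along the optical axis (not along the pixel's ray), 0 where there is no reading.
- manip.camera_params(name): a dict with "camera_matrix" (3x3 intrinsics, pixels), "k1" (the pictures are not rectified: a ray, as slopes to the right and down, at radius r is drawn at 1 + k1 r^2 times it, then the intrinsics apply), "cam_to_world" (4x4, takes a point from camera to world coordinates); the wrist camera has in their place "hand_eye" (4x4, takes a point from camera to tool coordinates, whose origin is the TCP and whose axes are the tool frame's). Camera axes: x right, y down, z forward; pixel columns grow to the right and rows downward; lengths in mm; the calibration is good to about 2 mm. A picture is of the moment at which its call begins: read the wrist's pose just before it. camera_params takes no time and is no camera call.
- manip.hand_in(): hands the job in, once; it reports no verdict.
Trained networks look in the newest picture that a camera, given by its name, has taken for a name from the list of things; names that differ only in an ending like _2 or _b are one class to them, and where a whole thing is asked for, a point or a joint stands for the part that bears it (a point fixed in the world has none). Each returns a list of dicts, best first, with "confidence" (0 to 1); they miss things now and then, are a little off and sometimes report something else, mostly with a low value. They report only what shows in the picture. A call takes as long as a camera call.
- manip.find_in(camera, target): "location" ([column, row] in pixels, amid what is visible of it).
- manip.landmark_of(camera, target): "location" ([column, row] in pixels: a listed point, or the origin of a listed thing).
The state is a dict: "t": time; "qpos": joint angles; "joint_vel": joint speeds; "joint_efforts": joint torques, N m; "position": TCP position; "ee_rot": TCP orientation; "force": force on the tool from outside, world axes, zero at the start; "ft_torque": the same for the moment, N m; "opening": finger opening in mm.
Only numpy, scipy, OpenCV 4.12 (cv2) and the standard library are available. Lean on these libraries where they do the work, as an engineer would, in place of code of your own. Each camera call takes 0.05 s, during which the arm holds its last target.

## Working session

There is one attempt and no reset: what is moved stays moved. The work goes in short steps, Python scripts to look and compute and a tool call to move; the robot and the scene stay as the last step left them, time stands still between calls to the robot, and variables do not carry over. Pictures are saved under pics/ and viewed, and the job is handed in when it is done.

Besides the shell and the picture viewer there is one more tool, called as name([rows], argument=value, ...), one row to a line, values as JSON. drive_tool: Moves the arm, as the interface text tells. Its arguments: {"type":"object","properties":{"targets":{"type":"array","items":{"type":"object","properties":{"slide":{"type":"array","items":{"type":"number"}},"turn":{"type":"array","items":{"type":"number"}},"jaw":{"type":"number"}}}},"squeeze":{"type":"number"}},"required":["targets"]}

I'll start by looking at the scene.

```bash
ls; mkdir -p pics; python3 - <<'E'
from bench import manip
import cv2, numpy as np
o=manip.get_obs(); print({k:np.round(v,3).tolist() if v is not None else None for k,v in o.items()})
for n in ["scene","side","wrist"]:
    im,d=manip.get_image(n); cv2.imwrite(f"pics/{n}0.png",im); np.save(f"pics/{n}0.npy",d)
    p=manip.camera_params(n)
    for k,v in p.items(): print(n,k,np.round(v,4).tolist())
E
```

```text
pics
{'t': 0.0, 'qpos': [1.138, 0.528, 1.434, -0.0, 1.181, -0.178], 'joint_vel': [-0.0, -0.0, 0.0, 0.002, -0.0, -0.001], 'joint_efforts': [-0.001, -44.235, -17.802, -0.0, 0.008, -0.0], 'position': [157.196, 604.156, 230.323], 'ee_rot': [0.198, 1.562, -0.202], 'force': [-0.27, 0.563, 0.117], 'ft_torque': [0.014, -0.013, 0.052], 'opening': 85.556}
scene camera_matrix [[433.1459, 0.0, 261.5034], [0.0, 433.1459, 188.6255], [0.0, 0.0, 1.0]]
scene k1 0.0196
scene cam_to_world [[0.6528, 0.4115, -0.636, 1255.9278], [0.7574, -0.3649, 0.5414, -523.1269], [-0.0093, -0.8352, -0.5499, 756.4437], [0.0, 0.0, 0.0, 1.0]]
side camera_matrix [[472.4973, 0.0, 254.2073], [0.0, 472.4973, 195.624], [0.0, 0.0, 1.0]]
side k1 -0.1383
side cam_to_world [[0.6653, -0.5782, 0.4723, -147.4428], [-0.7465, -0.5021, 0.4367, -609.1121], [-0.0154, -0.6431, -0.7656, 1293.8612], [0.0, 0.0, 0.0, 1.0]]
wrist camera_matrix [[293.6081, 0.0, 255.4259], [0.0, 293.6081, 188.9365], [0.0, 0.0, 1.0]]
wrist k1 -0.0779
wrist hand_eye [[-0.0005, -0.2893, 0.9572, -143.0753], [1.0, -0.0009, 0.0003, 0.789], [0.0007, 0.9572, 0.2893, -74.0732], [0.0, 0.0, 0.0, 1.0]]
```

View pics/scene0.png

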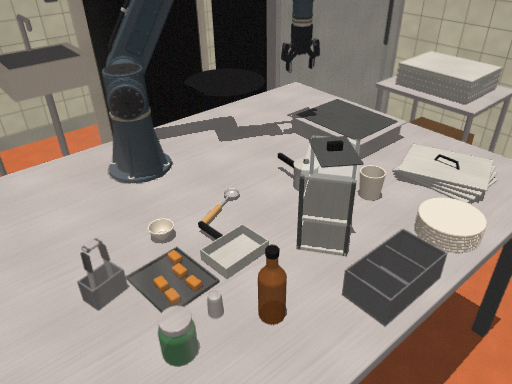

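View pics/side0.png

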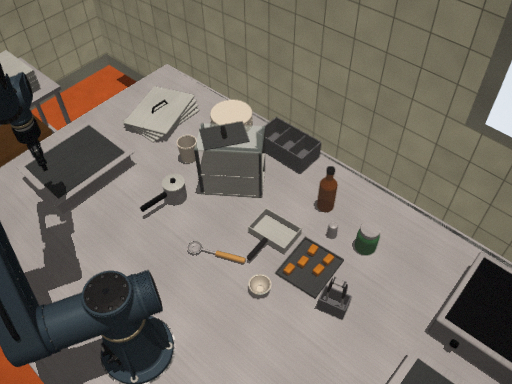

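View pics/wrist0.png

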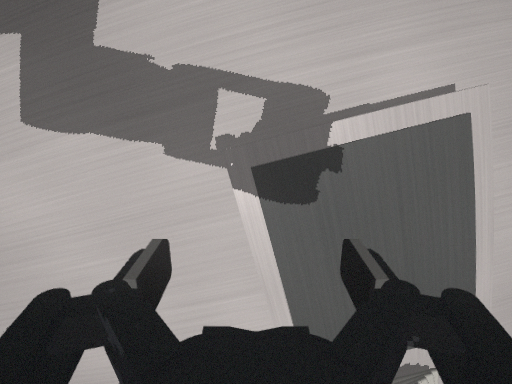

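```bash
cat > h.py <<'E'
from bench import manip
import cv2, numpy as np
from scipy.spatial.transform import Rotation as R
def und(p,uv):
    K=p["camera_matrix"]; D=np.array([p["k1"],0,0,0,0],float)
    return cv2.undistortPoints(np.asarray(uv,float).reshape(-1,1,2),np.array(K,float),D,criteria=(3,40,1e-10)) .reshape(-1,2) if False else _und(K,p["k1"],uv)
def _und(K,k1,uv):
    K=np.array(K);uv=np.asarray(uv,float).reshape(-1,2)
    d=(uv-[K[0,2],K[1,2]])/[K[0,0],K[1,1]]; s=d.copy()
    for _ in range(20): s=d/(1+k1*(s**2).sum(1,keepdims=True))
    return s
def ctw(name,o=None):
    p=manip.camera_params(name)
    if name!="wrist": return p,np.array(p["cam_to_world"])
    o=o or manip.get_obs()
    T=np.eye(4);T[:3,:3]=R.from_rotvec(o["ee_rot"]).as_matrix();T[:3,3]=o["position"]
    return p,T@np.array(p["hand_eye"])
def onz(name,uv,z,o=None):
    p,T=ctw(name,o); s=und(p,uv); d=np.c_[s,np.ones(len(s))]@T[:3,:3].T
    c=T[:3,3]; return c+d*((z-c[2])/d[:,2])[:,None]
def cloud(name,d,o=None):
    p,T=ctw(name,o); h,w=d.shape; g=np.mgrid[0:h,0:w]; uv=np.c_[g[1].ravel(),g[0].ravel()]
    s=und(p,uv); P=np.c_[s,np.ones(len(s))]*d.reshape(-1,1)
    W=P@T[:3,:3].T+T[:3,3]; W[d.ravel()<=0]=np.nan
    return W.reshape(h,w,3)
def proj(name,X,o=None):
    p,T=ctw(name,o); X=np.asarray(X,float).reshape(-1,3); c=(X-T[:3,3])@T[:3,:3]
    s=c[:,:2]/c[:,2:]; s=s*(1+p["k1"]*(s**2).sum(1,keepdims=True)); K=np.array(p["camera_matrix"])
    return s*[K[0,0],K[1,1]]+[K[0,2],K[1,2]]
def Rdown(yaw):
    # tool x down, tool y (jaw) at yaw in the horizontal plane
    x=np.array([0,0,-1.]);y=np.array([np.cos(yaw),np.sin(yaw),0]);return np.c_[x,y,np.cross(x,y)]
def rel(pos,Rm,o=None,cmd=None):
    """shift (cm) and rotvec from the present pose to pos,Rm"""
    o=o or manip.get_obs()
    p0=np.array(o["position"]);R0=R.from_rotvec(o["ee_rot"]).as_matrix()
    if cmd is not None: p0,R0=cmd
    return np.round(R0.T@(np.array(pos)-p0)/10,3), np.round(R.from_matrix(R0.T@Rm).as_rotvec(),4)
def shot(name,tag,crop=None,scale=1):
    o=manip.get_obs(); im,d=manip.get_image(name); np.save(f"pics/{tag}.npy",d)
    v=im
    if crop: v=v[crop[1]:crop[3],crop[0]:crop[2]]
    if scale!=1: v=cv2.resize(v,None,fx=scale,fy=scale,interpolation=cv2.INTER_CUBIC)
    cv2.imwrite(f"pics/{tag}.png",v); return im,d,o
E
python3 - <<'E'
from h import *
for c in ["scene","side"]:
    for n in ["tray","piece0","pan","pot","rack","lid","holder","tongs","tongs_grip","low_tier","high_tier","oil","pickles","shaker","ramekin","spoon","cup"]:
        r=manip.landmark_of(c,n)
        print(c,n,[(np.round(q["location"],1).tolist(),round(q["confidence"],2)) for q in r[:7]])
print(manip.get_obs()["t"])
a=cv2.imread("pics/scene0.png");cv2.imwrite("pics/scene0c.png",cv2.resize(a[130:330,60:360],None,fx=2.6,fy=2.6,interpolation=2))
a=cv2.imread("pics/side0.png");cv2.imwrite("pics/side0c.png",cv2.resize(a[100:325,130:400],None,fx=2.6,fy=2.6,interpolation=2))
E
```

```text
scene tray [([173.2, 281.7], 0.87), ([304.5, 184.5], 0.4)]
scene piece0 [([179.1, 275.1], 0.74), ([190.8, 284.4], 0.74), ([158.8, 286.9], 0.72), ([173.0, 299.4], 0.68), ([325.1, 227.8], 0.68), ([171.3, 259.8], 0.62)]
scene pan [([234.8, 254.2], 0.79)]
scene pot [([306.5, 186.0], 0.69), ([328.5, 229.2], 0.38)]
scene rack [([326.5, 229.2], 0.8)]
scene lid [([216.5, 314.5], 0.71), ([332.9, 152.2], 0.65), ([322.3, 223.8], 0.3)]
scene holder [([106.2, 291.5], 0.86)]
scene tongs [([103.7, 294.5], 0.81)]
scene tongs_grip [([94.6, 254.3], 0.59), ([175.6, 352.2], 0.38)]
scene low_tier [([321.7, 224.1], 0.59)]
scene high_tier [([329.3, 193.3], 0.69)]
scene oil [([270.2, 315.5], 0.94), ([369.4, 193.2], 0.74), ([160.1, 288.8], 0.22)]
scene pickles [([179.0, 350.7], 0.95)]
scene shaker [([215.6, 311.9], 0.89), ([176.3, 347.1], 0.54)]
scene ramekin [([161.4, 235.8], 0.58)]
scene spoon [([216.6, 206.4], 0.57), ([171.5, 301.4], 0.48)]
scene cup [([368.2, 192.8], 0.71), ([104.1, 293.4], 0.67)]
side tray [([305.7, 268.1], 0.92)]
side piece0 [([312.7, 250.0], 0.66), ([299.0, 259.4], 0.63), ([317.7, 270.8], 0.58), ([329.1, 260.1], 0.51), ([288.6, 267.7], 0.48), ([215.7, 251.7], 0.23)]
side pan []
side pot [([174.3, 197.1], 0.64)]
side rack [([232.2, 183.6], 0.76)]
side lid [([225.3, 136.8], 0.8), ([215.5, 250.6], 0.48)]
side holder [([334.1, 304.9], 0.9), ([274.4, 232.1], 0.64), ([233.8, 160.6], 0.47)]
side tongs [([333.1, 304.1], 0.54)]
side tongs_grip [([334.3, 287.7], 0.6), ([297.8, 261.5], 0.34), ([235.1, 159.1], 0.28)]
side low_tier [([231.6, 178.1], 0.71), ([332.8, 308.7], 0.15)]
side high_tier [([234.9, 161.3], 0.62)]
side oil [([322.3, 207.2], 0.84), ([329.9, 233.1], 0.33)]
side pickles [([366.0, 248.0], 0.94)]
side shaker [([330.3, 234.1], 0.58), ([333.0, 287.7], 0.39)]
side ramekin [([258.3, 290.2], 0.7)]
side spoon [([215.3, 250.0], 0.68)]
side cup [([188.1, 154.4], 0.93)]
1.85
```

View pics/scene0c.png

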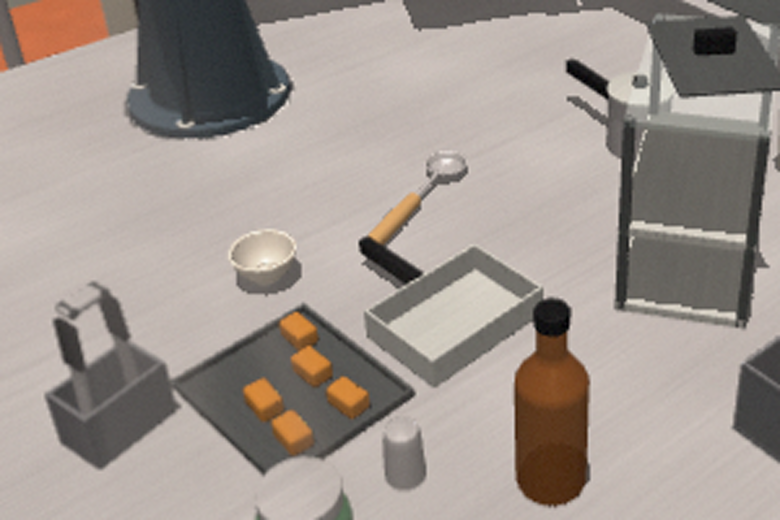

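View pics/side0c.png

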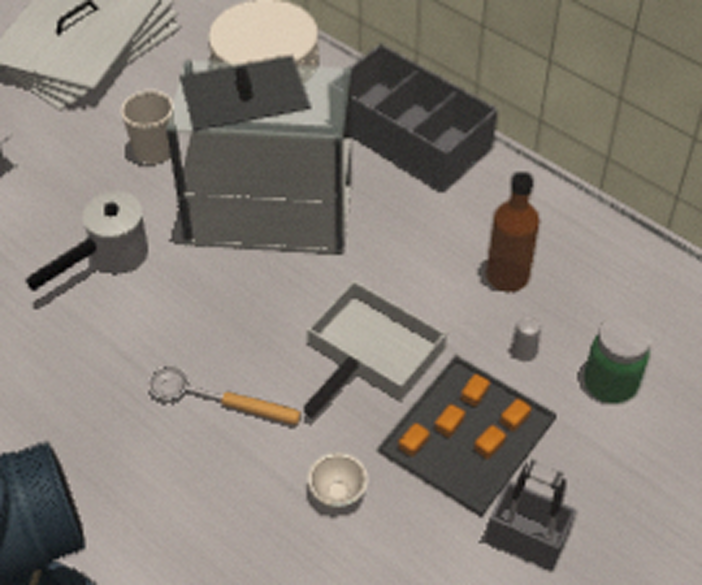

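```bash
python3 - <<'E'
from h import *
C={n:cloud(n,np.load(f"pics/{n}0.npy")) for n in ["scene","side"]}
I={n:cv2.imread(f"pics/{n}0.png") for n in C}
for n in C: print(n,"table z", np.nanmedian(C[n][250:260,200:215,2] if n=="side" else C[n][200:205,150:160,2]))
# colour ortho map 2mm/px x 300..900, y -350..250
for n in C:
    W=C[n].reshape(-1,3);col=I[n].reshape(-1,3)
    m=(W[:,2]>-5)&(W[:,2]<260)
    W=W[m];col=col[m];o=np.argsort(W[:,2]);W=W[o];col=col[o]
    S=1.0
    img=np.zeros((600,800,3),np.uint8)
    for k in (0,):
        r=((900-W[:,0])*S).astype(int); c=((350-W[:,1])*S).astype(int)
        ok=(r>=0)&(r<599)&(c>=0)&(c<799)
        for dr in(0,1):
            for dc in (0,1): img[r[ok]+dr,c[ok]+dc]=col[ok]
    for g in range(0,800,100): cv2.putText(img,str(350-g),(g,10),0,.35,(0,255,255),1); cv2.line(img,(g,0),(g,599),(0,255,255),1) if False else None
    for g in range(0,600,100): cv2.putText(img,str(900-g),(0,g+10),0,.35,(0,255,0),1)
    cv2.imwrite(f"pics/top_{n}.png",img)
E
```

```text
scene table z 1.0228793010252843
side table z 1.2489868344651995
```

View pics/top_scene.png

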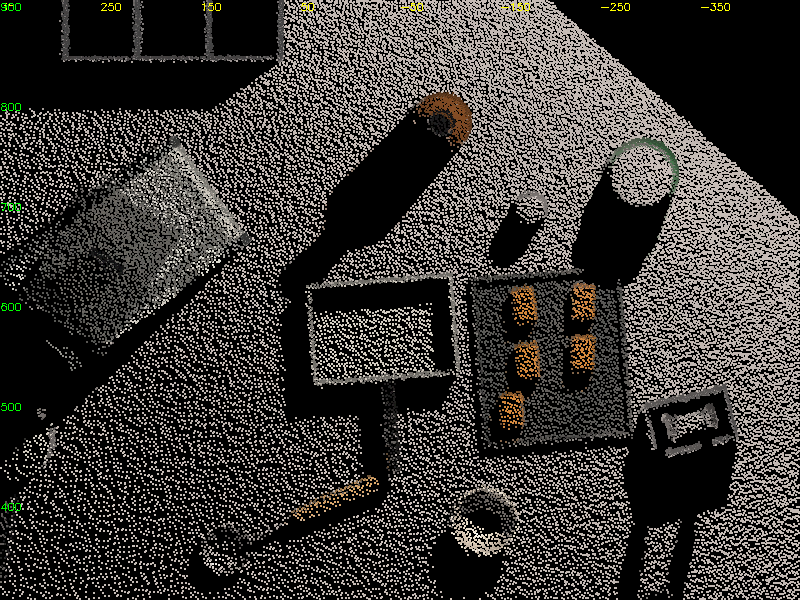

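View pics/top_side.png

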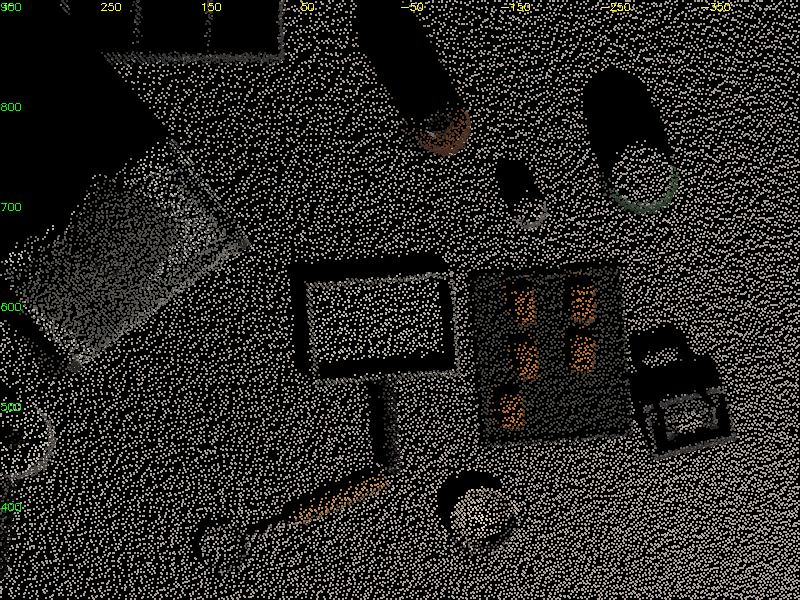

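```bash
cat >> h.py <<'E'
def rect(P):
    P=np.asarray(P,np.float32)[:,:2]; r=cv2.minAreaRect(P); return r
def fitrect(P,sx,sy,c0,yaw0,edge=True):
    """robust fit of rectangle outline/region: maximise inliers of points within rect sx,sy: returns centre,yaw via trimmed min-area"""
    from scipy.optimize import minimize
    P=P[:,:2]
    def cost(v):
        c,s=np.cos(v[2]),np.sin(v[2]); q=(P-v[:2])@np.array([[c,-s],[s,c]])
        a=np.abs(q)-[sx/2,sy/2]
        out=np.maximum(a[:,0],a[:,1])
        return np.mean(np.minimum(np.abs(out),8)) if edge else np.mean(np.minimum(np.clip(np.linalg.norm(np.clip(a,0,None),axis=1),0,None),8))
    best=None
    for dy in np.linspace(-.15,.15,5):
        r=minimize(cost,[c0[0],c0[1],yaw0+dy],method="Nelder-Mead",options=dict(initial_simplex=[[c0[0],c0[1],yaw0+dy],[c0[0]+6,c0[1],yaw0+dy],[c0[0],c0[1]+6,yaw0+dy],[c0[0],c0[1],yaw0+dy+.1]],xatol=.01,fatol=1e-4))
        if best is None or r.fun<best.fun: best=r
    return best.x,best.fun
E
python3 - <<'E'
from h import *
C={n:cloud(n,np.load(f"pics/{n}0.npy")).reshape(-1,3) for n in ["scene","side"]}
I={n:cv2.imread(f"pics/{n}0.png").reshape(-1,3) for n in C}
def sel(n,x,y,z): 
    W=C[n]; return (W[:,0]>x[0])&(W[:,0]<x[1])&(W[:,1]>y[0])&(W[:,1]<y[1])&(W[:,2]>z[0])&(W[:,2]<z[1])
for n in C:
    print(n)
    W=C[n]
    P=W[sel(n,(500,660),(-120,60),(31,40))]; print(" pan rim",len(P),fitrect(P,97,143,(577,-33),.07))
    P=W[sel(n,(430,540),(-400,-280),(57,64))]; print(" holder",len(P),fitrect(P,50,80,(487,-338),.26), np.median(P[:,2]))
    P=W[sel(n,(430,540),(-400,-280),(80,170))]; print(" tongs",len(P),P.mean(0).round(1),P[:,2].max().round(1)); 
    P=P[P[:,2]>140]; 
    if len(P)>3: r=rect(P);print("   bridge",r)
    hsv=cv2.cvtColor(I[n].reshape(1,-1,3),cv2.COLOR_BGR2HSV)[0]
    om=(hsv[:,0]>5)&(hsv[:,0]<22)&(hsv[:,1]>150)&(hsv[:,2]>120)
    m=om&sel(n,(440,660),(-290,-110),(3,40))
    lab,cnt=None,0
    mm=m.reshape(384,512).astype(np.uint8); k,L,st,ce=cv2.connectedComponentsWithStats(mm)
    for i in range(1,k):
        if st[i,4]<15: continue
        P=W[L.ravel()==i]; T=P[P[:,2]>np.percentile(P[:,2],90)-4]
        r=rect(T); print(" piece",st[i,4],np.round(P.mean(0),1),"ztop",np.percentile(T[:,2],80).round(1),"rect",np.round(r[0],1),np.round(r[1],1),round(r[2],1), fitrect(T,36,24,r[0],0,edge=False))
    dark=I[n].max(1)<90
    m=sel(n,(480,780),(80,420),(226,262)); P=W[m]; print(" lid zone",len(P),np.percentile(P[:,2],[5,50,95]).round(1),rect(P))
E
```

```text
scene
 pan rim 311 (array([ 5.71194315e+02, -3.21862652e+01,  8.24575419e-02]), np.float64(1.7101234758572688))
 holder 255 (array([ 4.78331124e+02, -3.39845094e+02,  2.40972940e-01]), np.float64(2.1635554017070056)) 59.73942635397941
 tongs 470 [ 481.3 -340.8  126.4] 154.8Traceback (most recent call last):
  File "<stdin>", line 13, in <module>
  File "h.py", line 46, in rect
    P=np.asarray(P,np.float32)[:,:2]; r=cv2.minAreaRect(P); return r
                                        ~~~~~~~~~~~~~~~^^^
cv2.error: OpenCV(4.12.0) /io/opencv/modules/imgproc/src/convhull.cpp:143: error: (-215:Assertion failed) total >= 0 && (depth == CV_32F || depth == CV_32S) in function 'convexHull'
```

```bash
sed -i 's/P=np.asarray(P,np.float32)\[:,:2\]; r=/P=np.ascontiguousarray(np.asarray(P,np.float32)[:,:2]); r=/' h.py
cat > meas.py <<'E'
from h import *
import sys
C={n:cloud(n,np.load(f"pics/{n}0.npy")).reshape(-1,3) for n in ["scene","side"]}
I={n:cv2.imread(f"pics/{n}0.png").reshape(-1,3) for n in C}
def sel(n,x,y,z): 
    W=C[n]; return (W[:,0]>x[0])&(W[:,0]<x[1])&(W[:,1]>y[0])&(W[:,1]<y[1])&(W[:,2]>z[0])&(W[:,2]<z[1])
if __name__=="__main__":
  for n in C:
    print(n)
    W=C[n]
    P=W[sel(n,(500,660),(-120,60),(31,40))]; print(" pan rim",len(P),fitrect(P,97,143,(572,-33),.07))
    P=W[sel(n,(430,540),(-400,-280),(57,64))]; print(" holder",len(P),fitrect(P,50,80,(480,-338),.26), np.median(P[:,2]))
    P=W[sel(n,(430,540),(-400,-280),(80,170))]; print(" tongs",len(P),P.mean(0).round(1),P[:,2].max().round(1)); 
    P=P[P[:,2]>140]; 
    if len(P)>3: r=rect(P);print("   bridge",r)
    hsv=cv2.cvtColor(I[n].reshape(1,-1,3),cv2.COLOR_BGR2HSV)[0]
    om=(hsv[:,0]>5)&(hsv[:,0]<22)&(hsv[:,1]>150)&(hsv[:,2]>120)
    m=om&sel(n,(440,660),(-290,-110),(3,40))
    mm=m.reshape(384,512).astype(np.uint8); k,L,st,ce=cv2.connectedComponentsWithStats(mm)
    for i in range(1,k):
        if st[i,4]<15: continue
        P=W[L.ravel()==i]; T=P[P[:,2]>np.percentile(P[:,2],90)-4]
        r=rect(T); print(" piece",st[i,4],np.round(P.mean(0),1),"ztop",np.percentile(T[:,2],80).round(1),"rect",np.round(r[0],1),np.round(r[1],1),round(r[2],1), np.round(fitrect(T,36,24,r[0],0,edge=False)[0],2))
    m=sel(n,(480,780),(80,420),(226,262)); P=W[m]; print(" lid zone",len(P),np.percentile(P[:,2],[5,50,95]).round(1),rect(P))
E
python3 meas.py
```

```text
scene
 pan rim 311 (array([ 5.71195639e+02, -3.21813153e+01,  8.24959003e-02]), np.float64(1.7101344959030083))
 holder 255 (array([ 4.78339258e+02, -3.39843262e+02,  2.40824873e-01]), np.float64(2.1635626348743817)) 59.73942635397941
 tongs 470 [ 481.3 -340.8  126.4] 154.8
   bridge ((478.7901611328125, -339.8705139160156), (22.274280548095703, 43.29542922973633), 15.665775299072266)
 piece 230 [ 519.2 -171.4   21.9] ztop 24.7 rect [ 515.8 -170.3] [29.  91.2] 73.8 [ 5.4040e+02 -1.7681e+02  1.6000e-01]
 piece 136 [ 597.4 -176.    21.5] ztop 24.6 rect [ 595.1 -174.2] [37.1 22. ] 5.6 [ 5.9503e+02 -1.7277e+02  3.0000e-01]
 piece 128 [ 550.4 -234.6   22.2] ztop 24.8 rect [ 548.5 -233.1] [21.5 33.2] 87.5 [ 5.4847e+02 -2.3311e+02 -1.5000e-01]
 piece 126 [ 600.3 -235.6   22.2] ztop 24.9 rect [ 599.5 -233.7] [20.2 33.9] 86.1 [ 5.9950e+02 -2.3366e+02 -1.5000e-01]
 lid zone 1289 [226.9 232.6 250.2] ((650.7291259765625, 230.32568359375), (140.77096557617188, 222.4144744873047), 39.8029899597168)
side
 pan rim 193 (array([ 5.71593880e+02, -3.30462466e+01,  7.70583695e-02]), np.float64(2.12985163
[... 316 characters left out ...]
2.8] ztop 27.4 rect [ 592.8 -174.6] [32.5 18.5] 3.8 [ 5.9276e+02 -1.7461e+02 -5.0000e-02]
 piece 63 [ 596.4 -233.5   23.4] ztop 26.8 rect [ 594.2 -233.2] [19.4 30.7] 88.9 [ 5.9417e+02 -2.3315e+02 -1.5000e-01]
 piece 70 [ 539.2 -176.8   21.2] ztop 25.5 rect [ 538.1 -177.4] [32.8 20.5] 4.2 [ 5.3811e+02 -1.7740e+02 -5.0000e-02]
 piece 67 [ 489.  -161.4   23. ] ztop 26.8 rect [ 489.3 -161.8] [34.4 20.2] 5.6 [ 4.8929e+02 -1.6183e+02 -5.0000e-02]
 piece 69 [ 546.5 -231.9   22.6] ztop 26.9 rect [ 544.4 -231.3] [20.6 27.6] 83.3 [ 5.4440e+02 -2.3129e+02 -1.5000e-01]
 lid zone 1346 [226.5 232.5 239. ] ((651.0912475585938, 231.6959686279297), (146.6807861328125, 220.93797302246094), 36.003807067871094)
```

```bash
cat > plan.py <<'E'
from h import *
def P(*wps,o=None):
    """wps: (x,y,z,yaw[,tilt]) -> rows"""
    o=o or manip.get_obs()
    print("t",round(o["t"],2),"pos",np.round(o["position"],1),"open",round(o["opening"],1),"F",np.round(o["force"],1),"q",np.round(o["qpos"],2))
    prev=np.array(o["position"]);Rp=R.from_rotvec(o["ee_rot"]).as_matrix()
    print("  jaw yaw",round(np.arctan2(Rp[1,1],Rp[0,1]),4),"z-axis",Rp[:,2].round(3),"x-axis",Rp[:,0].round(3))
    for w in wps:
        if len(w)==3: Rm=R.from_rotvec(o["ee_rot"]).as_matrix()
        else: Rm=Rt(*w[3:])
        s,t=rel(w[:3],Rm,o)
        n=max(np.linalg.norm(np.array(w[:3])-prev)/50,np.degrees(R.from_matrix(Rp.T@Rm).magnitude())/8.59)
        print("  slide",s.tolist(),"turn",t.tolist(),"rows>=",round(n,1)); prev=np.array(w[:3]);Rp=Rm
def Rt(yaw,tilt=0.):
    # tool down with jaw (tool y) at yaw; then tilt about tool y so fingers point towards (dir = z cross?) 
    return Rdown(yaw)@R.from_rotvec([0,tilt,0]).as_matrix()
E
python3 - <<'E'
from plan import *
o=manip.get_obs()
Rm=R.from_rotvec(o["ee_rot"]).as_matrix(); print(Rm.round(4))
print(Rt(.243).round(3))
P((157,605,340),(420,150,340,np.pi/2),(478,-340,220,np.pi/2+.243))
P((157,605,340),(420,150,340,-np.pi/2),(478,-340,220,-np.pi/2+.243))
E
```

```text
[[ 0.      0.2521  0.9677]
 [-0.      0.9677 -0.2521]
 [-1.     -0.      0.    ]]
[[ 0.     0.971  0.241]
 [ 0.     0.241 -0.971]
 [-1.     0.     0.   ]]
t 1.85 pos [157.5 604.8 231.3] open 85.5 F [0.2 0.2 0.4] q [ 1.14  0.53  1.43 -0.    1.18 -0.18]
  jaw yaw 1.316 z-axis [ 0.968 -0.252  0.   ] x-axis [ 0. -0. -1.]
  slide [-10.869, 0.006, -0.052] turn [0.0, 0.0, 0.0] rows>= 2.2
  slide [-10.868, -37.396, 36.867] turn [-0.2548, 0.0, 0.0] rows>= 10.5
  slide [1.133, -83.352, 54.831] turn [-0.4978, 0.0, 0.0] rows>= 10.2
t 1.85 pos [157.5 604.8 231.3] open 85.5 F [0.2 0.2 0.4] q [ 1.14  0.53  1.43 -0.    1.18 -0.18]
  jaw yaw 1.316 z-axis [ 0.968 -0.252  0.   ] x-axis [ 0. -0. -1.]
  slide [-10.869, 0.006, -0.052] turn [0.0, 0.0, 0.0] rows>= 2.2
  slide [-10.868, -37.396, 36.867] turn [2.8868, 0.0, -0.0] rows>= 19.3
  slide [1.133, -83.352, 54.831] turn [2.6438, 0.0, -0.0] rows>= 10.2
```

drive_tool([
  {"slide": [-10.9, 0, 0], "turn": [0, 0, 0], "jaw": 0},
  {"slide": [-10.9, 0, 0], "turn": [0, 0, 0], "jaw": 0},
  {"slide": [-10.9, -37.4, 36.9], "turn": [-0.255, 0, 0], "jaw": 0},
  {"slide": [-10.9, -37.4, 36.9], "turn": [-0.255, 0, 0], "jaw": 0},
  {"slide": [-10.9, -37.4, 36.9], "turn": [-0.255, 0, 0], "jaw": 0},
  {"slide": [-10.9, -37.4, 36.9], "turn": [-0.255, 0, 0], "jaw": 0},
  {"slide": [-10.9, -37.4, 36.9], "turn": [-0.255, 0, 0], "jaw": 0},
  {"slide": [-10.9, -37.4, 36.9], "turn": [-0.255, 0, 0], "jaw": 0},
  {"slide": [-10.9, -37.4, 36.9], "turn": [-0.255, 0, 0], "jaw": 0},
  {"slide": [-10.9, -37.4, 36.9], "turn": [-0.255, 0, 0], "jaw": 0},
  {"slide": [-10.9, -37.4, 36.9], "turn": [-0.255, 0, 0], "jaw": 0},
  {"slide": [-10.9, -37.4, 36.9], "turn": [-0.255, 0, 0], "jaw": 0},
  {"slide": [-10.9, -37.4, 36.9], "turn": [-0.255, 0, 0], "jaw": 0},
])

```text
t: 3.15
position: [422.1, 146.8, 340.7]
ee_rot: [0.002, 1.569, -0.003]
force: [-1.1, 0.7, 0.4]
opening: 85.5
```

```bash
python3 - <<'E'
from plan import *
P((478.2,-339.8,200,np.pi/2+.243))
E
```

```text
t 3.15 pos [422.1 146.8 340.7] open 85.5 F [-1.1  0.7  0.4] q [ 0.08  0.15  1.7  -0.    1.29 -1.48]
  jaw yaw 1.5676 z-axis [ 1.    -0.003  0.002] x-axis [ 0.002 -0.001 -1.   ]
  slide [14.125, -48.627, 5.733] turn [-0.2462, 0.0017, 0.0011] rows>= 10.2
```

drive_tool([
  {"slide": [0, -48.6, 5.7], "turn": [-0.246, 0, 0], "jaw": 0},
  {"slide": [0, -48.6, 5.7], "turn": [-0.246, 0, 0], "jaw": 0},
  {"slide": [0, -48.6, 5.7], "turn": [-0.246, 0, 0], "jaw": 0},
  {"slide": [0, -48.6, 5.7], "turn": [-0.246, 0, 0], "jaw": 0},
  {"slide": [0, -48.6, 5.7], "turn": [-0.246, 0, 0], "jaw": 0},
  {"slide": [0, -48.6, 5.7], "turn": [-0.246, 0, 0], "jaw": 0},
  {"slide": [0, -48.6, 5.7], "turn": [-0.246, 0, 0], "jaw": 0},
  {"slide": [0, -48.6, 5.7], "turn": [-0.246, 0, 0], "jaw": 0},
  {"slide": [14.1, -48.6, 5.7], "turn": [-0.246, 0, 0], "jaw": 0},
  {"slide": [14.1, -48.6, 5.7], "turn": [-0.246, 0, 0], "jaw": 0},
  {"slide": [14.1, -48.6, 5.7], "turn": [-0.246, 0, 0], "jaw": 0},
  {"slide": [14.1, -48.6, 5.7], "turn": [-0.246, 0, 0], "jaw": 0},
  {"slide": [14.1, -48.6, 5.7], "turn": [-0.246, 0, 0], "jaw": 0},
  {"slide": [14.1, -48.6, 5.7], "turn": [-0.246, 0, 0], "jaw": 0},
  {"slide": [14.1, -48.6, 5.7], "turn": [-0.246, 0, 0], "jaw": 0},
])

```text
t: 4.65
position: [478.1, -335.7, 201.0]
ee_rot: [-0.195, 1.56, 0.192]
force: [0.2, -0.1, -0.2]
opening: 85.5
```

```bash
python3 - <<'E'
from plan import *
shot("wrist","w1")
P((478.2,-339.8,93,np.pi/2+.243))
for q in manip.landmark_of("wrist","tongs_grip")[:2]: print(q, onz("wrist",q["location"],116)) 
d=np.load("pics/w1.npy"); W=cloud("wrist",d).reshape(-1,3)
m=(W[:,2]>140)&(W[:,2]<165)&(abs(W[:,0]-478)<60)&(abs(W[:,1]+340)<60); p=W[m]; print(len(p),p.mean(0) if len(p) else 0, rect(p) if len(p)>3 else 0)
m=(W[:,2]>56)&(W[:,2]<64)&(abs(W[:,0]-478)<60)&(abs(W[:,1]+340)<60); p=W[m]; print(len(p),fitrect(p,50,80,(478,-340),.243) if len(p)>3 else 0)
E
```

```text
t 4.7 pos [ 478.2 -335.7  201.2] open 85.3 F [0.  0.2 0.7] q [-0.8   0.51  1.57  0.    1.06 -2.62]
  jaw yaw 1.8181 z-axis [0.97  0.245 0.002] x-axis [ 0.002 -0.002 -1.   ]
  slide [10.826, -0.376, -0.116] turn [0.0043, 0.0017, 0.0025] rows>= 2.2
1435 [ 476.14186896 -337.81909134  152.07281908] ((477.0447998046875, -336.9179382324219), (18.762786865234375, 41.336517333984375), 13.878010749816895)
882 (array([ 4.77513178e+02, -3.37607692e+02,  2.44273832e-01]), np.float64(1.321887428505425))
```

View pics/w1.png

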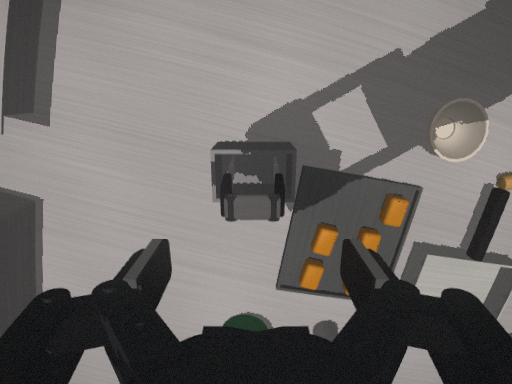

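drive_tool([
  {"slide": [3, -0.3, -0.1], "turn": [0, 0, 0], "jaw": 0},
  {"slide": [6, -0.3, -0.1], "turn": [0, 0, 0], "jaw": 0},
  {"slide": [8, -0.3, -0.1], "turn": [0, 0, 0], "jaw": 0},
  {"slide": [10, -0.3, -0.1], "turn": [0, 0, 0], "jaw": 0},
  {"slide": [10.7, -0.3, -0.1], "turn": [0, 0, 0], "jaw": 0},
  {"slide": [10.7, -0.3, -0.1], "turn": [0, 0, 0], "jaw": 0},
  {"slide": [10.7, -0.3, -0.1], "turn": [0, 0, 0], "jaw": 0},
])

```text
t: 5.45
position: [477.9, -339.6, 93.6]
ee_rot: [-0.195, 1.561, 0.192]
force: [-0.4, 0.1, 0.6]
opening: 85.5
```

```bash
python3 - <<'E'
from plan import *
shot("wrist","w2")
P((477.7,-338.7,93,np.pi/2+.243))
E
```

```text
t 5.5 pos [ 478.  -339.8   93.8] open 85.4 F [ 0.2 -0.1 -0.1] q [-0.81  0.66  1.65  0.    0.83 -2.63]
  jaw yaw 1.8174 z-axis [0.97  0.244 0.001] x-axis [ 0.002 -0.002 -1.   ]
  slide [0.081, 0.116, -0.005] turn [0.0036, 0.0014, 0.0025] rows>= 0.0
```

View pics/w2.png

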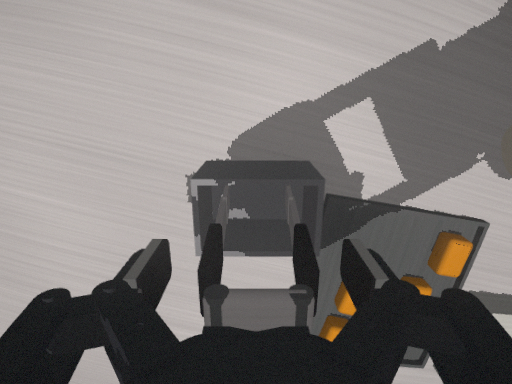

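drive_tool([
  {"slide": [0, 0, 0], "turn": [0, 0, 0], "jaw": 0.4},
  {"slide": [0, 0, 0], "turn": [0, 0, 0], "jaw": 0.4},
  {"slide": [0, 0, 0], "turn": [0, 0, 0], "jaw": 0.4},
  {"slide": [0, 0, 0], "turn": [0, 0, 0], "jaw": 0.4},
  {"slide": [0, 0, 0], "turn": [0, 0, 0], "jaw": 0.4},
], squeeze=30)

```text
t: 6.0
position: [477.3, -339.3, 92.6]
ee_rot: [-0.193, 1.562, 0.193]
force: [-0.1, 0.8, 2.4]
opening: 51.2
```

drive_tool([
  {"slide": [0, 0, 0], "turn": [0, 0, 0], "jaw": 0.43},
  {"slide": [0, 0, 0], "turn": [0, 0, 0], "jaw": 0.43},
  {"slide": [0, 0, 0], "turn": [0, 0, 0], "jaw": 0.43},
  {"slide": [-2, 0, 0], "turn": [0, 0, 0], "jaw": 0.43},
  {"slide": [-4, 0, 0], "turn": [0, 0, 0], "jaw": 0.43},
  {"slide": [-6, 0, 0], "turn": [0, 0, 0], "jaw": 0.43},
  {"slide": [-9, 0, 0], "turn": [0, 0, 0], "jaw": 0.43},
  {"slide": [-11, 0, 0], "turn": [0, 0, 0], "jaw": 0.43},
  {"slide": [-11, 0, 0], "turn": [0, 0, 0], "jaw": 0.43},
  {"slide": [-11, 0, 0], "turn": [0, 0, 0], "jaw": 0.43},
])

```text
t: 7.0
position: [476.7, -338.8, 201.5]
ee_rot: [-0.193, 1.563, 0.194]
force: [-0.5, 0.3, -1.0]
opening: 49.0
```

```bash
python3 - <<'E'
from plan import *
im,d,o=shot("wrist","w3")
P((477.7,-338.7,93,np.pi/2+.243))
E
```

```text
t 7.05 pos [ 476.4 -338.4  200.8] open 48.5 F [-0.1 -0.4 -1.7] q [-0.81  0.51  1.57  0.    1.07 -2.63]
  jaw yaw 1.817 z-axis [ 0.97   0.244 -0.002] x-axis [-0.002  0.002 -1.   ]
  slide [10.778, -0.091, 0.139] turn [0.0032, -0.0015, -0.0027] rows>= 2.2
```

View pics/w3.png

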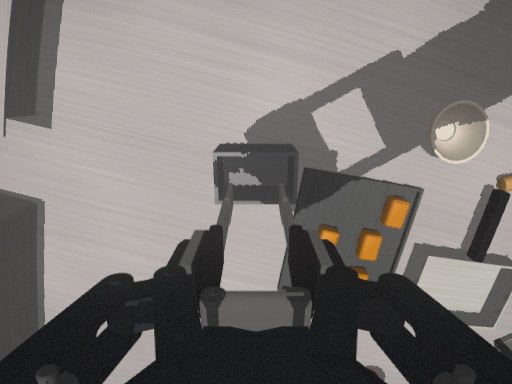

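```bash
python3 - <<'E'
from plan import *
P((600,-200,215,np.pi/2+.07))
o=manip.get_obs()
d=np.load("pics/w3.npy"); W=cloud("wrist",d,o)
Rm=R.from_rotvec(o["ee_rot"]).as_matrix(); T=(W-np.array(o["position"]))@Rm
a=T.reshape(-1,3); m=(a[:,0]>60)&(a[:,0]<100)&(abs(a[:,1])<35)&(abs(a[:,2])<20)
p=a[m]; 
for s in (-1,1):
    q=p[np.sign(p[:,1])==s]; e=q[q[:,0]>np.percentile(q[:,0],90)] ; print(s,len(q),q[:,0].max(),e.mean(0), e.min(0),e.max(0))
print(proj("wrist",np.array(o["position"])+np.array([[89,19,-10],[89,-19,-10],[89,19,10]])@Rm.T,o))
E
```

```text
t 7.05 pos [ 476.4 -338.4  200.8] open 48.5 F [-0.1 -0.4 -1.7] q [-0.81  0.51  1.57  0.    1.07 -2.63]
  jaw yaw 1.817 z-axis [ 0.97   0.244 -0.002] x-axis [-0.002  0.002 -1.   ]
  slide [-1.417, 10.412, 15.363] turn [0.1762, -0.0017, -0.0025] rows>= 3.7
-1 99 88.59877396215131 [ 86.30670841 -19.03551205  -9.30495686] [ 84.39008802 -20.68910619  -9.69249777] [ 88.59877396 -17.9288205   -7.32188168]
1 107 89.1472678617053 [87.62585753 20.89728652 -7.5136036 ] [86.20253097 20.19766234 -9.58294757] [89.14726786 22.68471018 -4.1482747 ]
[[277.44132305 181.26078748]
 [231.08433379 181.29107179]
 [276.93842304 204.24670146]]
```

drive_tool([
  {"slide": [-1.4, 2.5, 4], "turn": [0.09, 0, 0], "jaw": 0.43},
  {"slide": [-1.4, 5, 8], "turn": [0.176, 0, 0], "jaw": 0.43},
  {"slide": [-1.4, 7.5, 11], "turn": [0.176, 0, 0], "jaw": 0.43},
  {"slide": [-1.4, 9.5, 14], "turn": [0.176, 0, 0], "jaw": 0.43},
  {"slide": [-1.4, 10.4, 15.4], "turn": [0.176, 0, 0], "jaw": 0.43},
  {"slide": [-1.4, 10.4, 15.4], "turn": [0.176, 0, 0], "jaw": 0.43},
  {"slide": [-1.4, 10.4, 15.4], "turn": [0.176, 0, 0], "jaw": 0.43},
])

```text
t: 7.75
position: [600.2, -201.2, 215.0]
ee_rot: [-0.055, 1.573, 0.056]
force: [-0.4, -0.3, -1.2]
opening: 48.4
```

```bash
cat > pieces.py <<'E'
from plan import *
def pieces(name,im,d,o,x=(440,660),y=(-290,-110),show=True):
    W=cloud(name,d,o).reshape(-1,3)
    hsv=cv2.cvtColor(im,cv2.COLOR_BGR2HSV).reshape(-1,3)
    om=(hsv[:,0]>5)&(hsv[:,0]<22)&(hsv[:,1]>140)&(hsv[:,2]>70)
    m=om&(W[:,0]>x[0])&(W[:,0]<x[1])&(W[:,1]>y[0])&(W[:,1]<y[1])&(W[:,2]<45)
    k,L,st,ce=cv2.connectedComponentsWithStats(m.reshape(d.shape).astype(np.uint8),connectivity=4); out=[]
    for i in range(1,k):
        if st[i,4]<40: continue
        P_=W[L.ravel()==i]; zt=np.percentile(P_[:,2],85); T=P_[P_[:,2]>zt-4]
        r=rect(T); (a,b),an=r[1],np.radians(r[2])
        if a<b: an+=np.pi/2
        an=(an+np.pi/2)%np.pi-np.pi/2
        # angle of long axis; when close to square this is unreliable
        print(name,st[i,4],"c",np.round(r[0],1),"med",np.round(np.median(T,0),1),"size",np.round(sorted(r[1]),1),"long yaw",round(an,2),"ztop",round(zt,1)); out.append((*r[0],an))
    return out
if __name__=="__main__":
    import sys
    for n in sys.argv[2:]:
        im,d,o=shot(n,sys.argv[1]+n); pieces(n,im,d,o)
    P()
E
python3 pieces.py a wrist scene side
```

```text
wrist 747 c [ 489. -159.] med [ 488.8 -159.4   23.1] size [23.9 35.7] long yaw 0.04 ztop 24.1
wrist 682 c [ 538.4 -174.6] med [ 538.4 -174.7   23.2] size [22.6 35. ] long yaw 0.09 ztop 24.0
wrist 648 c [ 546.3 -229.8] med [ 545.8 -229.8   23.3] size [23.4 35. ] long yaw -0.01 ztop 24.1
wrist 603 c [ 597.4 -230.5] med [ 596.6 -230.4   23.2] size [23.2 34.5] long yaw -0.01 ztop 24.0
wrist 602 c [ 593.9 -171.3] med [ 593.2 -171.5   23.2] size [23.1 34.4] long yaw 0.14 ztop 23.9
scene 229 c [ 516.  -168.8] med [ 533.7 -172.6   23.6] size [28.1 87. ] long yaw -0.32 ztop 24.5
scene 168 c [ 595.5 -173.7] med [ 596.3 -174.3   23.3] size [21.6 34.7] long yaw 0.18 ztop 24.2
scene 158 c [ 548.2 -232.7] med [ 548.6 -233.2   23.7] size [22.6 34.1] long yaw -0.04 ztop 24.8
scene 113 c [ 598.8 -233.8] med [ 606.3 -237.    23.3] size [20.5 35.6] long yaw 0.04 ztop 24.3
side 80 c [ 593.8 -173.7] med [ 594.2 -173.7   23. ] size [18.5 32.8] long yaw 0.17 ztop 24.7
side 85 c [ 596.  -233.9] med [ 596.2 -233.1   24.7] size [20.5 33.3] long yaw -0.05 ztop 26.0
side 84 c [ 536.7 -177.6] med [ 537.6 -177.2   24.6] size [20.4 32.4] long yaw 0.05 ztop 25.9
side 85 c [ 488.4 -161.6] med [ 488.3 -160.4   24.4] size [21.5 34.3] long yaw 0.05 ztop 25.6
side 94 c [ 543.1 -232.5] med [ 545.  -232.6   24.4] size [21.7 34.6] long yaw -0.02 ztop 25.5
t 7.9 pos [ 600.1 -202.3  215.9] open 48.7 F [ 0.8  0.3 -0.6] q [-0.5   0.56  1.43 -0.    1.16 -2.14]
  jaw yaw 1.639 z-axis [ 0.998  0.068 -0.001] x-axis [-0.001  0.    -1.   ]
```

View pics/awrist.png

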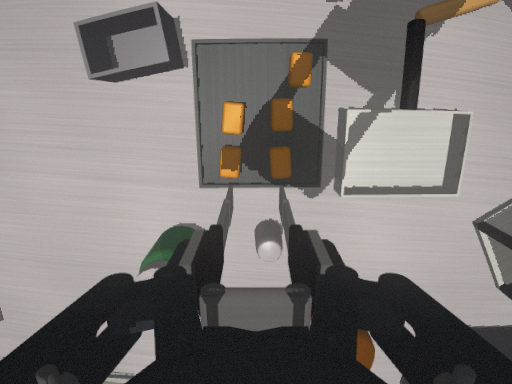

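```bash
python3 - <<'E'
from plan import *
P((488.5,-161,150,np.pi/2+.05),(488.5,-161,95,np.pi/2+.05))
E
```

```text
t 7.9 pos [ 600.1 -202.3  215.9] open 48.7 F [ 0.8  0.3 -0.6] q [-0.5   0.56  1.43 -0.    1.16 -2.14]
  jaw yaw 1.639 z-axis [ 0.998  0.068 -0.001] x-axis [-0.001  0.    -1.   ]
  slide [6.608, 4.877, -10.845] turn [0.0183, -0.0011, -0.0001] rows>= 2.7
  slide [12.108, 4.876, -10.838] turn [0.0183, -0.0011, -0.0001] rows>= 1.1
```

drive_tool([
  {"slide": [2, 2, -4], "turn": [0.018, 0, 0], "jaw": 0.43},
  {"slide": [4, 4, -8], "turn": [0.018, 0, 0], "jaw": 0.43},
  {"slide": [6.6, 4.9, -10.8], "turn": [0.018, 0, 0], "jaw": 0.43},
  {"slide": [6.6, 4.9, -10.8], "turn": [0.018, 0, 0], "jaw": 0.43},
  {"slide": [6.6, 4.9, -10.8], "turn": [0.018, 0, 0], "jaw": 0.43},
  {"slide": [6.6, 4.9, -10.8], "turn": [0.018, 0, 0], "jaw": 0.43},
])

```text
t: 8.5
position: [492.1, -161.5, 151.4]
ee_rot: [-0.042, 1.567, 0.038]
force: [-0.6, 0.6, -0.4]
opening: 48.7
```

```bash
python3 pieces.py b wrist; python3 - <<'E'
from plan import *
P((488.5,-161,95,np.pi/2+.05))
E
```

```text
wrist 901 c [ 487.9 -158.6] med [ 487.1 -158.9   23.1] size [23.2 35.7] long yaw 0.04 ztop 23.9
wrist 737 c [ 537.3 -174.4] med [ 537.7 -173.6   23.3] size [22.7 34.7] long yaw 0.04 ztop 24.1
wrist 728 c [ 545.1 -229.3] med [ 541.3 -230.6   23.3] size [23.2 35. ] long yaw 0.01 ztop 24.0
wrist 772 c [ 593.4 -171.3] med [ 591.9 -171.2   23.5] size [23.5 35.9] long yaw 0.15 ztop 24.2
t 8.55 pos [ 492.2 -161.4  151.5] open 48.4 F [ 0.3 -0.6  0.7] q [-0.53  0.5   1.78 -0.    0.86 -2.15]
  jaw yaw 1.6221 z-axis [0.999 0.051 0.004] x-axis [ 0.004 -0.002 -1.   ]
t 8.55 pos [ 492.2 -161.4  151.5] open 48.4 F [ 0.3 -0.6  0.7] q [-0.53  0.5   1.78 -0.    0.86 -2.15]
  jaw yaw 1.6221 z-axis [0.999 0.051 0.004] x-axis [ 0.004 -0.002 -1.   ]
  slide [5.644, 0.074, -0.391] turn [0.0013, 0.0038, 0.0025] rows>= 1.1
```

View pics/bwrist.png

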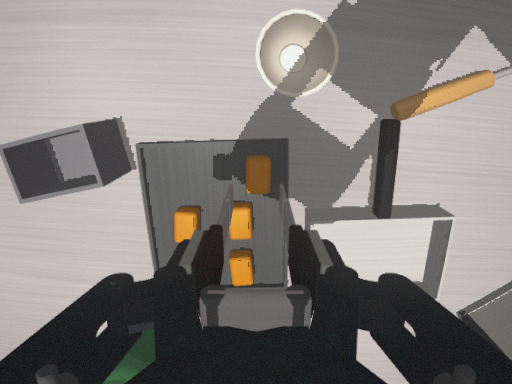

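drive_tool([
  {"slide": [2, 0.1, -0.2], "turn": [0, 0, 0], "jaw": 0.43},
  {"slide": [4, 0.1, -0.2], "turn": [0, 0, 0], "jaw": 0.43},
  {"slide": [5.6, 0.1, -0.2], "turn": [0, 0, 0], "jaw": 0.43},
  {"slide": [5.6, 0.1, -0.2], "turn": [0, 0, 0], "jaw": 0.43},
  {"slide": [5.6, 0.1, -0.2], "turn": [0, 0, 0], "jaw": 0.43},
  {"slide": [5.6, 0.1, -0.2], "turn": [0, 0, 0], "jaw": 0.47},
  {"slide": [5.6, 0.1, -0.2], "turn": [0, 0, 0], "jaw": 0.5},
  {"slide": [5.6, 0.1, -0.2], "turn": [0, 0, 0], "jaw": 0.52},
  {"slide": [5.6, 0.1, -0.2], "turn": [0, 0, 0], "jaw": 0.52},
  {"slide": [5.6, 0.1, -0.2], "turn": [0, 0, 0], "jaw": 0.52},
])

```text
t: 9.55
position: [488.6, -159.1, 95.0]
ee_rot: [-0.042, 1.569, 0.04]
force: [-0.1, -0.0, 3.0]
opening: 45.1
```

```bash
python3 - <<'E'
from plan import *
shot("wrist","c1")
P()
E
```

```text
t 9.6 pos [ 488.5 -159.1   94.9] open 44.9 F [ 0.7 -1.   3. ] q [-0.53  0.59  1.83 -0.    0.72 -2.16]
  jaw yaw 1.6231 z-axis [0.999 0.052 0.002] x-axis [ 0.002 -0.001 -1.   ]
```

View pics/c1.png

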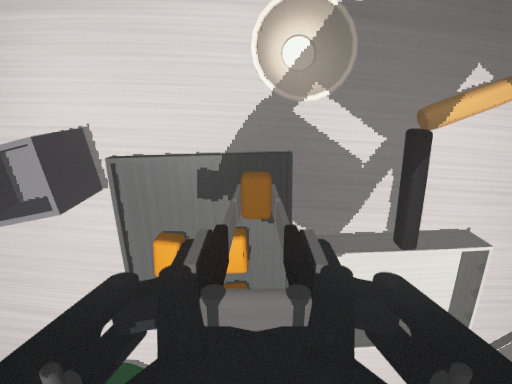

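```bash
python3 - <<'E'
from plan import *
P((488.5,-160,165,np.pi/2+.05),(552.8,-76,165,np.pi/2+.08))
E
```

```text
t 9.6 pos [ 488.5 -159.1   94.9] open 44.9 F [ 0.7 -1.   3. ] q [-0.53  0.59  1.83 -0.    0.72 -2.16]
  jaw yaw 1.6231 z-axis [0.999 0.052 0.002] x-axis [ 0.002 -0.001 -1.   ]
  slide [-7.008, -0.101, 0.002] turn [0.0023, 0.0015, 0.0011] rows>= 1.4
  slide [-7.006, 7.951, 6.862] turn [-0.0277, 0.0015, 0.0011] rows>= 2.1
```

drive_tool([
  {"slide": [-2, 0, 0], "turn": [0, 0, 0], "jaw": 0.52},
  {"slide": [-4.5, 0, 0], "turn": [0, 0, 0], "jaw": 0.52},
  {"slide": [-7, 0, 0], "turn": [0, 0, 0], "jaw": 0.52},
  {"slide": [-7, 2, 2], "turn": [-0.028, 0, 0], "jaw": 0.52},
  {"slide": [-7, 5, 4], "turn": [-0.028, 0, 0], "jaw": 0.52},
  {"slide": [-7, 7.9, 6.9], "turn": [-0.028, 0, 0], "jaw": 0.52},
  {"slide": [-7, 7.9, 6.9], "turn": [-0.028, 0, 0], "jaw": 0.52},
  {"slide": [-7, 7.9, 6.9], "turn": [-0.028, 0, 0], "jaw": 0.52},
  {"slide": [-7, 7.9, 6.9], "turn": [-0.028, 0, 0], "jaw": 0.52},
])

```text
t: 10.5
position: [551.7, -76.4, 163.8]
ee_rot: [-0.063, 1.572, 0.063]
force: [0.4, 0.1, -0.2]
opening: 44.8
```

```bash
python3 - <<'E'
from plan import *
im,d,o=shot("wrist","c2")
P((552.8,-76,96,np.pi/2+.08))
W=cloud("wrist",d,o).reshape(-1,3)
p=W[(W[:,2]>30)&(W[:,2]<38)&(abs(W[:,0]-571)<70)&(abs(W[:,1]+32)<90)]; print(len(p),fitrect(p,97,143,(571,-32),.08))
im,d,o=shot("scene","c2s",(60,130,360,330),2.6)
E
```

```text
t 10.55 pos [551.7 -76.7 163.9] open 45.2 F [ 0.  -0.3 -0.7] q [-0.34  0.53  1.67 -0.    0.95 -1.99]
  jaw yaw 1.6501 z-axis [ 0.997  0.079 -0.002] x-axis [-0.002  0.    -1.   ]
  slide [6.786, 0.056, 0.13] turn [-0.0007, -0.0017, -0.0004] rows>= 1.4
1916 (array([ 5.70143801e+02, -3.05478725e+01,  7.15429577e-02]), np.float64(1.9161471695069436))
```

View pics/c2.png

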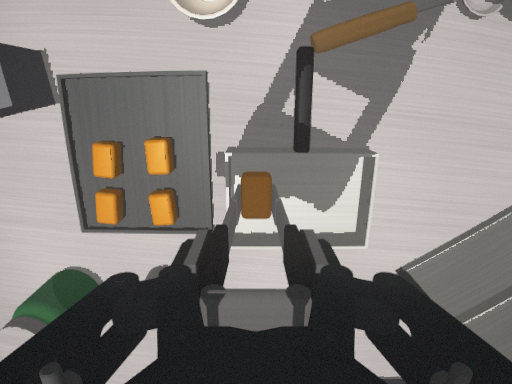

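View pics/c2s.png

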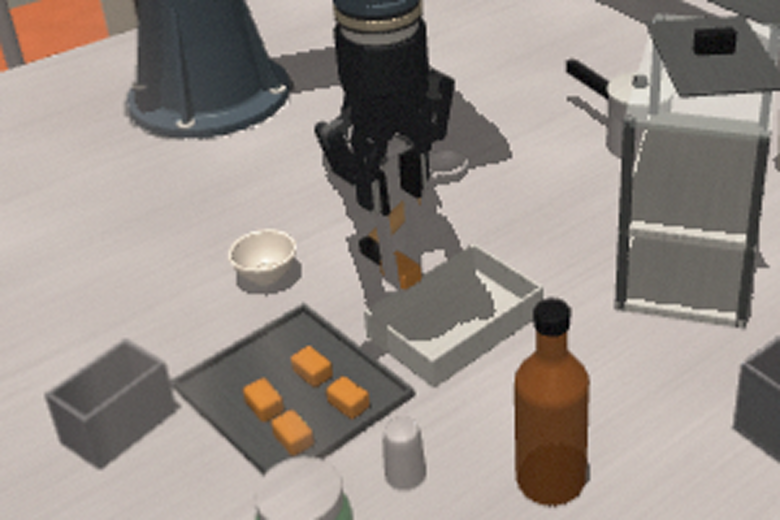

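drive_tool([
  {"slide": [2.5, 0, 0], "turn": [0, 0, 0], "jaw": 0.52},
  {"slide": [5, 0, 0], "turn": [0, 0, 0], "jaw": 0.52},
  {"slide": [6.5, 0, 0], "turn": [0, 0, 0], "jaw": 0.52},
  {"slide": [6.8, 0, 0], "turn": [0, 0, 0], "jaw": 0.52},
  {"slide": [6.8, 0, 0], "turn": [0, 0, 0], "jaw": 0.52},
  {"slide": [6.8, 0, 0], "turn": [0, 0, 0], "jaw": 0.49},
  {"slide": [6.8, 0, 0], "turn": [0, 0, 0], "jaw": 0.46},
  {"slide": [6.8, 0, 0], "turn": [0, 0, 0], "jaw": 0.43},
  {"slide": [6.8, 0, 0], "turn": [0, 0, 0], "jaw": 0.43},
  {"slide": [5, 0, 0], "turn": [0, 0, 0], "jaw": 0.43},
  {"slide": [2, 0, 0], "turn": [0, 0, 0], "jaw": 0.43},
  {"slide": [0, 0, 0], "turn": [0, 0, 0], "jaw": 0.43},
  {"slide": [0, 0, 0], "turn": [0, 0, 0], "jaw": 0.43},
])

```text
t: 11.9
position: [554.9, -76.8, 167.3]
ee_rot: [-0.065, 1.563, 0.061]
force: [0.4, -0.3, -0.9]
opening: 48.4
```

```bash
python3 - <<'E'
from pieces import *
im,d,o=shot("wrist","c3")
pieces("wrist",im,d,o,y=(-290,60))
P((537.5,-175.5,150,np.pi/2+.07),(537.5,-175.5,95,np.pi/2+.07))
E
```

```text
wrist 903 c [ 538.3 -173.9] med [ 537.4 -173.6   23.3] size [23.8 35.3] long yaw 0.08 ztop 24.1
wrist 946 c [ 546.  -229.2] med [ 545.2 -228.4   23.2] size [23.7 34.9] long yaw -0.05 ztop 24.0
wrist 758 c [551.1 -76. ] med [550.5 -75.7  23.2] size [22.3 34.2] long yaw 0.09 ztop 24.0
wrist 851 c [ 596.8 -230.3] med [ 596.2 -229.1   23.3] size [23.2 35.4] long yaw -0.03 ztop 24.0
wrist 815 c [ 593.3 -171. ] med [ 592.4 -170.4   23.3] size [22.7 35.2] long yaw 0.16 ztop 24.0
t 11.95 pos [553.7 -76.4 165.7] open 48.5 F [-0.   0.  -0.7] q [-0.34  0.52  1.67 -0.    0.95 -1.99]
  jaw yaw 1.6513 z-axis [0.997 0.08  0.003] x-axis [ 0.004 -0.001 -1.   ]
  slide [1.576, -9.749, -2.416] turn [0.0105, 0.0034, 0.0015] rows>= 2.0
  slide [7.076, -9.74, -2.435] turn [0.0105, 0.0034, 0.0015] rows>= 1.1
```

View pics/c3.png

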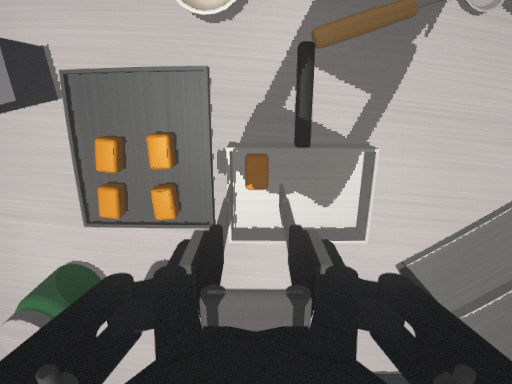

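drive_tool([
  {"slide": [1.6, -4, -1], "turn": [0.01, 0, 0], "jaw": 0.43},
  {"slide": [1.6, -8, -2], "turn": [0.01, 0, 0], "jaw": 0.43},
  {"slide": [1.6, -9.8, -2.4], "turn": [0.01, 0, 0], "jaw": 0.43},
  {"slide": [1.6, -9.8, -2.4], "turn": [0.01, 0, 0], "jaw": 0.43},
  {"slide": [1.6, -9.8, -2.4], "turn": [0.01, 0, 0], "jaw": 0.43},
  {"slide": [4, -9.8, -2.4], "turn": [0.01, 0, 0], "jaw": 0.43},
  {"slide": [6, -9.8, -2.4], "turn": [0.01, 0, 0], "jaw": 0.43},
  {"slide": [7.1, -9.8, -2.4], "turn": [0.01, 0, 0], "jaw": 0.43},
  {"slide": [7.1, -9.8, -2.4], "turn": [0.01, 0, 0], "jaw": 0.43},
  {"slide": [7.1, -9.8, -2.4], "turn": [0.01, 0, 0], "jaw": 0.46},
  {"slide": [7.1, -9.8, -2.4], "turn": [0.01, 0, 0], "jaw": 0.49},
  {"slide": [7.1, -9.8, -2.4], "turn": [0.01, 0, 0], "jaw": 0.52},
  {"slide": [7.1, -9.8, -2.4], "turn": [0.01, 0, 0], "jaw": 0.52},
  {"slide": [7.1, -9.8, -2.4], "turn": [0.01, 0, 0], "jaw": 0.52},
  {"slide": [5, -9.8, -2.4], "turn": [0.01, 0, 0], "jaw": 0.52},
  {"slide": [2, -9.8, -2.4], "turn": [0.01, 0, 0], "jaw": 0.52},
  {"slide": [0, -9.8, -2.4], "turn": [0.01, 0, 0], "jaw": 0.52},
  {"slide": [0, -9.8, -2.4], "turn": [0.01, 0, 0], "jaw": 0.52},
])

```text
t: 13.75
position: [538.6, -176.9, 167.3]
ee_rot: [-0.058, 1.564, 0.052]
force: [0.2, -0.8, -0.3]
opening: 44.6
```

```bash
python3 - <<'E'
from plan import *
shot("wrist","c4")
P((596,-72.5,165,np.pi/2+.08),(596,-72.5,96,np.pi/2+.08))
E
```

```text
t 13.8 pos [ 537.5 -176.3  165.5] open 44.8 F [-0.  -0.2 -2. ] q [-0.51  0.53  1.65 -0.    0.96 -2.16]
  jaw yaw 1.6409 z-axis [0.998 0.07  0.003] x-axis [ 0.003 -0.002 -1.   ]
  slide [0.055, 9.945, 6.565] turn [-0.0099, 0.0029, 0.002] rows>= 2.4
  slide [6.955, 9.959, 6.545] turn [-0.0099, 0.0029, 0.002] rows>= 1.4
```

View pics/c4.png

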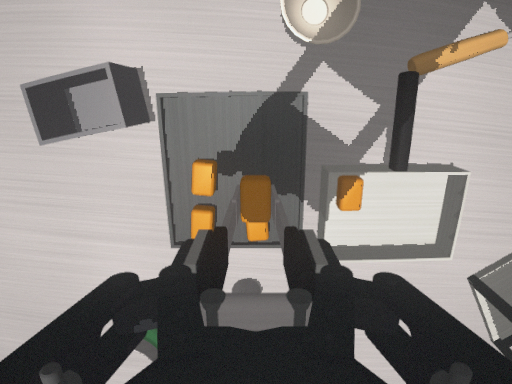

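drive_tool([
  {"slide": [0, 4, 2.5], "turn": [-0.01, 0, 0], "jaw": 0.52},
  {"slide": [0, 8, 5], "turn": [-0.01, 0, 0], "jaw": 0.52},
  {"slide": [0, 9.9, 6.5], "turn": [-0.01, 0, 0], "jaw": 0.52},
  {"slide": [0, 9.9, 6.5], "turn": [-0.01, 0, 0], "jaw": 0.52},
  {"slide": [0, 9.9, 6.5], "turn": [-0.01, 0, 0], "jaw": 0.52},
  {"slide": [3, 9.9, 6.5], "turn": [-0.01, 0, 0], "jaw": 0.52},
  {"slide": [5, 9.9, 6.5], "turn": [-0.01, 0, 0], "jaw": 0.52},
  {"slide": [6.8, 9.9, 6.5], "turn": [-0.01, 0, 0], "jaw": 0.52},
  {"slide": [6.8, 9.9, 6.5], "turn": [-0.01, 0, 0], "jaw": 0.52},
  {"slide": [6.8, 9.9, 6.5], "turn": [-0.01, 0, 0], "jaw": 0.49},
  {"slide": [6.8, 9.9, 6.5], "turn": [-0.01, 0, 0], "jaw": 0.46},
  {"slide": [6.8, 9.9, 6.5], "turn": [-0.01, 0, 0], "jaw": 0.43},
  {"slide": [6.8, 9.9, 6.5], "turn": [-0.01, 0, 0], "jaw": 0.43},
  {"slide": [5, 9.9, 6.5], "turn": [-0.01, 0, 0], "jaw": 0.43},
  {"slide": [2, 9.9, 6.5], "turn": [-0.01, 0, 0], "jaw": 0.43},
  {"slide": [0, 9.9, 6.5], "turn": [-0.01, 0, 0], "jaw": 0.43},
  {"slide": [0, 9.9, 6.5], "turn": [-0.01, 0, 0], "jaw": 0.43},
])

```text
t: 15.5
position: [596.9, -73.0, 167.8]
ee_rot: [-0.065, 1.563, 0.061]
force: [-0.3, -0.1, 0.3]
opening: 48.7
```

```bash
python3 - <<'E'
from pieces import *
im,d,o=shot("wrist","c5")
pieces("wrist",im,d,o,y=(-290,60))
P((594,-172.5,150,np.pi/2+.15),(594,-172.5,95,np.pi/2+.15))
E
```

```text
wrist 1025 c [ 546.1 -229.2] med [ 545.6 -228.1   23.1] size [23.4 35.2] long yaw -0.03 ztop 24.0
wrist 814 c [551.6 -75.6] med [551.2 -75.6  23.3] size [21.7 33.8] long yaw 0.08 ztop 24.2
wrist 912 c [ 596.7 -229.9] med [ 596.5 -228.7   23.2] size [24.3 35.6] long yaw -0.02 ztop 23.9
wrist 878 c [ 593.5 -170.8] med [ 592.6 -170.2   23.3] size [24.2 35. ] long yaw 0.16 ztop 24.0
wrist 772 c [595.8 -73. ] med [595.  -72.7  23.1] size [22.2 34.5] long yaw 0.09 ztop 23.9
t 15.55 pos [595.6 -72.7 166. ] open 48.7 F [ 0.7 -1.  -0.7] q [-0.31  0.57  1.56 -0.    1.   -1.96]
  jaw yaw 1.6513 z-axis [0.997 0.08  0.004] x-axis [ 0.004 -0.001 -1.   ]
  slide [1.611, -9.937, -0.969] turn [-0.0695, 0.0038, 0.0017] rows>= 2.0
  slide [7.111, -9.928, -0.99] turn [-0.0695, 0.0038, 0.0017] rows>= 1.1
```

View pics/c5.png

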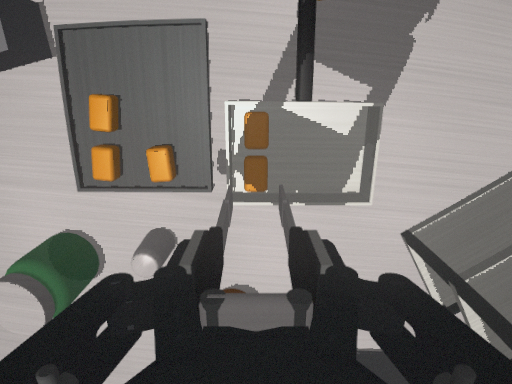

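drive_tool([
  {"slide": [1.6, -4, -0.5], "turn": [-0.07, 0, 0], "jaw": 0.43},
  {"slide": [1.6, -8, -1], "turn": [-0.07, 0, 0], "jaw": 0.43},
  {"slide": [1.6, -9.9, -1], "turn": [-0.07, 0, 0], "jaw": 0.43},
  {"slide": [1.6, -9.9, -1], "turn": [-0.07, 0, 0], "jaw": 0.43},
  {"slide": [1.6, -9.9, -1], "turn": [-0.07, 0, 0], "jaw": 0.43},
  {"slide": [4, -9.9, -1], "turn": [-0.07, 0, 0], "jaw": 0.43},
  {"slide": [6, -9.9, -1], "turn": [-0.07, 0, 0], "jaw": 0.43},
  {"slide": [7.1, -9.9, -1], "turn": [-0.07, 0, 0], "jaw": 0.43},
  {"slide": [7.1, -9.9, -1], "turn": [-0.07, 0, 0], "jaw": 0.43},
  {"slide": [7.1, -9.9, -1], "turn": [-0.07, 0, 0], "jaw": 0.46},
  {"slide": [7.1, -9.9, -1], "turn": [-0.07, 0, 0], "jaw": 0.49},
  {"slide": [7.1, -9.9, -1], "turn": [-0.07, 0, 0], "jaw": 0.52},
  {"slide": [7.1, -9.9, -1], "turn": [-0.07, 0, 0], "jaw": 0.52},
  {"slide": [7.1, -9.9, -1], "turn": [-0.07, 0, 0], "jaw": 0.52},
  {"slide": [5, -9.9, -1], "turn": [-0.07, 0, 0], "jaw": 0.52},
  {"slide": [2, -9.9, -1], "turn": [-0.07, 0, 0], "jaw": 0.52},
  {"slide": [0, -9.9, -1], "turn": [-0.07, 0, 0], "jaw": 0.52},
  {"slide": [0, -9.9, -1], "turn": [-0.07, 0, 0], "jaw": 0.52},
])

```text
t: 17.35
position: [594.7, -173.0, 167.7]
ee_rot: [-0.121, 1.561, 0.115]
force: [0.5, 0.4, -0.7]
opening: 44.8
```

```bash
python3 - <<'E'
from plan import *
shot("wrist","c6")
P((593,-30.5,165,np.pi/2+.08),(593,-30.5,96,np.pi/2+.08))
E
```

```text
t 17.4 pos [ 593.4 -172.5  165.7] open 44.9 F [ 0.2 -0.6 -1. ] q [-0.46  0.59  1.52  0.    1.03 -2.18]
  jaw yaw 1.7208 z-axis [0.989 0.149 0.003] x-axis [ 0.003 -0.002 -1.   ]
  slide [0.051, 14.044, 2.083] turn [0.07, 0.0031, 0.002] rows>= 2.8
  slide [6.951, 14.058, 2.062] turn [0.07, 0.0031, 0.002] rows>= 1.4
```

View pics/c6.png

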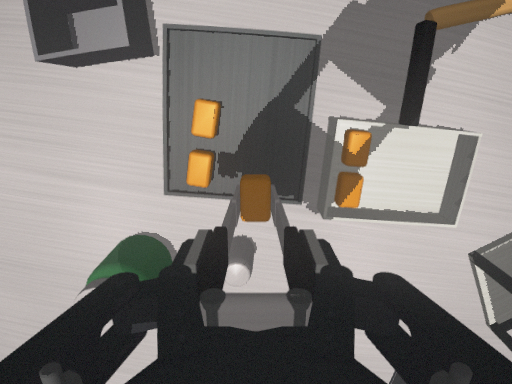

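drive_tool([
  {"slide": [0, 4, 0.7], "turn": [0.07, 0, 0], "jaw": 0.52},
  {"slide": [0, 8, 1.4], "turn": [0.07, 0, 0], "jaw": 0.52},
  {"slide": [0, 12, 2], "turn": [0.07, 0, 0], "jaw": 0.52},
  {"slide": [0, 14, 2], "turn": [0.07, 0, 0], "jaw": 0.52},
  {"slide": [0, 14, 2], "turn": [0.07, 0, 0], "jaw": 0.52},
  {"slide": [0, 14, 2], "turn": [0.07, 0, 0], "jaw": 0.52},
  {"slide": [3, 14, 2], "turn": [0.07, 0, 0], "jaw": 0.52},
  {"slide": [5, 14, 2], "turn": [0.07, 0, 0], "jaw": 0.52},
  {"slide": [6.8, 14, 2], "turn": [0.07, 0, 0], "jaw": 0.52},
  {"slide": [6.8, 14, 2], "turn": [0.07, 0, 0], "jaw": 0.52},
  {"slide": [6.8, 14, 2], "turn": [0.07, 0, 0], "jaw": 0.49},
  {"slide": [6.8, 14, 2], "turn": [0.07, 0, 0], "jaw": 0.46},
  {"slide": [6.8, 14, 2], "turn": [0.07, 0, 0], "jaw": 0.43},
  {"slide": [6.8, 14, 2], "turn": [0.07, 0, 0], "jaw": 0.43},
  {"slide": [5, 14, 2], "turn": [0.07, 0, 0], "jaw": 0.43},
  {"slide": [2, 14, 2], "turn": [0.07, 0, 0], "jaw": 0.43},
  {"slide": [0, 14, 2], "turn": [0.07, 0, 0], "jaw": 0.43},
  {"slide": [0, 14, 2], "turn": [0.07, 0, 0], "jaw": 0.43},
])

```text
t: 19.2
position: [593.8, -30.9, 167.9]
ee_rot: [-0.065, 1.562, 0.061]
force: [-0.5, -0.6, -0.1]
opening: 49.2
```

```bash
python3 - <<'E'
from pieces import *
im,d,o=shot("wrist","c7")
pieces("wrist",im,d,o,y=(-290,60))
P((546,-231,165,np.pi/2-.03),(546,-231,95,np.pi/2-.03))
E
```

```text
wrist 1041 c [ 546.1 -229.1] med [ 545.7 -228.    23.1] size [24.1 35.3] long yaw -0.04 ztop 23.9
wrist 821 c [552.1 -75. ] med [551.5 -74.7  23.4] size [22.6 34.7] long yaw 0.07 ztop 24.2
wrist 951 c [ 597.  -229.9] med [ 596.7 -228.3   23.2] size [24.  34.9] long yaw 0.02 ztop 24.0
wrist 743 c [596.4 -72.3] med [595.9 -72.   23.2] size [22.7 33.6] long yaw 0.09 ztop 24.0
wrist 761 c [592.6 -30.9] med [592.1 -31.2  23.2] size [22.3 34.7] long yaw 0.07 ztop 24.0
t 19.25 pos [592.4 -30.7 166. ] open 48.6 F [ 0.4 -0.2 -0.9] q [-0.24  0.56  1.58 -0.    0.99 -1.89]
  jaw yaw 1.6513 z-axis [0.997 0.08  0.004] x-axis [ 0.004 -0.001 -1.   ]
  slide [0.102, -19.595, -6.238] turn [0.1105, 0.0041, 0.0011] rows>= 4.1
  slide [7.102, -19.586, -6.266] turn [0.1105, 0.0041, 0.0011] rows>= 1.4
```

View pics/c7.png

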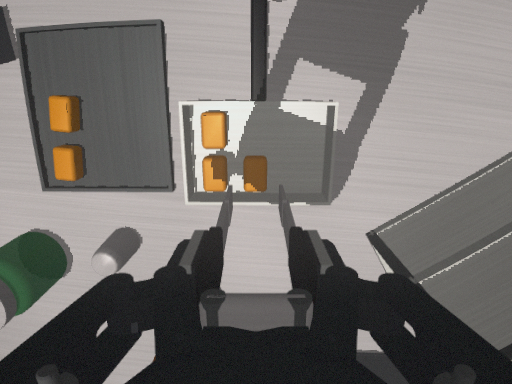

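drive_tool([
  {"slide": [0, -4.5, -1.5], "turn": [0.11, 0, 0], "jaw": 0.43},
  {"slide": [0, -9, -3], "turn": [0.11, 0, 0], "jaw": 0.43},
  {"slide": [0, -13.5, -4.5], "turn": [0.11, 0, 0], "jaw": 0.43},
  {"slide": [0, -18, -6], "turn": [0.11, 0, 0], "jaw": 0.43},
  {"slide": [0, -19.6, -6.2], "turn": [0.11, 0, 0], "jaw": 0.43},
  {"slide": [0, -19.6, -6.2], "turn": [0.11, 0, 0], "jaw": 0.43},
  {"slide": [2, -19.6, -6.2], "turn": [0.11, 0, 0], "jaw": 0.43},
  {"slide": [4, -19.6, -6.2], "turn": [0.11, 0, 0], "jaw": 0.43},
  {"slide": [6, -19.6, -6.2], "turn": [0.11, 0, 0], "jaw": 0.43},
  {"slide": [7.1, -19.6, -6.2], "turn": [0.11, 0, 0], "jaw": 0.43},
  {"slide": [7.1, -19.6, -6.2], "turn": [0.11, 0, 0], "jaw": 0.43},
  {"slide": [7.1, -19.6, -6.2], "turn": [0.11, 0, 0], "jaw": 0.46},
  {"slide": [7.1, -19.6, -6.2], "turn": [0.11, 0, 0], "jaw": 0.49},
  {"slide": [7.1, -19.6, -6.2], "turn": [0.11, 0, 0], "jaw": 0.52},
  {"slide": [7.1, -19.6, -6.2], "turn": [0.11, 0, 0], "jaw": 0.52},
  {"slide": [7.1, -19.6, -6.2], "turn": [0.11, 0, 0], "jaw": 0.52},
  {"slide": [5, -19.6, -6.2], "turn": [0.11, 0, 0], "jaw": 0.52},
  {"slide": [2, -19.6, -6.2], "turn": [0.11, 0, 0], "jaw": 0.52},
  {"slide": [0, -19.6, -6.2], "turn": [0.11, 0, 0], "jaw": 0.52},
  {"slide": [0, -19.6, -6.2], "turn": [0.11, 0, 0], "jaw": 0.52},
])

```text
t: 21.25
position: [547.2, -232.2, 167.5]
ee_rot: [0.02, 1.565, -0.027]
force: [0.2, -0.6, -0.7]
opening: 44.6
```

```bash
python3 - <<'E'
from plan import *
shot("wrist","c8")
P((547,8,165,np.pi/2+.08),(547,8,96,np.pi/2+.08))
E
```

```text
t 21.3 pos [ 546.  -231.4  165.7] open 44.9 F [ 0.5 -0.1 -1.8] q [-0.59  0.56  1.58 -0.    0.99 -2.13]
  jaw yaw 1.5409 z-axis [ 1.    -0.03   0.003] x-axis [ 0.003 -0.002 -1.   ]
  slide [0.02, 23.935, -0.619] turn [-0.1099, 0.003, 0.0021] rows>= 4.8
  slide [6.919, 23.948, -0.64] turn [-0.1099, 0.003, 0.0021] rows>= 1.4
```

View pics/c8.png

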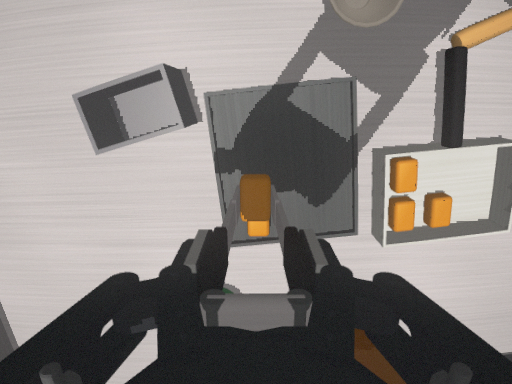

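drive_tool([
  {"slide": [0, 4.5, 0], "turn": [-0.11, 0, 0], "jaw": 0.52},
  {"slide": [0, 9, -0.3], "turn": [-0.11, 0, 0], "jaw": 0.52},
  {"slide": [0, 13.5, -0.6], "turn": [-0.11, 0, 0], "jaw": 0.52},
  {"slide": [0, 18, -0.6], "turn": [-0.11, 0, 0], "jaw": 0.52},
  {"slide": [0, 22, -0.6], "turn": [-0.11, 0, 0], "jaw": 0.52},
  {"slide": [0, 23.9, -0.6], "turn": [-0.11, 0, 0], "jaw": 0.52},
  {"slide": [0, 23.9, -0.6], "turn": [-0.11, 0, 0], "jaw": 0.52},
  {"slide": [0, 23.9, -0.6], "turn": [-0.11, 0, 0], "jaw": 0.52},
  {"slide": [3, 23.9, -0.6], "turn": [-0.11, 0, 0], "jaw": 0.52},
  {"slide": [5, 23.9, -0.6], "turn": [-0.11, 0, 0], "jaw": 0.52},
  {"slide": [6.8, 23.9, -0.6], "turn": [-0.11, 0, 0], "jaw": 0.52},
  {"slide": [6.8, 23.9, -0.6], "turn": [-0.11, 0, 0], "jaw": 0.52},
  {"slide": [6.8, 23.9, -0.6], "turn": [-0.11, 0, 0], "jaw": 0.49},
  {"slide": [6.8, 23.9, -0.6], "turn": [-0.11, 0, 0], "jaw": 0.46},
  {"slide": [6.8, 23.9, -0.6], "turn": [-0.11, 0, 0], "jaw": 0.43},
  {"slide": [6.8, 23.9, -0.6], "turn": [-0.11, 0, 0], "jaw": 0.43},
  {"slide": [5, 23.9, -0.6], "turn": [-0.11, 0, 0], "jaw": 0.43},
  {"slide": [2, 23.9, -0.6], "turn": [-0.11, 0, 0], "jaw": 0.43},
  {"slide": [0, 23.9, -0.6], "turn": [-0.11, 0, 0], "jaw": 0.43},
  {"slide": [0, 23.9, -0.6], "turn": [-0.11, 0, 0], "jaw": 0.43},
])

```text
t: 23.3
position: [548.7, 8.0, 167.6]
ee_rot: [-0.065, 1.562, 0.062]
force: [1.2, -0.3, -0.9]
opening: 48.6
```

```bash
python3 - <<'E'
from pieces import *
im,d,o=shot("wrist","c9")
pieces("wrist",im,d,o,y=(-290,60))
im,d,o=shot("scene","c9s")
pieces("scene",im,d,o,y=(-290,-100))
P((597,-231.5,165,np.pi/2),(597,-231.5,95,np.pi/2))
E
```

```text
wrist 759 c [551.9 -74.9] med [551.  -74.7  23.3] size [22.4 35.1] long yaw 0.09 ztop 24.0
wrist 740 c [547.4   7.2] med [546.7   7.4  23.1] size [22.1 34.7] long yaw 0.09 ztop 24.0
wrist 867 c [ 596.9 -229.6] med [ 595.6 -228.1   23.3] size [23.6 34.7] long yaw -0.01 ztop 23.9
wrist 713 c [595.6 -72.1] med [594.8 -71.8  23.3] size [22.5 34.8] long yaw 0.09 ztop 24.0
wrist 463 c [592.4 -32.2] med [588.7 -34.1  23.3] size [20.7 34.7] long yaw 0.02 ztop 24.1
scene 145 c [ 600.1 -233.9] med [ 600.3 -234.3   23.9] size [21.5 33.8] long yaw -0.02 ztop 25.0
t 23.4 pos [546.4   8.3 164.7] open 48.8 F [ 0.6  0.4 -0.2] q [-0.19  0.51  1.7  -0.    0.93 -1.84]
  jaw yaw 1.6512 z-axis [0.997 0.08  0.001] x-axis [ 0.001 -0.    -1.   ]
  slide [-0.021, -24.309, 3.121] turn [0.0804, 0.001, 0.0003] rows>= 4.9
  slide [6.979, -24.306, 3.114] turn [0.0804, 0.001, 0.0003] rows>= 1.4
```

View pics/c9.png

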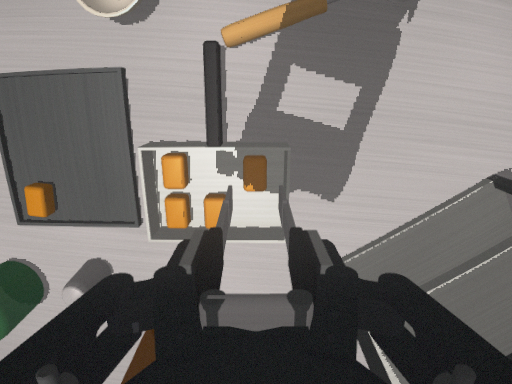

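View pics/c9s.png

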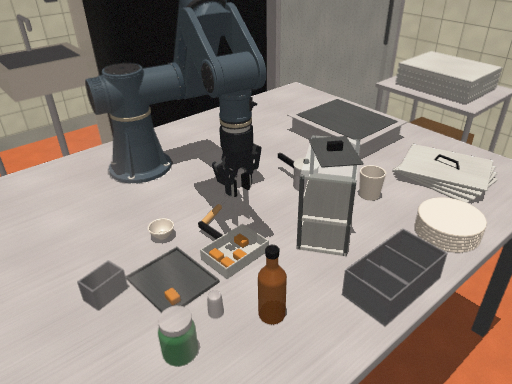

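drive_tool([
  {"slide": [0, -4.5, 0.6], "turn": [0.08, 0, 0], "jaw": 0.43},
  {"slide": [0, -9, 1.2], "turn": [0.08, 0, 0], "jaw": 0.43},
  {"slide": [0, -13.5, 1.8], "turn": [0.08, 0, 0], "jaw": 0.43},
  {"slide": [0, -18, 2.4], "turn": [0.08, 0, 0], "jaw": 0.43},
  {"slide": [0, -22.5, 3], "turn": [0.08, 0, 0], "jaw": 0.43},
  {"slide": [0, -24.3, 3.1], "turn": [0.08, 0, 0], "jaw": 0.43},
  {"slide": [0, -24.3, 3.1], "turn": [0.08, 0, 0], "jaw": 0.43},
  {"slide": [2, -24.3, 3.1], "turn": [0.08, 0, 0], "jaw": 0.43},
  {"slide": [5, -24.3, 3.1], "turn": [0.08, 0, 0], "jaw": 0.43},
  {"slide": [7, -24.3, 3.1], "turn": [0.08, 0, 0], "jaw": 0.43},
  {"slide": [7, -24.3, 3.1], "turn": [0.08, 0, 0], "jaw": 0.43},
  {"slide": [7, -24.3, 3.1], "turn": [0.08, 0, 0], "jaw": 0.46},
  {"slide": [7, -24.3, 3.1], "turn": [0.08, 0, 0], "jaw": 0.49},
  {"slide": [7, -24.3, 3.1], "turn": [0.08, 0, 0], "jaw": 0.52},
  {"slide": [7, -24.3, 3.1], "turn": [0.08, 0, 0], "jaw": 0.52},
  {"slide": [7, -24.3, 3.1], "turn": [0.08, 0, 0], "jaw": 0.52},
  {"slide": [5, -24.3, 3.1], "turn": [0.08, 0, 0], "jaw": 0.52},
  {"slide": [2, -24.3, 3.1], "turn": [0.08, 0, 0], "jaw": 0.52},
  {"slide": [0, -24.3, 3.1], "turn": [0.08, 0, 0], "jaw": 0.52},
  {"slide": [0, -24.3, 3.1], "turn": [0.08, 0, 0], "jaw": 0.52},
])

```text
t: 25.4
position: [598.9, -232.8, 167.9]
ee_rot: [-0.003, 1.564, -0.003]
force: [0.3, -0.5, -1.0]
opening: 45.3
```

```bash
python3 - <<'E'
from plan import *
shot("wrist","c10")
P((590,10,165,np.pi/2+.08),(590,10,96,np.pi/2+.08))
E
```

```text
t 25.45 pos [ 597.6 -232.1  165.9] open 45.3 F [-0.9 -0.  -1.1] q [-0.54  0.62  1.45  0.    1.06 -2.12]
  jaw yaw 1.5709 z-axis [1.    0.    0.003] x-axis [ 0.003 -0.002 -1.   ]
  slide [0.04, 24.213, -0.762] turn [-0.0799, 0.0032, 0.0021] rows>= 4.8
  slide [6.94, 24.227, -0.785] turn [-0.0799, 0.0032, 0.0021] rows>= 1.4
```

View pics/c10.png

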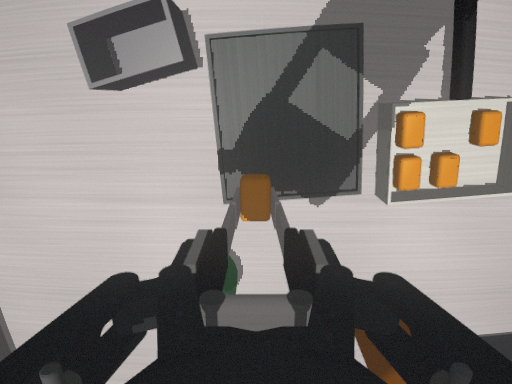

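drive_tool([
  {"slide": [0, 4.5, 0], "turn": [-0.08, 0, 0], "jaw": 0.52},
  {"slide": [0, 9, -0.3], "turn": [-0.08, 0, 0], "jaw": 0.52},
  {"slide": [0, 13.5, -0.6], "turn": [-0.08, 0, 0], "jaw": 0.52},
  {"slide": [0, 18, -0.8], "turn": [-0.08, 0, 0], "jaw": 0.52},
  {"slide": [0, 22, -0.8], "turn": [-0.08, 0, 0], "jaw": 0.52},
  {"slide": [0, 24.2, -0.8], "turn": [-0.08, 0, 0], "jaw": 0.52},
  {"slide": [0, 24.2, -0.8], "turn": [-0.08, 0, 0], "jaw": 0.52},
  {"slide": [0, 24.2, -0.8], "turn": [-0.08, 0, 0], "jaw": 0.52},
  {"slide": [3, 24.2, -0.8], "turn": [-0.08, 0, 0], "jaw": 0.52},
  {"slide": [5, 24.2, -0.8], "turn": [-0.08, 0, 0], "jaw": 0.52},
  {"slide": [6.8, 24.2, -0.8], "turn": [-0.08, 0, 0], "jaw": 0.52},
  {"slide": [6.8, 24.2, -0.8], "turn": [-0.08, 0, 0], "jaw": 0.52},
  {"slide": [6.8, 24.2, -0.8], "turn": [-0.08, 0, 0], "jaw": 0.49},
  {"slide": [6.8, 24.2, -0.8], "turn": [-0.08, 0, 0], "jaw": 0.46},
  {"slide": [6.8, 24.2, -0.8], "turn": [-0.08, 0, 0], "jaw": 0.43},
  {"slide": [6.8, 24.2, -0.8], "turn": [-0.08, 0, 0], "jaw": 0.43},
  {"slide": [5, 24.2, -0.8], "turn": [-0.08, 0, 0], "jaw": 0.43},
  {"slide": [2, 24.2, -0.8], "turn": [-0.08, 0, 0], "jaw": 0.43},
  {"slide": [-4, 24.2, -0.8], "turn": [-0.08, 0, 0], "jaw": 0.43},
  {"slide": [-4, 24.2, -0.8], "turn": [-0.08, 0, 0], "jaw": 0.43},
])

```text
t: 27.45
position: [592.3, 10.1, 210.4]
ee_rot: [-0.065, 1.558, 0.061]
force: [0.6, -0.8, 0.3]
opening: 48.6
```

```bash
python3 - <<'E'
from pieces import *
im,d,o=shot("wrist","c11")
pieces("wrist",im,d,o,y=(-290,60))
W=cloud("wrist",d,o).reshape(-1,3)
p=W[(W[:,2]>30)&(W[:,2]<38)&(abs(W[:,0]-571)<70)&(abs(W[:,1]+32)<90)]; print("pan",len(p),fitrect(p,97,143,(571,-32),.08))
P((478,-339,205,np.pi/2+.2462),)
E
```

```text
wrist 615 c [552.1 -75.3] med [551.4 -74.5  23.3] size [22.7 33.3] long yaw 0.08 ztop 24.1
wrist 471 c [548.    7.6] med [547.7   8.8  23.4] size [22.2 33. ] long yaw 0.08 ztop 24.3
wrist 559 c [589.6   9.2] med [588.9   9.6  23.3] size [21.9 34.5] long yaw 0.09 ztop 24.1
wrist 571 c [596.5 -71.9] med [595.6 -71.5  23.5] size [22.2 33.5] long yaw 0.1 ztop 24.3
wrist 485 c [593.3 -30.8] med [594.5 -32.2  23.3] size [23.1 33.1] long yaw 0.09 ztop 24.1
pan 1729 (array([ 5.70035395e+02, -2.95104503e+01,  7.37956245e-02]), np.float64(1.8073899433759153))
t 27.5 pos [591.9  10.2 209.9] open 49.0 F [ 0.3  0.  -0.6] q [-0.17  0.5   1.55 -0.    1.08 -1.82]
  jaw yaw 1.6515 z-axis [0.997 0.081 0.011] x-axis [ 0.011 -0.002 -1.   ]
  slide [0.437, -33.885, -14.171] turn [-0.1655, 0.0105, 0.0037] rows>= 7.3
```

View pics/c11.png

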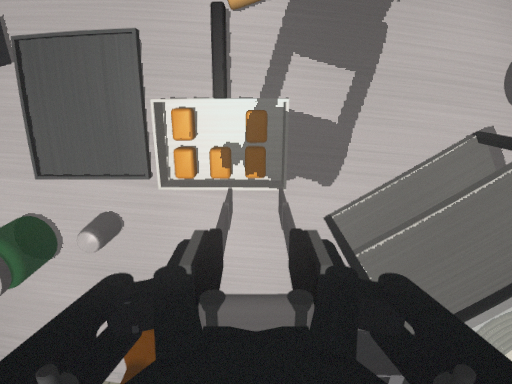

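drive_tool([
  {"slide": [0, -5, -2], "turn": [-0.08, 0, 0], "jaw": 0.43},
  {"slide": [0, -10, -4], "turn": [-0.16, 0, 0], "jaw": 0.43},
  {"slide": [0, -14, -6], "turn": [-0.165, 0, 0], "jaw": 0.43},
  {"slide": [0, -18, -8], "turn": [-0.165, 0, 0], "jaw": 0.43},
  {"slide": [0.2, -22, -10], "turn": [-0.165, 0, 0], "jaw": 0.43},
  {"slide": [0.2, -26, -12], "turn": [-0.165, 0.01, 0], "jaw": 0.43},
  {"slide": [0.3, -30, -14], "turn": [-0.165, 0.01, 0], "jaw": 0.43},
  {"slide": [0.3, -33.9, -14.2], "turn": [-0.165, 0.01, 0], "jaw": 0.43},
  {"slide": [0.3, -33.9, -14.2], "turn": [-0.165, 0.01, 0], "jaw": 0.43},
  {"slide": [0.3, -33.9, -14.2], "turn": [-0.165, 0.01, 0], "jaw": 0.43},
  {"slide": [0.3, -33.9, -14.2], "turn": [-0.165, 0.01, 0], "jaw": 0.43},
  {"slide": [0.3, -33.9, -14.2], "turn": [-0.165, 0.01, 0], "jaw": 0.43},
])

```text
t: 28.7
position: [474.2, -337.0, 200.9]
ee_rot: [-0.193, 1.573, 0.195]
force: [-0.8, 0.1, -0.4]
opening: 48.6
```

```bash
python3 - <<'E'
from plan import *
im,d,o=shot("wrist","c12")
W=cloud("wrist",d,o).reshape(-1,3)
m=(W[:,2]>56)&(W[:,2]<64)&(abs(W[:,0]-478)<60)&(abs(W[:,1]+340)<60); p=W[m]; print(len(p),fitrect(p,50,80,(478,-340),.243) if len(p)>3 else 0)
P((477.5,-339,130,np.pi/2+.244),(477.5,-339,93.5,np.pi/2+.244))
E
```

```text
1053 (array([ 4.76606687e+02, -3.37784101e+02,  2.44222220e-01]), np.float64(1.0798613436729996))
t 28.75 pos [ 474.4 -337.2  201.1] open 48.6 F [-0.5  0.9 -0.3] q [-0.81  0.51  1.57 -0.01  1.07 -2.62]
  jaw yaw 1.8179 z-axis [ 0.97   0.245 -0.01 ] x-axis [-0.011 -0.001 -1.   ]
  slide [7.105, -0.268, 0.332] turn [0.0031, -0.0105, -0.0019] rows>= 1.4
  slide [10.755, -0.275, 0.37] turn [0.0031, -0.0105, -0.0019] rows>= 0.7
```

View pics/c12.png

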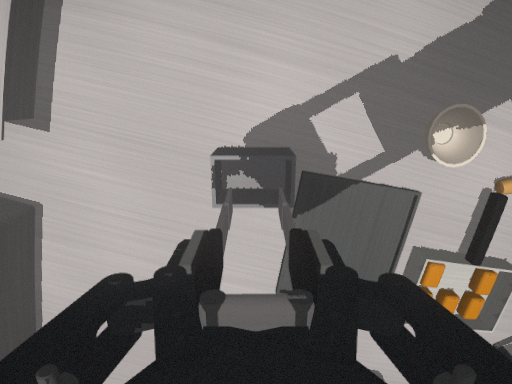

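drive_tool([
  {"slide": [0, -0.2, 0.3], "turn": [0, -0.01, 0], "jaw": 0.43},
  {"slide": [0, -0.2, 0.3], "turn": [0, -0.01, 0], "jaw": 0.43},
  {"slide": [3, -0.2, 0.3], "turn": [0, -0.01, 0], "jaw": 0.43},
  {"slide": [6, -0.2, 0.3], "turn": [0, -0.01, 0], "jaw": 0.43},
  {"slide": [8, -0.2, 0.3], "turn": [0, -0.01, 0], "jaw": 0.43},
  {"slide": [9.5, -0.2, 0.3], "turn": [0, -0.01, 0], "jaw": 0.43},
  {"slide": [10.5, -0.2, 0.3], "turn": [0, -0.01, 0], "jaw": 0.43},
  {"slide": [10.5, -0.2, 0.3], "turn": [0, -0.01, 0], "jaw": 0.43},
  {"slide": [10.5, -0.2, 0.3], "turn": [0, -0.01, 0], "jaw": 0.43},
  {"slide": [10.5, -0.2, 0.3], "turn": [0, -0.01, 0], "jaw": 0.43},
])

```text
t: 29.75
position: [477.3, -340.8, 97.3]
ee_rot: [-0.193, 1.561, 0.192]
force: [0.1, -0.1, 0.7]
opening: 48.8
```

```bash
python3 - <<'E'
from plan import *
im,d,o=shot("wrist","c13")
P((477.5,-339,93,np.pi/2+.244))
E
```

```text
t 29.8 pos [ 477.3 -340.8   97.4] open 49.0 F [ 0.1  0.4 -1.6] q [-0.81  0.66  1.64  0.    0.84 -2.63]
  jaw yaw 1.8161 z-axis [0.97  0.243 0.001] x-axis [ 0.001 -0.001 -1.   ]
  slide [0.435, 0.166, 0.063] turn [0.0013, 0.0011, 0.0011] rows>= 0.1
```

View pics/c13.png

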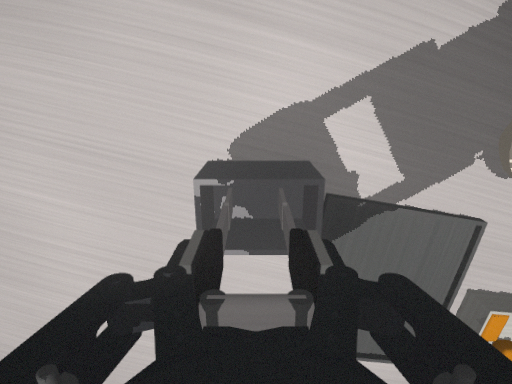

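drive_tool([
  {"slide": [0.2, 0.1, 0], "turn": [0, 0, 0], "jaw": 0.43},
  {"slide": [0.3, 0.1, 0], "turn": [0, 0, 0], "jaw": 0.43},
  {"slide": [0.4, 0.1, 0], "turn": [0, 0, 0], "jaw": 0.43},
  {"slide": [0.4, 0.1, 0], "turn": [0, 0, 0], "jaw": 0.43},
])

```text
t: 30.2
position: [476.4, -339.2, 92.2]
ee_rot: [-0.192, 1.562, 0.193]
force: [-0.5, -0.7, -1.3]
opening: 49.1
```

drive_tool([
  {"slide": [0.1, 0, 0], "turn": [0, 0, 0], "jaw": 0.43},
  {"slide": [0.1, 0, 0], "turn": [0, 0, 0], "jaw": 0.43},
  {"slide": [0.1, 0, 0], "turn": [0, 0, 0], "jaw": 0.43},
])

```text
t: 30.5
position: [476.4, -339.2, 91.2]
ee_rot: [-0.192, 1.562, 0.193]
force: [1.1, -0.0, -0.7]
opening: 48.8
```

drive_tool([
  {"slide": [0.1, 0, 0], "turn": [0, 0, 0], "jaw": 0.43},
  {"slide": [0.2, 0, 0], "turn": [0, 0, 0], "jaw": 0.43},
  {"slide": [0.2, 0, 0], "turn": [0, 0, 0], "jaw": 0.43},
])

```text
t: 30.8
position: [476.8, -339.6, 89.6]
ee_rot: [-0.192, 1.562, 0.192]
force: [0.1, -0.3, 1.5]
opening: 48.6
```

drive_tool([
  {"slide": [0, 0, 0], "turn": [0, 0, 0], "jaw": 0.4},
  {"slide": [0, 0, 0], "turn": [0, 0, 0], "jaw": 0.35},
  {"slide": [0, 0, 0], "turn": [0, 0, 0], "jaw": 0.2},
  {"slide": [0, 0, 0], "turn": [0, 0, 0], "jaw": 0},
  {"slide": [0, 0, 0], "turn": [0, 0, 0], "jaw": 0},
  {"slide": [0, 0, 0], "turn": [0, 0, 0], "jaw": 0},
])

```text
t: 31.4
position: [476.4, -339.2, 89.3]
ee_rot: [-0.192, 1.562, 0.193]
force: [-0.1, -1.1, -0.5]
opening: 85.3
```

```bash
python3 - <<'E'
from plan import *
im,d,o=shot("wrist","c14")
shot("scene","c14s",(40,200,200,330),4.5)
P()
E
```

```text
t 31.5 pos [ 476.4 -339.2   89.3] open 85.3 F [-0.  -0.9 -0.4] q [-0.81  0.67  1.65  0.    0.83 -2.63]
  jaw yaw 1.816 z-axis [0.97  0.243 0.   ] x-axis [-0.     0.001 -1.   ]
```

View pics/c14.png

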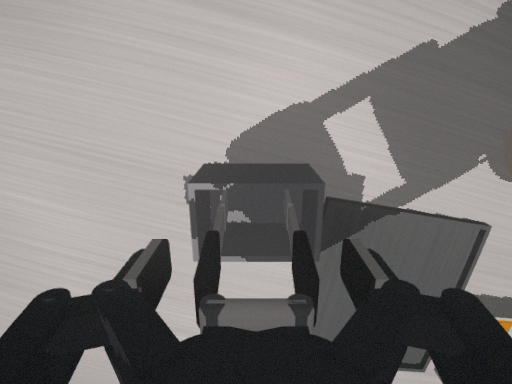

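View pics/c14s.png

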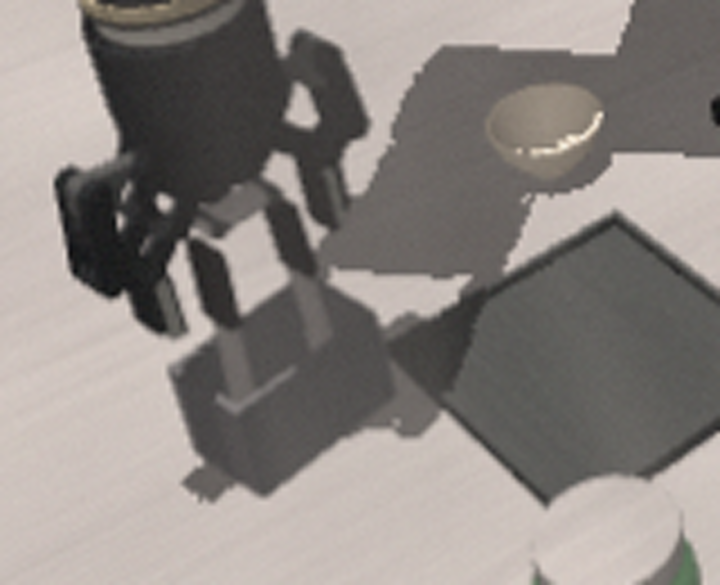

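drive_tool([
  {"slide": [-2, 0, 0], "turn": [0, 0, 0], "jaw": 0},
  {"slide": [-6, 0, 0], "turn": [0, 0, 0], "jaw": 0},
  {"slide": [-11, 0, 0], "turn": [0, 0, 0], "jaw": 0},
  {"slide": [-16, 0, 0], "turn": [0, 0, 0], "jaw": 0},
  {"slide": [-21, 0, 0], "turn": [0, 0, 0], "jaw": 0},
  {"slide": [-26, 0, 0], "turn": [0, 0, 0], "jaw": 0},
  {"slide": [-28, 0, 0], "turn": [0, 0, 0], "jaw": 0},
])

```text
t: 32.2
position: [477.9, -340.8, 375.6]
ee_rot: [-0.198, 1.556, 0.187]
force: [0.3, -0.5, -0.7]
opening: 85.5
```

```bash
python3 - <<'E'
from plan import *
for n in ("scene","side"):
    im,d,o=shot(n,"d1"+n)
    W=cloud(n,d).reshape(-1,3); c=im.reshape(-1,3)
    P0=W[(W[:,2]>100)&(abs(W[:,0]-478)<60)&(abs(W[:,1]+340)<60)&(W[:,2]<165)]; print(n,"tongs",len(P0),P0[P0[:,2]>142].mean(0).round(1),P0[:,2].max())
    m=(W[:,0]>480)&(W[:,0]<800)&(W[:,1]>80)&(W[:,1]<420)&(W[:,2]>222)&(W[:,2]<262)
    p=W[m];cc=c[m].max(1); print(len(p),np.histogram(p[:,2],bins=np.arange(222,263,2))); 
    dk=p[(cc<95)]; pl=dk[(dk[:,2]<236)&(dk[:,2]>229)]; print(" dark",len(dk),len(pl), [ (np.round(r[0],1),np.round(r[1],1),r[2]) for r in [rect(pl)]])
    g=p[p[:,2]>245]; print(" grip",len(g),g.mean(0), [ (np.round(r[0],1),np.round(r[1],1),r[2]) for r in [rect(g)]])
P()
E
python3 - <<'E'
import cv2
a=cv2.imread("pics/d1scene.png");b=cv2.imread("pics/d1side.png")
cv2.imwrite("pics/d1.png",__import__("numpy").hstack([cv2.resize(a[110:270,250:400],None,fx=2.6,fy=2.6,interpolation=2),cv2.resize(b[100:260,130:280],None,fx=2.6,fy=2.6,interpolation=2)]))
E
```

```text
scene tongs 403 [ 483.7 -339.6  151.4] 156.31183377763307
2354 (array([331, 726,  79,  24, 288, 680,  76,  16,   8,  10,  17,   5,  16,
        11,  11,  10,  26,  20,   0,   0]), array([222, 224, 226, 228, 230, 232, 234, 236, 238, 240, 242, 244, 246,
       248, 250, 252, 254, 256, 258, 260, 262]))
 dark 1182 1017 [(array([637.3, 245.7]), array([104.5, 153.3]), 55.510047912597656)]
 grip 98 [638.90385528 243.51460731 252.29532954] [(array([638.4, 244.8]), array([38.4, 16.3]), 56.04902648925781)]
side tongs 171 [ 481.8 -338.2  152.7] 158.1963788246169
511 (array([ 68, 106,  84,  68,  47,  57,  53,  24,   4,   0,   0,   0,   0,
         0,   0,   0,   0,   0,   0,   0]), array([222, 224, 226, 228, 230, 232, 234, 236, 238, 240, 242, 244, 246,
       248, 250, 252, 254, 256, 258, 260, 262]))
 dark 65 48 [(array([581.5, 251.8]), array([ 65.5, 130. ]), 11.13262939453125)]
 grip 0 [nan nan nan] [(array([0., 0.]), array([0., 0.]), 0.0)]
t 32.3 pos [ 477.8 -340.7  373.9] open 85.7 F [-0.4 -0.2  0.7] q [-0.81  0.34  1.34  0.    1.45 -2.63]
  jaw yaw 1.8161 z-axis [0.97  0.243 0.005] x-axis [ 0.007 -0.006 -1.   ]<stdin>:9: RuntimeWarning: Mean of empty slice.
  ret = um.true_divide(
```

View pics/d1.png

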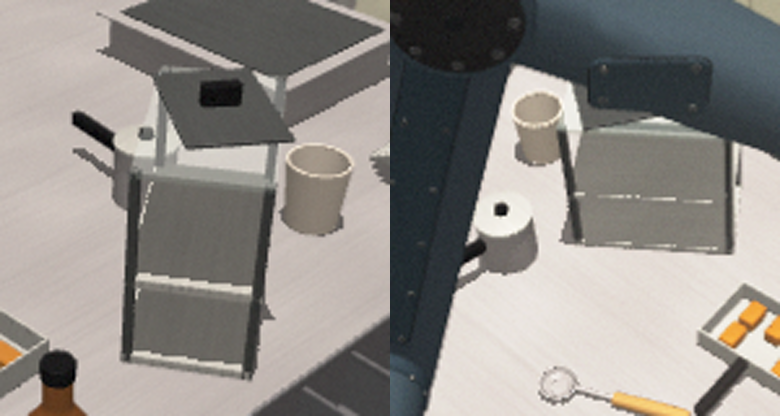

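```bash
python3 - <<'E'
from plan import *
Q=[]
for n in ("scene","side"):
    W=cloud(n,np.load(f"pics/{n}0.npy")).reshape(-1,3)
    m=(W[:,0]>480)&(W[:,0]<800)&(W[:,1]>80)&(W[:,1]<420)
    p=W[m&(W[:,2]>219)&(W[:,2]<230)]; print(n,"roof",len(p),fitrect(p,130,220,(651,231),.66,edge=False))
    Q.append(p)
    # boards
    for z0,z1 in ((101,109),(6,14)):
        p=W[m&(W[:,2]>z0)&(W[:,2]<z1)]; print("   z",z0,len(p),[np.round(v,1) for v in rect(p)])
p=np.vstack(Q); print(fitrect(p,130,220,(651,231),.66,edge=False),[np.round(v,1) for v in rect(p)])
P((638.5,245,345,.97+np.pi/2))
E
```

```text
scene roof 1219 (array([6.47134437e+02, 2.27207486e+02, 6.34747339e-01]), np.float64(0.043779109426112184))
   z 101 1839 [array([657. , 212.2]), array([127.7, 186.1]), np.float64(36.8)]
   z 6 1226 [array([661.6, 274. ]), array([226. , 281.4]), np.float64(40.5)]
side roof 966 (array([6.46211284e+02, 2.28120650e+02, 6.33571000e-01]), np.float64(0.10517561616309355))
   z 101 1179 [array([642. , 224.5]), array([125.8, 222.8]), np.float64(38.1)]
   z 6 914 [array([639.8, 249.9]), array([339.2, 314.7]), np.float64(89.6)]
(array([6.46623572e+02, 2.27672106e+02, 6.33756267e-01]), np.float64(0.07383011666879416)) [array([648.7, 230.6]), array([143.2, 225.5]), np.float64(36.5)]
t 32.3 pos [ 477.8 -340.7  373.9] open 85.7 F [-0.4 -0.2  0.7] q [-0.81  0.34  1.34  0.    1.45 -2.63]
  jaw yaw 1.8161 z-axis [0.97  0.243 0.005] x-axis [ 0.007 -0.006 -1.   ]
  slide [2.636, 52.935, 29.803] turn [-0.7246, 0.0019, 0.009] rows>= 12.2
```

drive_tool([
  {"slide": [0.4, 4.5, 2.5], "turn": [-0.06, 0, 0], "jaw": 0},
  {"slide": [0.6, 9, 5], "turn": [-0.12, 0, 0], "jaw": 0},
  {"slide": [0.8, 13.5, 7.5], "turn": [-0.18, 0, 0], "jaw": 0},
  {"slide": [1, 18, 10], "turn": [-0.24, 0, 0], "jaw": 0},
  {"slide": [1.2, 22, 12.5], "turn": [-0.3, 0, 0], "jaw": 0},
  {"slide": [1.4, 26, 15], "turn": [-0.36, 0, 0], "jaw": 0},
  {"slide": [1.6, 30, 17.5], "turn": [-0.42, 0, 0], "jaw": 0},
  {"slide": [1.8, 34, 20], "turn": [-0.48, 0, 0], "jaw": 0},
  {"slide": [2, 38, 22.5], "turn": [-0.54, 0, 0], "jaw": 0},
  {"slide": [2.4, 42, 25], "turn": [-0.6, 0, 0], "jaw": 0},
  {"slide": [2.6, 46, 27], "turn": [-0.66, 0, 0], "jaw": 0},
  {"slide": [2.6, 50, 29], "turn": [-0.72, 0, 0], "jaw": 0},
  {"slide": [2.6, 52.9, 29.8], "turn": [-0.724, 0, 0], "jaw": 0},
  {"slide": [2.6, 52.9, 29.8], "turn": [-0.724, 0, 0], "jaw": 0},
  {"slide": [2.6, 52.9, 29.8], "turn": [-0.724, 0, 0], "jaw": 0},
  {"slide": [2.6, 52.9, 29.8], "turn": [-0.724, 0, 0], "jaw": 0},
])

```text
t: 33.9
position: [636.7, 244.8, 342.5]
ee_rot: [-0.754, 1.438, 0.756]
force: [-0.4, 0.8, 0.3]
opening: 85.4
```

```bash
python3 - <<'E'
from plan import *
im,d,o=shot("wrist","e1")
P((638.5,245,237,.97+np.pi/2))
W=cloud("wrist",d,o); Rm=R.from_rotvec(o["ee_rot"]).as_matrix()
c=im.reshape(-1,3).max(1); W=W.reshape(-1,3)
m=(abs(W[:,0]-638)<110)&(abs(W[:,1]-245)<110)&(W[:,2]>229)&(W[:,2]<236); p=W[m]; print(len(p),[np.round(v,1) for v in rect(p)], fitrect(p,104,150,(638,245),.97,edge=False))
m=(abs(W[:,0]-638)<50)&(abs(W[:,1]-245)<50)&(W[:,2]>248)&(W[:,2]<262); p=W[m]; print(len(p),p.mean(0).round(1),[np.round(v,1) for v in rect(p)])
E
```

```text
t 33.95 pos [636.9 244.6 342.9] open 85.1 F [-0.4  0.2 -0.8] q [ 0.2   0.52  1.13  0.    1.49 -2.34]
  jaw yaw 2.5383 z-axis [ 0.567  0.823 -0.001] x-axis [-0.002 -0.    -1.   ]
  slide [10.589, -0.122, 0.137] turn [-0.0025, -0.0011, -0.0015] rows>= 2.1
17220 [array([637. , 249.4]), array([103.9, 150.4]), np.float64(55.9)] (array([636.95873749, 249.369534  ,   0.97493187]), np.float64(6.0978755429986894e-05))
784 [635.3 247.9 255.8] [array([636. , 248.7]), array([39. , 13.9]), np.float64(56.6)]
```

View pics/e1.png

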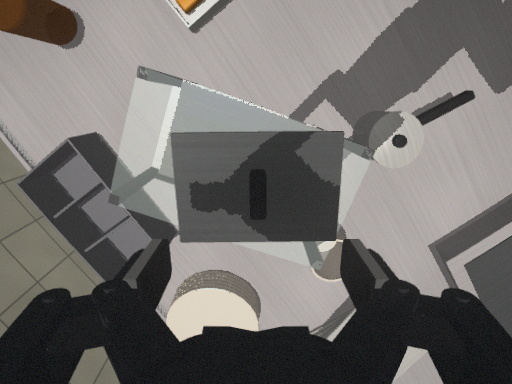

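```bash
python3 - <<'E'
from plan import *
P((637,247,260,.973+np.pi/2),(637,247,237,.973+np.pi/2))
E
```

```text
t 33.95 pos [636.9 244.6 342.9] open 85.1 F [-0.4  0.2 -0.8] q [ 0.2   0.52  1.13  0.    1.49 -2.34]
  jaw yaw 2.5383 z-axis [ 0.567  0.823 -0.001] x-axis [-0.002 -0.    -1.   ]
  slide [8.29, 0.119, 0.215] turn [-0.0055, -0.0011, -0.0015] rows>= 1.7
  slide [10.59, 0.115, 0.217] turn [-0.0055, -0.0011, -0.0015] rows>= 0.5
```

drive_tool([
  {"slide": [3, 0.1, 0.2], "turn": [-0.006, 0, 0], "jaw": 0.3},
  {"slide": [6, 0.1, 0.2], "turn": [-0.006, 0, 0], "jaw": 0.4},
  {"slide": [8.3, 0.1, 0.2], "turn": [-0.006, 0, 0], "jaw": 0.5},
  {"slide": [8.3, 0.1, 0.2], "turn": [-0.006, 0, 0], "jaw": 0.5},
  {"slide": [8.3, 0.1, 0.2], "turn": [-0.006, 0, 0], "jaw": 0.5},
  {"slide": [8.3, 0.1, 0.2], "turn": [-0.006, 0, 0], "jaw": 0.5},
])

```text
t: 34.55
position: [638.7, 247.9, 262.8]
ee_rot: [-0.759, 1.43, 0.759]
force: [-0.1, 1.1, 0.7]
opening: 42.6
```

```bash
python3 - <<'E'
from plan import *
im,d,o=shot("wrist","e2")
P((637,247,237,.973+np.pi/2))
W=cloud("wrist",d,o).reshape(-1,3)
m=(abs(W[:,0]-638)<50)&(abs(W[:,1]-245)<50)&(W[:,2]>248)&(W[:,2]<262); p=W[m]; print(len(p),p.mean(0).round(1) if len(p) else 0,[np.round(v,1) for v in rect(p)])
m=(abs(W[:,0]-638)<110)&(abs(W[:,1]-245)<110)&(W[:,2]>229)&(W[:,2]<236); p=W[m]; print(len(p),[np.round(v,1) for v in rect(p)])
E
```

```text
t 34.6 pos [638.7 248.1 263. ] open 42.9 F [0.5 0.4 0.4] q [ 0.21  0.58  1.24  0.    1.32 -2.34]
  jaw yaw 2.5454 z-axis [0.562 0.827 0.003] x-axis [ 0.004  0.002 -1.   ]
  slide [2.596, 0.081, -0.197] turn [0.0016, 0.0034, 0.0022] rows>= 0.5
1641 [635.1 247.4 255.8] [array([636. , 249.1]), array([39.9, 14.1]), np.float64(55.3)]
28204 [array([636.8, 249.6]), array([104.2, 150.8]), np.float64(56.1)]
```

View pics/e2.png

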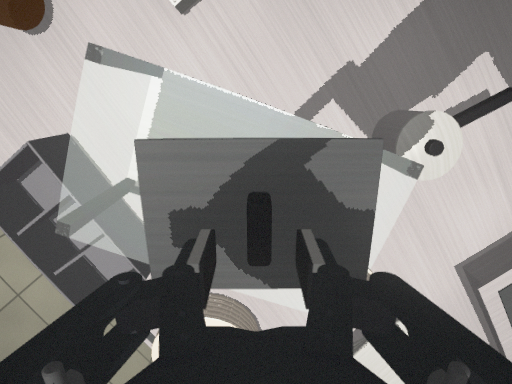

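drive_tool([
  {"slide": [1.5, 0, -0.1], "turn": [0, 0, 0], "jaw": 0.5},
  {"slide": [2.5, 0, -0.1], "turn": [0, 0, 0], "jaw": 0.5},
  {"slide": [2.5, 0, -0.1], "turn": [0, 0, 0], "jaw": 0.5},
  {"slide": [2.5, 0, -0.1], "turn": [0, 0, 0], "jaw": 0.75},
  {"slide": [2.5, 0, -0.1], "turn": [0, 0, 0], "jaw": 0.9},
  {"slide": [2.5, 0, -0.1], "turn": [0, 0, 0], "jaw": 0.9},
  {"slide": [2.5, 0, -0.1], "turn": [0, 0, 0], "jaw": 0.9},
  {"slide": [2.5, 0, -0.1], "turn": [0, 0, 0], "jaw": 0.9},
  {"slide": [2.5, 0, -0.1], "turn": [0, 0, 0], "jaw": 0.9},
], squeeze=60)

```text
t: 35.5
position: [637.5, 247.7, 236.8]
ee_rot: [-0.76, 1.431, 0.76]
force: [-0.3, -0.1, 4.3]
opening: 12.8
```

drive_tool([
  {"slide": [-2, 0, 0], "turn": [0, 0, 0], "jaw": 0.9},
  {"slide": [-5, 0, 0], "turn": [0, 0, 0], "jaw": 0.9},
  {"slide": [-8, 0, 0], "turn": [0, 0, 0], "jaw": 0.9},
  {"slide": [-8, 0, 0], "turn": [0, 0, 0], "jaw": 0.9},
  {"slide": [-8, 0, 0], "turn": [0, 0, 0], "jaw": 0.9},
])

```text
t: 36.0
position: [636.5, 247.5, 315.4]
ee_rot: [-0.76, 1.434, 0.761]
force: [-0.7, -0.3, -1.8]
opening: 12.3
```

```bash
cat > lidtool.py <<'E'
from plan import *
def lid_in_tool(im,d,o):
    W=cloud("wrist",d,o); Rm=R.from_rotvec(o["ee_rot"]).as_matrix(); T=((W-np.array(o["position"]))@Rm).reshape(-1,3)
    m=(T[:,0]>0)&(T[:,0]<12)&(abs(T[:,1])<90)&(abs(T[:,2])<75); p=T[m]
    q=np.ascontiguousarray(p[:,1:].astype(np.float32)); r=cv2.minAreaRect(q)
    print("lid in tool: depth",np.median(p[:,0]).round(1),"rect(y,z)",[np.round(v,2) for v in r],len(p),"min/max y",np.percentile(p[:,1],[.3,99.7]).round(1),"z",np.percentile(p[:,2],[.3,99.7]).round(1))
    return p
if __name__=="__main__":
    im,d,o=shot("wrist","e3"); lid_in_tool(im,d,o)
    P((571,-32,300,np.pi/2+.08))
E
python3 lidtool.py
```

```text
lid in tool: depth 4.3 rect(y,z) [array([0.52, 1.17]), array([150.88, 104.65]), np.float64(0.08)] 31343 min/max y [-73.5  74.8] z [-50.8  50.9]
t 36.05 pos [635.9 247.3 314.1] open 12.6 F [ 0.   0.  -2.1] q [ 0.21  0.54  1.17  0.    1.43 -2.34]
  jaw yaw 2.546 z-axis [ 0.561  0.828 -0.002] x-axis [-0.003  0.    -1.   ]
  slide [1.424, -10.302, -26.755] turn [0.8952, -0.0029, -0.0018] rows>= 6.0
```

View pics/e3.png

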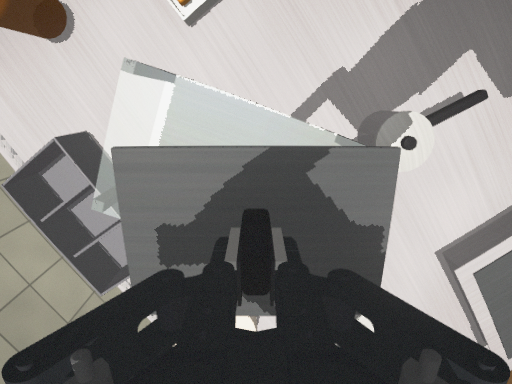

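drive_tool([
  {"slide": [0, -2, -4.5], "turn": [0.13, 0, 0], "jaw": 0.9},
  {"slide": [0, -4, -9], "turn": [0.27, 0, 0], "jaw": 0.9},
  {"slide": [0, -5.5, -13.5], "turn": [0.4, 0, 0], "jaw": 0.9},
  {"slide": [0, -7, -18], "turn": [0.54, 0, 0], "jaw": 0.9},
  {"slide": [0, -8.5, -22], "turn": [0.67, 0, 0], "jaw": 0.9},
  {"slide": [0, -10.3, -26.7], "turn": [0.8, 0, 0], "jaw": 0.9},
  {"slide": [1.4, -10.3, -26.7], "turn": [0.895, 0, 0], "jaw": 0.9},
  {"slide": [5, -10.3, -26.7], "turn": [0.895, 0, 0], "jaw": 0.9},
  {"slide": [10, -10.3, -26.7], "turn": [0.895, 0, 0], "jaw": 0.9},
  {"slide": [14, -10.3, -26.7], "turn": [0.895, 0, 0], "jaw": 0.9},
  {"slide": [18, -10.3, -26.7], "turn": [0.895, 0, 0], "jaw": 0.9},
  {"slide": [20, -10.3, -26.7], "turn": [0.895, 0, 0], "jaw": 0.9},
  {"slide": [20, -10.3, -26.7], "turn": [0.895, 0, 0], "jaw": 0.9},
  {"slide": [20, -10.3, -26.7], "turn": [0.895, 0, 0], "jaw": 0.9},
])

```text
t: 37.45
position: [571.5, -30.9, 114.5]
ee_rot: [-0.062, 1.573, 0.064]
force: [0.1, -1.1, -0.1]
opening: 12.5
```

```bash
cat > lidpan.py <<'E'
from lidtool import *
import sys
tag=sys.argv[1]
im,d,o=shot("wrist","w"+tag); lid_in_tool(im,d,o)
W=cloud("wrist",d,o).reshape(-1,3); p=W[(W[:,2]>30)&(W[:,2]<38)&(abs(W[:,0]-571)<70)&(abs(W[:,1]+32)<90)]; print("wrist pan",len(p),fitrect(p,97,143,(571,-32),.08) if len(p)>20 else 0)
zl=o["position"][2]-4.3
for n in ("scene","side"):
    im,d,o=shot(n,n+tag); W=cloud(n,d).reshape(-1,3)
    b=(abs(W[:,0]-571)<85)&(abs(W[:,1]+32)<100)
    p=W[b&(W[:,2]>31)&(W[:,2]<38)]; print(n,"pan",len(p),np.round(fitrect(p,97,143,(571,-32),.08)[0],2) if len(p)>20 else 0)
    p=W[b&(W[:,2]>zl-3)&(W[:,2]<zl+4)]; 
    if len(p)>20: print(n,"lid",len(p),[np.round(v,2) for v in rect(p)],np.round(fitrect(p,104,150,(571,-32),.08,edge=False)[0],3))
P((570.5,-32,60,np.pi/2+.08))
E
python3 lidpan.py f1
```

```text
lid in tool: depth 4.2 rect(y,z) [array([0.75, 0.2 ]), array([150.48, 104.44]), np.float64(0.04)] 31358 min/max y [-73.3  75.1] z [-51.7  50.2]
wrist pan 1522 (array([ 5.70284383e+02, -2.98854314e+01,  7.45742986e-02]), np.float64(2.884708175880705))
scene pan 226 [ 5.7133e+02 -3.2780e+01  8.0000e-02]
scene lid 1359 [array([572.95, -32.49]), array([106.84, 151.87]), np.float64(4.28)] [ 5.73653e+02 -3.23540e+01  7.30000e-02]
side pan 136 [ 5.7085e+02 -3.2730e+01  8.0000e-02]
side lid 638 [array([575.19, -32.71]), array([107.9 , 151.76]), np.float64(5.04)] [ 5.74065e+02 -3.24250e+01  9.20000e-02]
t 37.6 pos [573.3 -31.3 116.9] open 12.4 F [ 0.6  0.1 -0.9] q [-0.25  0.61  1.66  0.    0.86 -1.9 ]
  jaw yaw 1.6511 z-axis [0.997 0.08  0.003] x-axis [ 0.003  0.    -1.   ]
  slide [5.684, -0.044, -0.3] turn [0.0003, 0.0025, 0.0001] rows>= 1.1
```

View pics/scenef1.png

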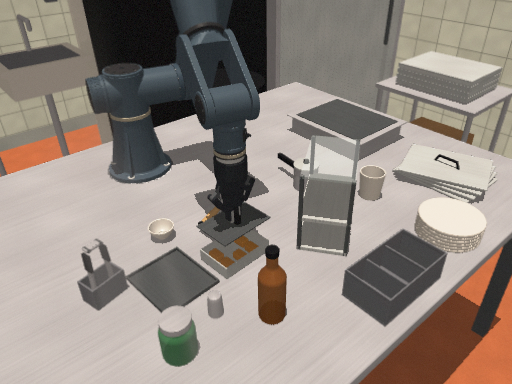

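View pics/wf1.png

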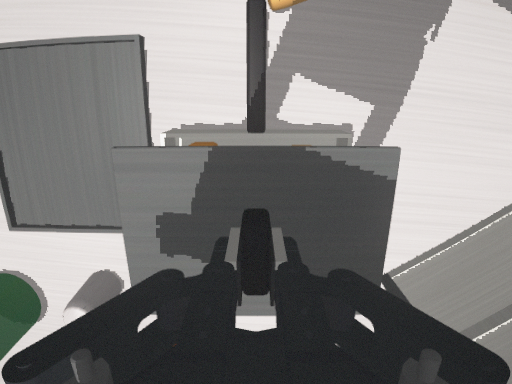

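drive_tool([
  {"slide": [2, 0, -0.2], "turn": [0, 0, 0], "jaw": 0.9},
  {"slide": [4, 0, -0.2], "turn": [0, 0, 0], "jaw": 0.9},
  {"slide": [5.2, 0, -0.2], "turn": [0, 0, 0], "jaw": 0.9},
  {"slide": [5.2, 0, -0.2], "turn": [0, 0, 0], "jaw": 0.9},
  {"slide": [5.2, 0, -0.2], "turn": [0, 0, 0], "jaw": 0.9},
  {"slide": [5.2, 0, -0.2], "turn": [0, 0, 0], "jaw": 0.9},
])

```text
t: 38.2
position: [571.3, -31.5, 64.6]
ee_rot: [-0.063, 1.568, 0.063]
force: [0.0, -0.6, -0.7]
opening: 12.3
```

```bash
python3 lidpan.py f2; python3 -c "
import cv2;a=cv2.imread('pics/scenef2.png');cv2.imwrite('pics/f2c.png',cv2.resize(a[190:290,180:290],None,fx=6,fy=6,interpolation=2))"
```

```text
lid in tool: depth 4.2 rect(y,z) [array([0.9 , 0.09]), array([150.82, 104.15]), np.float64(0.05)] 31330 min/max y [-73.2  75.1] z [-51.7  50.2]
wrist pan 1883 (array([ 5.69742835e+02, -3.03472237e+01,  7.76630142e-02]), np.float64(3.1955805901464327))
scene pan 181 [ 5.7145e+02 -3.2440e+01  8.0000e-02]
scene lid 1333 [array([571.73, -32.78]), array([106.49, 152.99]), np.float64(4.71)] [ 5.72344e+02 -3.25660e+01  7.70000e-02]
side pan 114 [ 5.7177e+02 -3.2720e+01  9.0000e-02]
side lid 690 [array([571.38, -33.04]), array([104.95, 151.25]), np.float64(5.21)] [ 5.72081e+02 -3.32230e+01  8.20000e-02]
t 38.35 pos [570.9 -31.4  64.3] open 12.6 F [ 0.9  0.6 -1.2] q [-0.25  0.7   1.7   0.    0.75 -1.9 ]
  jaw yaw 1.6511 z-axis [0.997 0.08  0.001] x-axis [ 0.001  0.    -1.   ]
  slide [0.434, -0.056, -0.048] turn [0.0003, 0.0015, -0.0003] rows>= 0.1
```

View pics/f2c.png

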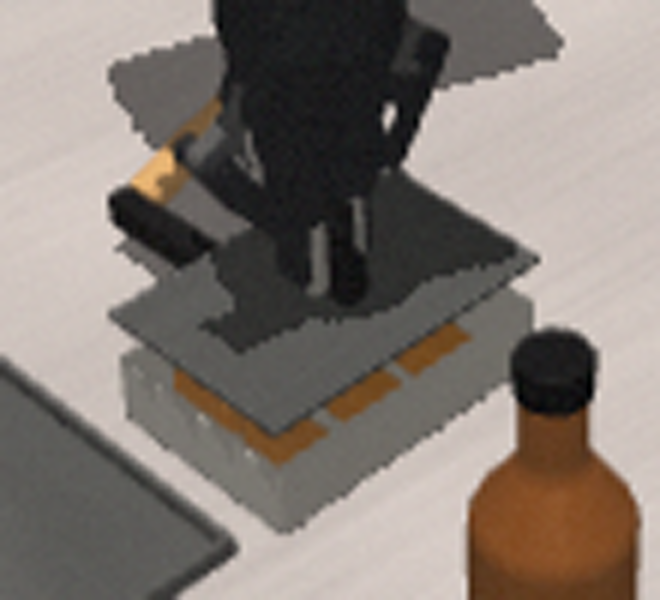

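View pics/wf2.png

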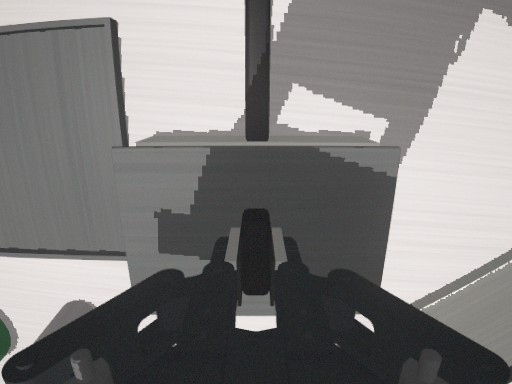

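drive_tool([
  {"slide": [0.8, 0, 0], "turn": [0, 0, 0], "jaw": 0.9},
  {"slide": [1.4, 0, 0], "turn": [0, 0, 0], "jaw": 0.9},
  {"slide": [1.8, 0, 0], "turn": [0, 0, 0], "jaw": 0.9},
  {"slide": [2, 0, 0], "turn": [0, 0, 0], "jaw": 0.9},
  {"slide": [2.1, 0, 0], "turn": [0, 0, 0], "jaw": 0.9},
  {"slide": [2.1, 0, 0], "turn": [0, 0, 0], "jaw": 0.9},
  {"slide": [2.1, 0, 0], "turn": [0, 0, 0], "jaw": 0.9},
])

```text
t: 39.05
position: [569.8, -31.1, 42.7]
ee_rot: [-0.062, 1.571, 0.064]
force: [-2.0, 0.4, 4.0]
opening: 12.4
```

drive_tool([
  {"slide": [0, 0, 0], "turn": [0, 0, 0], "jaw": 0.8},
  {"slide": [0, 0, 0], "turn": [0, 0, 0], "jaw": 0.65},
  {"slide": [0, 0, 0], "turn": [0, 0, 0], "jaw": 0.5},
  {"slide": [0, 0, 0], "turn": [0, 0, 0], "jaw": 0.5},
  {"slide": [-1, 0, 0], "turn": [0, 0, 0], "jaw": 0.5},
  {"slide": [-3, 0, 0], "turn": [0, 0, 0], "jaw": 0.5},
  {"slide": [-6, 0, 0], "turn": [0, 0, 0], "jaw": 0.5},
  {"slide": [-10, 0, 0], "turn": [0, 0, 0], "jaw": 0.5},
  {"slide": [-14, 0, 0], "turn": [0, 0, 0], "jaw": 0.5},
  {"slide": [-16, 0, 0], "turn": [0, 0, 0], "jaw": 0.5},
])

```text
t: 40.05
position: [572.1, -31.7, 207.0]
ee_rot: [-0.064, 1.564, 0.062]
force: [1.3, 0.4, -0.4]
opening: 42.4
```

```bash
cat > lp2.py <<'E'
from plan import *
import sys
tag=sys.argv[1]; c0=[float(v) for v in sys.argv[2:5]]
for n in sys.argv[5:]:
    im,d,o=shot(n,n+tag); W=cloud(n,d,o).reshape(-1,3)
    b=(abs(W[:,0]-c0[0])<85)&(abs(W[:,1]-c0[1])<100)
    zl=c0[3] if len(c0)>3 else 38
    p=W[b&(W[:,2]>zl-4)&(W[:,2]<zl+5)]; 
    if len(p)>20: print(n,"lid",len(p),"z",np.percentile(p[:,2],[5,50,95]).round(1),[np.round(v,2) for v in rect(p)],np.round(fitrect(p,104,150,c0[:2],c0[2],edge=False)[0],3))
    A=np.c_[p[:,:2]-p[:,:2].mean(0),np.ones(len(p))]; print("  slope",np.linalg.lstsq(A,p[:,2],rcond=None)[0].round(4))
    p=W[b&(W[:,2]>50)&(W[:,2]<68)]; print("  grip",len(p),p.mean(0).round(1) if len(p) else 0)
P()
E
python3 lp2.py g1 571.5 -32.5 0.08 wrist scene side;  python3 -c "
import cv2;a=cv2.imread('pics/sceneg1.png');cv2.imwrite('pics/g1c.png',cv2.resize(a[190:290,180:290],None,fx=6,fy=6,interpolation=2))"
```

```text
wrist lid 12279 z [37.3 38.6 39.8] [array([554.16, -31.17]), array([135.25, 151.19]), np.float64(4.6)] [ 5.69201e+02 -3.02410e+01  8.20000e-02]
  slope [6.00000e-04 1.00000e-04 3.85444e+01]
  grip 546 [568.1 -30.2  61.6]
scene lid 1539 z [36.3 38.7 40.8] [array([556.32, -33.62]), array([134.44, 153.42]), np.float64(4.54)] [ 5.70585e+02 -3.27550e+01  7.50000e-02]
  slope [2.30000e-03 2.00000e-04 3.85941e+01]
  grip 100 [573.3 -34.6  59.3]
side lid 1006 z [35.1 38.8 42.3] [array([556.6 , -33.83]), array([137.15, 151.74]), np.float64(5.03)] [ 5.71079e+02 -3.26240e+01  7.70000e-02]
  slope [3.70000e-03 9.00000e-04 3.87499e+01]
  grip 60 [568.7 -34.4  60.2]
t 40.2 pos [571.3 -31.6 204.7] open 42.6 F [-0.8  0.2 -0.4] q [-0.25  0.49  1.6   0.    1.05 -1.9 ]
  jaw yaw 1.6511 z-axis [0.997 0.08  0.004] x-axis [ 0.004 -0.    -1.   ]
```

View pics/g1c.png

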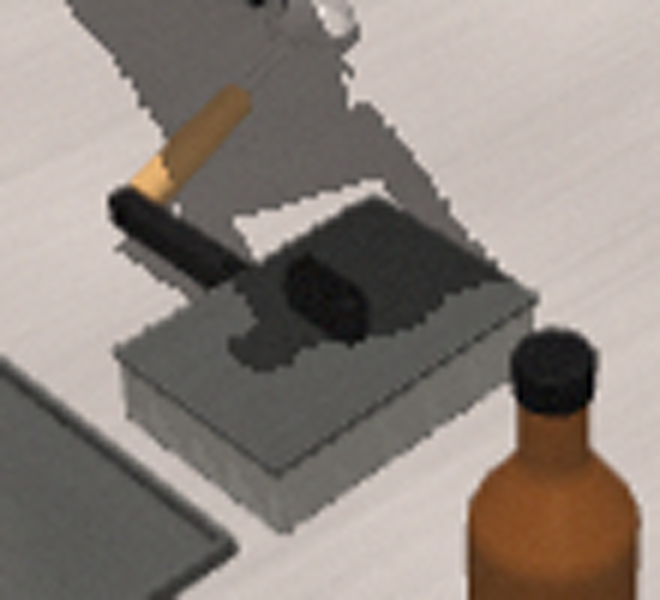

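View pics/wristg1.png

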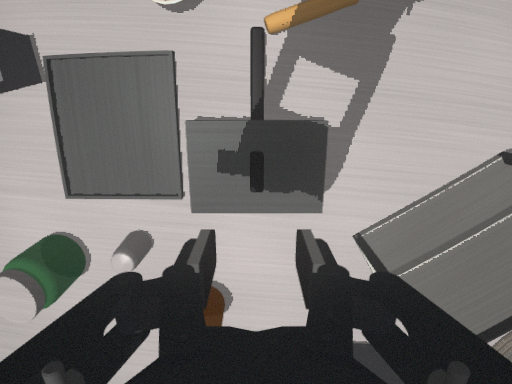

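```bash
python3 - <<'E'
from plan import *
for n in ("wrist","scene","side"):
    d=np.load(f"pics/{n}g1.npy"); im=cv2.imread(f"pics/{n}g1.png"); W=cloud(n,d).reshape(-1,3); c=im.reshape(-1,3).max(1)
    m=(c<60)&(W[:,0]>410)&(W[:,0]<517)&(abs(W[:,1]+42)<40)&(W[:,2]>24)&(W[:,2]<42); p=W[m]
    print(n,"handle",len(p),[np.round(v,2) for v in rect(p)],np.median(p[:,2]))
    # pot
    m=(W[:,0]>330)&(W[:,0]<620)&(W[:,1]>250)&(W[:,1]<480)&(W[:,2]>78)&(W[:,2]<90); p=W[m]
    if len(p)>10: cc,r=cv2.minEnclosingCircle(np.ascontiguousarray(p[:,:2],np.float32)); print("  pot lid",len(p),np.round(cc,1),round(r,1),p.mean(0).round(1))
    m=(W[:,0]>280)&(W[:,0]<620)&(W[:,1]>250)&(W[:,1]<480)&(W[:,2]>45)&(W[:,2]<66)&(c<60); p=W[m]
    if len(p)>10: print("  pot handle",len(p),[np.round(v,1) for v in rect(p)],p[:,2].max().round(1))
P((453.4+4.3,-42,100,np.pi/2+.08,-.3))
E
```

```text
wrist handle 498 [array([471.74, -24.35]), array([91.72, 37.63]), np.float64(4.36)] 30.83690515562307
scene handle 126 [array([472.85, -41.43]), array([84.32, 14.78]), np.float64(6.71)] 32.59924167106925
  pot lid 162 [524.  394.4] 126.4 [503.6 366.   83.9]
  pot handle 85 [array([365.2, 341.4]), array([13.4, 83.1]), np.float64(84.1)] 62.6
side handle 118 [array([471.76, -41.2 ]), array([88.77, 15.  ]), np.float64(3.45)] 33.14234131973922
  pot lid 326 [524.4 393.6] 127.5 [477.8 344.5  84.7]
  pot handle 144 [array([432.7, 321.4]), array([ 34.7, 228.3]), np.float64(70.8)] 65.6
t 40.2 pos [571.3 -31.6 204.7] open 42.6 F [-0.8  0.2 -0.4] q [-0.25  0.49  1.6   0.    1.05 -1.9 ]
  jaw yaw 1.6511 z-axis [0.997 0.08  0.004] x-axis [ 0.004 -0.    -1.   ]
  slide [10.418, -0.123, -11.448] turn [0.0004, -0.2958, 0.0006] rows>= 3.1
```

drive_tool([
  {"slide": [0, 0, -4], "turn": [0, -0.1, 0], "jaw": 0.5},
  {"slide": [1, 0, -8], "turn": [0, -0.2, 0], "jaw": 0.5},
  {"slide": [4, -0.1, -11.4], "turn": [0, -0.3, 0], "jaw": 0.5},
  {"slide": [8, -0.1, -11.4], "turn": [0, -0.3, 0], "jaw": 0.5},
  {"slide": [10.4, -0.1, -11.4], "turn": [0, -0.3, 0], "jaw": 0.5},
  {"slide": [10.4, -0.1, -11.4], "turn": [0, -0.3, 0], "jaw": 0.5},
  {"slide": [10.4, -0.1, -11.4], "turn": [0, -0.3, 0], "jaw": 0.5},
  {"slide": [10.4, -0.1, -11.4], "turn": [0, -0.3, 0], "jaw": 0.5},
])

```text
t: 41.0
position: [457.8, -41.6, 99.3]
ee_rot: [-0.051, 1.268, 0.07]
force: [-0.8, -0.6, 0.5]
opening: 42.5
```

```bash
python3 - <<'E'
from plan import *
im,d,o=shot("wrist","h1")
P((457.7,-42.5,10,np.pi/2+.08,-.3))
W=cloud("wrist",d).reshape(-1,3); c=im.reshape(-1,3).max(1)
m=(c<60)&(W[:,0]>410)&(W[:,0]<517)&(abs(W[:,1]+42)<20)&(W[:,2]>24)&(W[:,2]<38); p=W[m]
print("handle",len(p),[np.round(v,2) for v in rect(p)] if len(p)>5 else 0)
E
```

```text
t 41.05 pos [458.1 -41.7  99.7] open 42.2 F [ 0.3 -1.   0.2] q [-0.43  0.52  2.18  0.69  0.23 -2.74]
  jaw yaw 1.6519 z-axis [0.951 0.078 0.298] x-axis [ 0.297  0.024 -0.955]
  slide [8.548, -0.072, -2.712] turn [0.0012, 0.0026, 0.0003] rows>= 1.8
handle 1795 [array([472.1 , -37.55]), array([90.46, 13.41]), np.float64(4.61)]
```

View pics/h1.png

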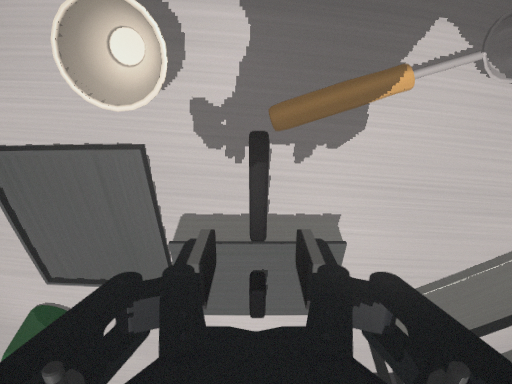

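```bash
python3 - <<'E'
from plan import *
P((449,-42.8,100,np.pi/2+.08,0))
E
```

```text
t 41.05 pos [458.1 -41.7  99.7] open 42.2 F [ 0.3 -1.   0.2] q [-0.43  0.52  2.18  0.69  0.23 -2.74]
  jaw yaw 1.6519 z-axis [0.951 0.078 0.298] x-axis [ 0.297  0.024 -0.955]
  slide [-0.303, -0.037, -0.861] turn [0.0012, 0.3026, 0.0004] rows>= 2.0
```

drive_tool([
  {"slide": [-0.3, 0, -0.9], "turn": [0, 0.1, 0], "jaw": 0.5},
  {"slide": [-0.3, 0, -0.9], "turn": [0, 0.2, 0], "jaw": 0.5},
  {"slide": [-0.3, 0, -0.9], "turn": [0, 0.3, 0], "jaw": 0.5},
  {"slide": [-0.3, 0, -0.9], "turn": [0, 0.3, 0], "jaw": 0.5},
  {"slide": [-0.3, 0, -0.9], "turn": [0, 0.3, 0], "jaw": 0.5},
  {"slide": [-0.3, 0, -0.9], "turn": [0, 0.3, 0], "jaw": 0.5},
])

```text
t: 41.65
position: [447.7, -41.9, 99.6]
ee_rot: [-0.063, 1.568, 0.064]
force: [-0.7, 0.1, 0.3]
opening: 42.6
```

```bash
python3 - <<'E'
from plan import *
im,d,o=shot("wrist","h2")
P((449,-42.8,11,np.pi/2+.08,0))
W=cloud("wrist",d).reshape(-1,3); c=im.reshape(-1,3).max(1)
m=(c<60)&(W[:,0]>410)&(W[:,0]<517)&(abs(W[:,1]+42)<20)&(W[:,2]>24)&(W[:,2]<38); p=W[m]
print("handle",len(p),[np.round(v,2) for v in rect(p)] if len(p)>5 else 0)
hsv=cv2.cvtColor(im,cv2.COLOR_BGR2HSV).reshape(-1,3); m=(hsv[:,0]>5)&(hsv[:,0]<25)&(hsv[:,1]>120)&(W[:,0]<440)&(W[:,0]>350); p=W[m]; print("spoon",len(p),p.max(0),p.min(0),p[p[:,0].argmax()],p[p[:,1].argmin()])
E
```

```text
t 41.7 pos [446.8 -41.8  99.3] open 42.7 F [ 0.1 -0.4  0.6] q [-0.34  0.53  1.99  0.    0.62 -2.  ]
  jaw yaw 1.6513 z-axis [0.997 0.08  0.001] x-axis [ 0.001  0.001 -1.   ]
  slide [8.827, -0.126, 0.203] turn [0.0006, 0.0009, -0.001] rows>= 1.8
handle 1880 [array([471.89, -37.47]), array([92.78, 17.28]), np.float64(7.12)]
spoon 1763 [424.93632967  59.16674669  22.06074115] [374.40153369 -33.49114464  10.40068692] [424.93632967 -28.53745098  15.30562621] [415.27794598 -33.49114464  17.27739835]
```

View pics/h2.png

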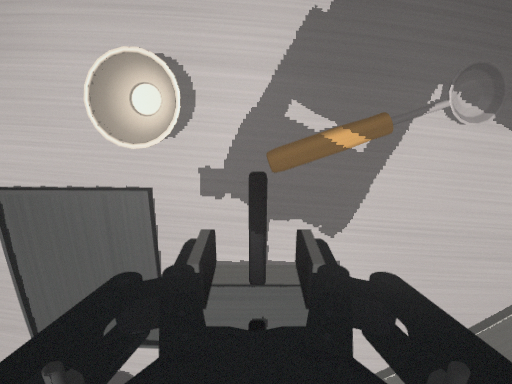

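drive_tool([
  {"slide": [3, 0, 0.2], "turn": [0, 0, 0], "jaw": 0.5},
  {"slide": [6, 0, 0.2], "turn": [0, 0, 0], "jaw": 0.5},
  {"slide": [8, 0, 0.2], "turn": [0, 0, 0], "jaw": 0.5},
  {"slide": [8.7, 0, 0.2], "turn": [0, 0, 0], "jaw": 0.5},
  {"slide": [8.7, 0, 0.2], "turn": [0, 0, 0], "jaw": 0.5},
  {"slide": [8.7, 0, 0.2], "turn": [0, 0, 0], "jaw": 0.5},
])

```text
t: 42.3
position: [449.2, -42.0, 12.3]
ee_rot: [-0.062, 1.57, 0.063]
force: [1.5, -0.2, -0.2]
opening: 42.7
```

```bash
python3 - <<'E'
from plan import *
im,d,o=shot("wrist","h3")
P((449,-42.8,11,np.pi/2+.08,0))
E
```

```text
t 42.35 pos [449.6 -42.1  12.6] open 43.0 F [0.5 0.5 0.9] q [-0.34  0.72  2.02  0.    0.4  -1.99]
  jaw yaw 1.6508 z-axis [0.997 0.08  0.001] x-axis [ 0.001  0.    -1.   ]
  slide [0.16, -0.062, -0.064] turn [0.0, 0.0012, -0.0003] rows>= 0.0
```

View pics/h3.png

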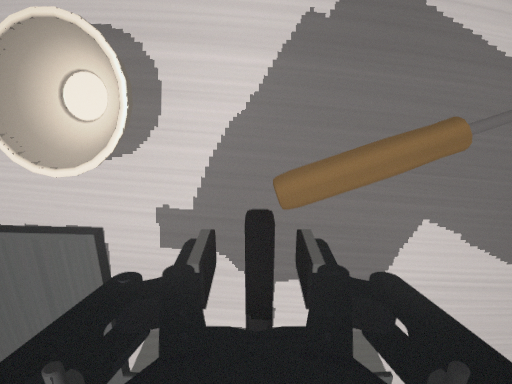

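drive_tool([
  {"slide": [0, 0.05, 0], "turn": [0, 0, 0], "jaw": 0.7},
  {"slide": [0, 0.05, 0], "turn": [0, 0, 0], "jaw": 0.78},
  {"slide": [0, 0.05, 0], "turn": [0, 0, 0], "jaw": 0.85},
  {"slide": [0, 0.05, 0], "turn": [0, 0, 0], "jaw": 0.9},
  {"slide": [0, 0.05, 0], "turn": [0, 0, 0], "jaw": 1},
  {"slide": [0, 0.05, 0], "turn": [0, 0, 0], "jaw": 1},
  {"slide": [0, 0.05, 0], "turn": [0, 0, 0], "jaw": 1},
  {"slide": [0, 0.05, 0], "turn": [0, 0, 0], "jaw": 1},
], squeeze=110)

```text
t: 43.15
position: [449.5, -41.5, 12.3]
ee_rot: [-0.063, 1.569, 0.064]
force: [-0.7, -0.2, 4.6]
opening: 11.9
```

drive_tool([
  {"slide": [-0.5, 0, 0], "turn": [0, 0, 0], "jaw": 1},
  {"slide": [-1, 0, 0], "turn": [0, 0, 0], "jaw": 1},
  {"slide": [-2, 0, 0], "turn": [0, 0, 0], "jaw": 1},
  {"slide": [-3, 0, 0], "turn": [0, 0, 0], "jaw": 1},
  {"slide": [-3, 0, 0], "turn": [0, 0, 0], "jaw": 1},
  {"slide": [-3, 0, 0], "turn": [0, 0, 0], "jaw": 1},
])

```text
t: 43.75
position: [449.5, -41.6, 42.2]
ee_rot: [-0.063, 1.569, 0.063]
force: [-0.5, -0.7, -3.4]
opening: 11.5
```

```bash
cat > panw.py <<'E'
from plan import *
import sys
tag=sys.argv[1]; c0=[float(v) for v in sys.argv[2:5]]; z=float(sys.argv[5])
for n in ("scene","side"):
    im,d,o=shot(n,n+tag); W=cloud(n,d,o).reshape(-1,3)
    b=(abs(W[:,0]-c0[0])<75)&(abs(W[:,1]-c0[1])<95)
    p=W[b&(W[:,2]>z-10)&(W[:,2]<z+10)]
    # robust plane
    for _ in range(6):
        A=np.c_[p[:,:2]-c0[:2],np.ones(len(p))]; s=np.linalg.lstsq(A,p[:,2],rcond=None)[0]; r=p[:,2]-A@s; p=p[abs(r)<max(2.5*np.median(abs(r)),1.5)]
    print(n,"lid",len(p),"plane slope x,y, z",s.round(4),[np.round(v,2) for v in rect(p)],np.round(fitrect(p,104,150,c0[:2],c0[2],edge=False)[0],3))
P()
E
python3 panw.py i1 571 -32.5 .08 68;python3 -c "
import cv2,numpy as np;a=cv2.imread('pics/scenei1.png');b=cv2.imread('pics/sidei1.png');cv2.imwrite('pics/i1c.png',np.hstack([cv2.resize(a[190:290,180:280],None,fx=4,fy=4,interpolation=2),cv2.resize(b[190:290,220:320],None,fx=4,fy=4,interpolation=2)]))"
```

```text
scene lid 1267 plane slope x,y, z [-1.03000e-02 -1.60000e-03  6.68295e+01] [array([570.83, -32.53]), array([106.1 , 152.43]), np.float64(4.39)] [ 5.70709e+02 -3.29370e+01  8.20000e-02]
side lid 738 plane slope x,y, z [-1.76000e-02  2.10000e-03  6.72684e+01] [array([569.01, -44.71]), array([111.94, 130.26]), np.float64(5.57)] [ 5.71248e+02 -3.56540e+01  8.00000e-02]
t 43.85 pos [449.1 -41.4  41.7] open 11.3 F [-1.5 -0.1 -2.8] q [-0.34  0.66  2.01  0.    0.47 -1.99]
  jaw yaw 1.6509 z-axis [ 0.997  0.08  -0.   ] x-axis [-0.     0.001 -1.   ]
```

View pics/i1c.png

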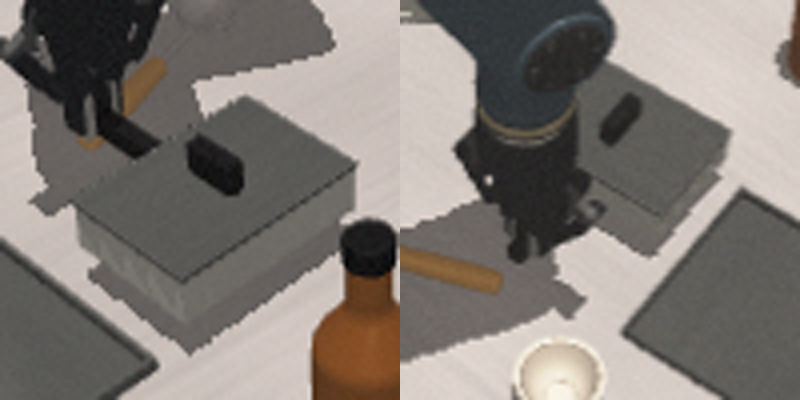

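```bash
python3 - <<'E'
from plan import *
P((449.3,-41.5,60,np.pi/2+.08),(443,79.5,60,np.pi/2+.634))
E
```

```text
t 43.85 pos [449.1 -41.4  41.7] open 11.3 F [-1.5 -0.1 -2.8] q [-0.34  0.66  2.01  0.    0.47 -1.99]
  jaw yaw 1.6509 z-axis [ 0.997  0.08  -0.   ] x-axis [-0.     0.001 -1.   ]
  slide [-1.827, -0.005, 0.016] turn [0.0001, -0.0003, -0.0009] rows>= 0.4
  slide [-1.816, 12.106, 0.357] turn [-0.5539, -0.0001, -0.001] rows>= 3.7
```

drive_tool([
  {"slide": [-1, 0, 0], "turn": [0, 0, 0], "jaw": 1},
  {"slide": [-1.8, 0.6, 0], "turn": [-0.03, 0, 0], "jaw": 1},
  {"slide": [-1.8, 2, 0], "turn": [-0.08, 0, 0], "jaw": 1},
  {"slide": [-1.8, 3.5, 0.1], "turn": [-0.15, 0, 0], "jaw": 1},
  {"slide": [-1.8, 5, 0.1], "turn": [-0.22, 0, 0], "jaw": 1},
  {"slide": [-1.8, 6.5, 0.2], "turn": [-0.29, 0, 0], "jaw": 1},
  {"slide": [-1.8, 8, 0.2], "turn": [-0.36, 0, 0], "jaw": 1},
  {"slide": [-1.8, 9.5, 0.3], "turn": [-0.43, 0, 0], "jaw": 1},
  {"slide": [-1.8, 11, 0.3], "turn": [-0.49, 0, 0], "jaw": 1},
  {"slide": [-1.8, 11.8, 0.4], "turn": [-0.53, 0, 0], "jaw": 1},
  {"slide": [-1.8, 12.1, 0.4], "turn": [-0.554, 0, 0], "jaw": 1},
  {"slide": [-1.8, 12.1, 0.4], "turn": [-0.554, 0, 0], "jaw": 1},
  {"slide": [-1.8, 12.1, 0.4], "turn": [-0.554, 0, 0], "jaw": 1},
  {"slide": [-1.8, 12.1, 0.4], "turn": [-0.554, 0, 0], "jaw": 1},
])

```text
t: 45.25
position: [443.8, 79.0, 59.8]
ee_rot: [-0.495, 1.513, 0.496]
force: [-0.2, -0.4, -3.0]
opening: 11.5
```

```bash
python3 panw.py i2 542 150.7 .634 86; python3 - <<'E'
from plan import *
im,d,o=shot("wrist","i2w")
import sys
for n in ("scene","side"):
    W=cloud(n,np.load(f"pics/{n}i2.npy")).reshape(-1,3)
    m=(W[:,0]>480)&(W[:,0]<800)&(W[:,1]>80)&(W[:,1]<420)
    p=W[m&(W[:,2]>219)&(W[:,2]<229)]; print(n,"roof",len(p),fitrect(p,130,220,(647,228),.634,edge=False),[np.round(v,1) for v in rect(p)])
E
python3 -c "
import cv2,numpy as np;a=cv2.imread('pics/scenei2.png');b=cv2.imread('pics/sidei2.png');cv2.imwrite('pics/i2c.png',np.hstack([cv2.resize(a[120:280,200:380],None,fx=2.2,fy=2.2,interpolation=2),cv2.resize(b[110:270,140:320],None,fx=2.2,fy=2.2,interpolation=2)]))"
```

```text
scene lid 883 plane slope x,y, z [-6.50000e-03 -4.40000e-03  8.44227e+01] [array([541.52, 149.12]), array([104.14, 153.43]), np.float64(36.66)] [541.543 148.601   0.65 ]
side lid 337 plane slope x,y, z [ 1.60000e-03 -1.28000e-02  8.44753e+01] [array([545.83, 148.19]), array([103.57, 153.17]), np.float64(31.28)] [543.003 148.627   0.614]
t 45.35 pos [443.7  78.9  59.8] open 12.0 F [ 0.5 -0.8 -4. ] q [-0.07  0.62  2.    0.    0.52 -2.28]
  jaw yaw 2.2039 z-axis [0.806 0.592 0.   ] x-axis [-0.     0.001 -1.   ]
scene roof 2353 (array([6.46537058e+02, 2.27775643e+02, 6.35162541e-01]), np.float64(0.027239958657984915)) [array([583.2, 183.6]), array([284.7, 225.5]), np.float64(36.0)]
side roof 1398 (array([6.50531475e+02, 2.26552779e+02, 5.93183554e-01]), np.float64(0.03352678337894927)) [array([651.2, 226.1]), array([136.3, 215. ]), np.float64(34.1)]
```

View pics/i2c.png

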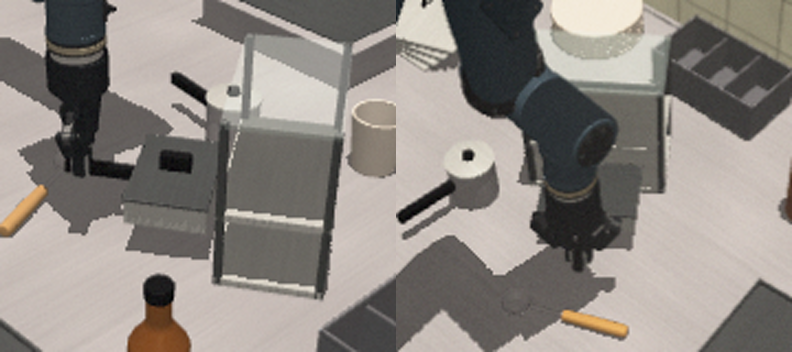

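View pics/i2w.png

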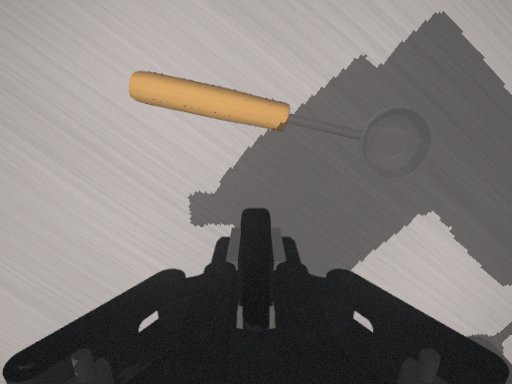

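drive_tool([
  {"slide": [1, 0, 0], "turn": [0, 0, 0], "jaw": 1},
  {"slide": [2.2, 0.1, 0], "turn": [0, 0, 0], "jaw": 1},
  {"slide": [3, 0.1, 0], "turn": [0, 0, 0], "jaw": 1},
  {"slide": [3, 0.1, 0.5], "turn": [0, 0, 0], "jaw": 1},
  {"slide": [3, 0.1, 2], "turn": [0, 0, 0], "jaw": 1},
  {"slide": [3, 0.1, 3.5], "turn": [0, 0, 0], "jaw": 1},
  {"slide": [3, 0.1, 5], "turn": [0, 0, 0], "jaw": 1},
  {"slide": [3, 0.1, 6.5], "turn": [0, 0, 0], "jaw": 1},
  {"slide": [3, 0.1, 8], "turn": [0, 0, 0], "jaw": 1},
  {"slide": [3, 0.1, 9.5], "turn": [0, 0, 0], "jaw": 1},
  {"slide": [3, 0.1, 10.5], "turn": [0, 0, 0], "jaw": 1},
  {"slide": [3, 0.1, 10.5], "turn": [0, 0, 0], "jaw": 1},
  {"slide": [3, 0.1, 10.5], "turn": [0, 0, 0], "jaw": 1},
])

```text
t: 46.7
position: [526.8, 142.4, 29.7]
ee_rot: [-0.496, 1.515, 0.498]
force: [-0.7, 0.5, -3.0]
opening: 11.9
```

```bash
python3 - <<'E'
from plan import *
for n in("scene","side"): shot(n,n+"i3")
ex=np.array([.8056,.5924]);ey=np.array([-.5924,.8056]);rk=np.array([646.6,227.7])
o=manip.get_obs(); t=np.array(o["position"][:2]); pan=t+121.9*ex-1.2*ey; d=pan-rk; print("pan rack",d@ex,d@ey)
P()
a=cv2.imread('pics/scenei3.png');b=cv2.imread('pics/sidei3.png');cv2.imwrite('pics/i3c.png',np.hstack([cv2.resize(a[120:280,200:380],None,fx=2.2,fy=2.2,interpolation=2),cv2.resize(b[110:270,140:320],None,fx=2.2,fy=2.2,interpolation=2)]))
E
```

```text
pan rack -25.677090259463174 1.1313533677905134
t 46.8 pos [526.3 142.2  29.7] open 11.6 F [-0.6  0.3 -4.5] q [ 0.06  0.74  1.77  0.    0.63 -2.15]
  jaw yaw 2.2049 z-axis [ 0.806  0.592 -0.001] x-axis [-0.002  0.001 -1.   ]
```

View pics/i3c.png

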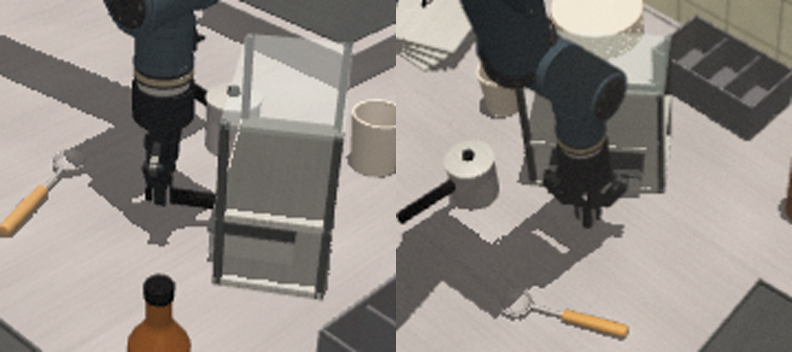

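```bash
python3 - <<'E'
from plan import *
ex=np.array([.8056,.5924]);ey=np.array([-.5924,.8056]);rk=np.array([646.6,227.7])
for n in ("scene","side"):
    W=cloud(n,np.load(f"pics/{n}i3.npy")).reshape(-1,3); r=np.c_[(W[:,:2]-rk)@ex,(W[:,:2]-rk)@ey,W[:,2]]
    for z0 in range(60,420,30):
        m=(r[:,0]>-260)&(r[:,0]<-68)&(abs(r[:,1])<90)&(r[:,2]>z0)&(r[:,2]<z0+30); p=r[m]
        if len(p)>5: print(n,z0,len(p),"x",np.percentile(p[:,0],[1,99]).round(0),"y",np.percentile(p[:,1],[1,99]).round(0))
E
```

```text
scene 60 47 x [-158. -135.] y [-41.  28.]
scene 90 121 x [-165. -131.] y [-62.  20.]
scene 120 181 x [-166. -129.] y [-62.  13.]
scene 150 212 x [-182. -111.] y [-38.  -4.]
scene 180 335 x [-182. -111.] y [-38.  11.]
scene 210 256 x [-178. -113.] y [-36.  -1.]
scene 240 316 x [-179. -107.] y [-34.  15.]
scene 270 299 x [-195. -107.] y [-59.  27.]
scene 300 511 x [-213.  -87.] y [-67.  23.]
scene 330 929 x [-229.  -88.] y [-66.  69.]
scene 360 948 x [-246. -102.] y [-55.  80.]
scene 390 765 x [-258. -122.] y [-43.  87.]
side 60 108 x [-164.  -83.] y [-39.  41.]
side 90 155 x [-167. -137.] y [-57.  59.]
side 120 181 x [-169. -134.] y [-62.  62.]
side 150 99 x [-188. -151.] y [-36.  34.]
side 180 192 x [-188. -144.] y [-37.  35.]
side 210 130 x [-184. -144.] y [-35.  32.]
side 240 145 x [-183. -153.] y [-33.  30.]
side 270 102 x [-198. -158.] y [-49.  33.]
side 300 121 x [-217. -149.] y [-66.  41.]
side 330 200 x [-233. -149.] y [-66.  -8.]
side 360 193 x [-250. -160.] y [-57.   3.]
side 390 193 x [-259. -181.] y [-43.  34.]
```

drive_tool([
  {"slide": [0, 0, 1], "turn": [0, 0, 0], "jaw": 1},
  {"slide": [0, 0, 2], "turn": [0, 0, 0], "jaw": 1},
  {"slide": [0, 0, 2.8], "turn": [0, 0, 0], "jaw": 1},
  {"slide": [0, 0, 2.8], "turn": [0, 0, 0], "jaw": 1},
  {"slide": [0, 0, 2.8], "turn": [0, 0, 0], "jaw": 1},
  {"slide": [0.2, 0, 2.8], "turn": [0, 0, 0], "jaw": 1},
  {"slide": [0.4, 0, 2.8], "turn": [0, 0, 0], "jaw": 1},
  {"slide": [0.5, 0, 2.8], "turn": [0, 0, 0], "jaw": 1},
  {"slide": [0.5, 0, 2.8], "turn": [0, 0, 0], "jaw": 1},
  {"slide": [0.5, 0, 2.8], "turn": [0, 0, 0], "jaw": 1},
])

```text
t: 47.8
position: [550.0, 159.0, 24.8]
ee_rot: [-0.496, 1.513, 0.497]
force: [0.8, 0.0, -3.9]
opening: 11.5
```

drive_tool([
  {"slide": [0.1, 0, 0], "turn": [0, 0, 0], "jaw": 1},
  {"slide": [0.2, 0, 0], "turn": [0, 0, 0], "jaw": 1},
  {"slide": [0.2, 0, 0], "turn": [0, 0, 0], "jaw": 1},
])

```text
t: 48.1
position: [550.2, 159.0, 23.0]
ee_rot: [-0.496, 1.513, 0.497]
force: [-0.1, -0.6, -0.5]
opening: 11.3
```

```bash
python3 - <<'E'
from plan import *
for n in("scene","side"): shot(n,n+"i4")
ex=np.array([.8056,.5924]);ey=np.array([-.5924,.8056]);rk=np.array([646.6,227.7])
o=manip.get_obs(); t=np.array(o["position"][:2]); pan=t+121.9*ex-1.2*ey; d=pan-rk; print("pan rack",d@ex,d@ey)
P()
a=cv2.imread('pics/scenei4.png');b=cv2.imread('pics/sidei4.png');cv2.imwrite('pics/i4c.png',np.hstack([cv2.resize(a[180:260,270:370],None,fx=4,fy=4,interpolation=2),cv2.resize(b[130:210,180:280],None,fx=4,fy=4,interpolation=2)]))
E
```

```text
pan rack 3.55037307059368 0.5719806230291091
t 48.2 pos [550.2 159.   23.1] open 11.6 F [-0.7 -0.9 -1.5] q [ 0.09  0.77  1.7   0.    0.67 -2.12]
  jaw yaw 2.2049 z-axis [0.806 0.592 0.001] x-axis [ 0.     0.001 -1.   ]
```

View pics/i4c.png

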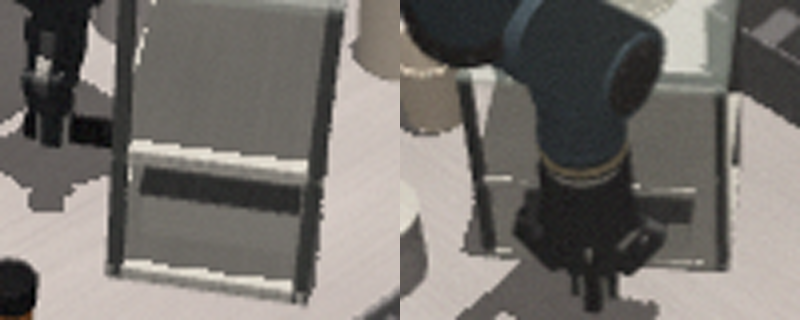

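drive_tool([
  {"slide": [0.1, 0, 0], "turn": [0, 0, 0], "jaw": 1},
  {"slide": [0.1, 0, 0], "turn": [0, 0, 0], "jaw": 1},
])

```text
t: 48.4
position: [550.2, 159.0, 22.6]
ee_rot: [-0.496, 1.513, 0.497]
force: [-2.8, -0.5, 4.4]
opening: 11.4
```

Contact made. Releasing and backing straight off.

drive_tool([
  {"slide": [0, 0, 0], "turn": [0, 0, 0], "jaw": 0.8},
  {"slide": [0, 0, 0], "turn": [0, 0, 0], "jaw": 0.65},
  {"slide": [0, 0, 0], "turn": [0, 0, 0], "jaw": 0.5},
  {"slide": [0, 0, 0], "turn": [0, 0, 0], "jaw": 0.5},
  {"slide": [0, 0, 0], "turn": [0, 0, 0], "jaw": 0.5},
  {"slide": [0, 0, -1], "turn": [0, 0, 0], "jaw": 0.5},
  {"slide": [0, 0, -3], "turn": [0, 0, 0], "jaw": 0.5},
  {"slide": [-2, 0, -6], "turn": [0, 0, 0], "jaw": 0.5},
  {"slide": [-6, 0, -9], "turn": [0, 0, 0], "jaw": 0.5},
  {"slide": [-11, 0, -10], "turn": [0, 0, 0], "jaw": 0.5},
  {"slide": [-16, 0, -10], "turn": [0, 0, 0], "jaw": 0.5},
  {"slide": [-20, 0, -10], "turn": [0, 0, 0], "jaw": 0.5},
  {"slide": [-20, 0, -10], "turn": [0, 0, 0], "jaw": 0.5},
])

```text
t: 49.7
position: [472.6, 99.3, 227.2]
ee_rot: [-0.498, 1.501, 0.493]
force: [0.5, 0.9, -0.1]
opening: 42.7
```

```bash
python3 - <<'E'
from plan import *
ex=np.array([.8056,.5924]);ey=np.array([-.5924,.8056]);rk=np.array([646.6,227.7])
for n in("scene","side","wrist"):
    im,d,o=shot(n,n+"j1"); W=cloud(n,d,o).reshape(-1,3); r=np.c_[(W[:,:2]-rk)@ex,(W[:,:2]-rk)@ey,W[:,2]]
    m=(abs(r[:,0])<80)&(abs(r[:,1])<100)&(r[:,2]>44)&(r[:,2]<53); p=r[m]
    if len(p)>10: print(n,"lid in rack",len(p),np.percentile(p,[1,50,99],axis=0).round(1).tolist(),[np.round(v,1) for v in rect(p)])
    m=(r[:,0]<-70)&(r[:,0]>-160)&(abs(r[:,1])<30)&(r[:,2]>36)&(r[:,2]<50); p=r[m]
    if len(p)>10: print(n,"handle",len(p),np.percentile(p,[1,50,99],axis=0).round(1).tolist())
P()
a=cv2.imread('pics/scenej1.png');b=cv2.imread('pics/sidej1.png');cv2.imwrite('pics/j1c.png',np.hstack([cv2.resize(a[140:260,250:370],None,fx=3.3,fy=3.3,interpolation=2),cv2.resize(b[110:230,140:260],None,fx=3.3,fy=3.3,interpolation=2)]))
E
```

```text
scene lid in rack 295 [[-49.5, -76.4, 44.9], [2.5, -62.8, 48.4], [51.9, -46.4, 51.8]] [array([ -4.1, -62.6]), array([116.6,  49.3]), np.float64(13.1)]
scene handle 99 [[-139.8, -8.7, 36.4], [-110.4, -3.2, 42.8], [-80.3, 7.8, 46.1]]
side lid in rack 189 [[-78.4, -73.6, 44.1], [-36.9, -18.0, 48.5], [-20.3, 61.4, 52.8]] [array([-48.8,  -5.7]), array([ 60.5, 140.9]), np.float64(0.6)]
side handle 72 [[-143.0, -7.2, 36.3], [-110.8, -0.9, 43.6], [-71.8, 6.5, 49.7]]
wrist lid in rack 1782 [[-71.7, -61.5, 44.1], [-37.8, 3.0, 48.7], [-23.6, 66.2, 50.3]] [array([-51.4,   2.7]), array([138.1,  57. ]), np.float64(89.2)]
wrist handle 597 [[-140.5, -4.4, 37.7], [-109.4, 3.0, 43.3], [-71.7, 9.4, 45.3]]
t 49.85 pos [468.4  99.5 221.4] open 42.6 F [ 0.1  0.2 -0.2] q [-0.03  0.35  1.8   0.    1.   -2.23]
  jaw yaw 2.2048 z-axis [ 0.806  0.592 -0.001] x-axis [-0.001  0.001 -1.   ]
```

View pics/j1c.png

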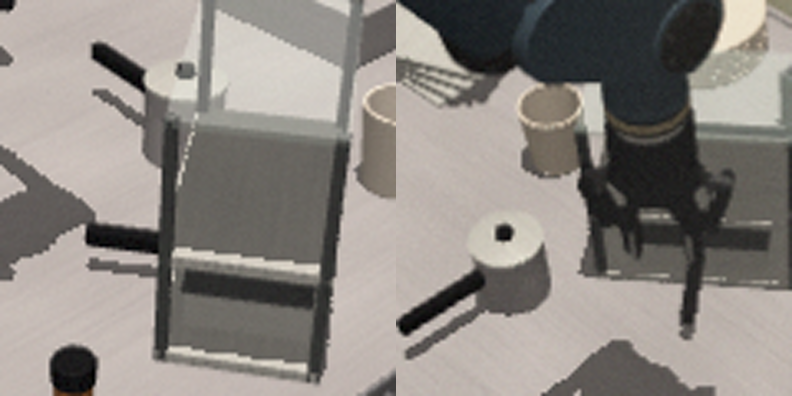

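View pics/wristj1.png

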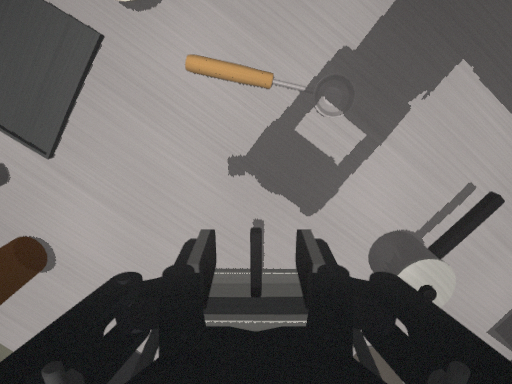

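```bash
cat > pot.py <<'E'
from plan import *
import sys
from scipy.optimize import minimize
def potfit(n,im,d,o,c0=None):
    W=cloud(n,d,o).reshape(-1,3); c=im.reshape(-1,3).max(1)
    b=(W[:,0]>280)&(W[:,0]<560)&(W[:,1]>250)&(W[:,1]<480)
    p=W[b&(W[:,2]>74)&(W[:,2]<92)&((W[:,0]-510)*.8056+(W[:,1]-270)*.5924<40)]
    if len(p)<20: print(n,"few",len(p)); return
    med=np.median(p,0)
    f=lambda v: np.mean(np.clip(np.hypot(p[:,0]-v[0],p[:,1]-v[1])-40,0,15))+1e-4*np.hypot(*(v-med[:2]))
    r=minimize(f,med[:2],method="Nelder-Mead"); k=W[b&(W[:,2]>92.5)&(W[:,2]<102)]
    cc,rr=cv2.minEnclosingCircle(np.ascontiguousarray(p[:,:2],np.float32))
    print(n,"lid",len(p),r.x.round(1),"minc",np.round(cc,1),round(rr,1),"knob",len(k),k.mean(0).round(1) if len(k) else 0)
    h=W[b&(W[:,2]>46)&(W[:,2]<66)&(c<70)]; h=h[(np.hypot(*(h[:,:2]-r.x).T)>45)&(np.hypot(*(h[:,:2]-r.x).T)<160)]
    if len(h)>10:
        R_=rect(h); m=h.mean(0); u=r.x-m[:2]; print("   handle",len(h),m.round(1),[np.round(v,1) for v in R_],"yaw(to axis)",np.arctan2(u[1],u[0]).round(3),"far",np.hypot(*(h[:,:2]-r.x).T).max().round(1))
if __name__=="__main__":
    for n in sys.argv[2:]:
        im,d,o=shot(n,n+sys.argv[1]); potfit(n,im,d,o)
E
python3 - <<'E'
from pot import *
for n in ("scene","side"):
    for t in ("0","j1"): 
        potfit(n,cv2.imread(f"pics/{n}{t}.png"),np.load(f"pics/{n}{t}.npy"),None)
potfit("wrist",cv2.imread("pics/wristj1.png"),np.load("pics/wristj1.npy"),manip.get_obs())
E
```

```text
scene lid 109 [444.6 322.2] minc [452.7 328.7] 38.5 knob 2 [457.1 329.8  97.4]
   handle 86 [363.8 340.8  56.1] [array([361.9, 342.5]), array([13.9, 77.6]), np.float64(84.6)] yaw(to axis) -0.226 far 124.0
scene lid 111 [449.2 327.8] minc [449.2 328.1] 40.3 knob 2 [457.1 329.9  97.4]
   handle 92 [363.6 341.   55.5] [array([364.4, 343.2]), array([15., 80.]), np.float64(82.2)] yaw(to axis) -0.153 far 126.1
side lid 324 [461.2 335.6] minc [485.5 314.8] 70.9 knob 39 [498.  303.4  97. ]
   handle 145 [384.2 336.5  56.2] [array([434.5, 320.9]), array([ 32.2, 232. ]), np.float64(71.6)] yaw(to axis) -0.012 far 140.4
side lid 330 [461.2 335.4] minc [483.8 313.6] 70.1 knob 25 [470.5 325.6  96.1]
   handle 138 [386.2 334.7  56.4] [array([434.7, 320.6]), array([ 30.6, 231.1]), np.float64(71.3)] yaw(to axis) 0.009 far 140.2
wrist lid 1753 [456.9 337.3] minc [456.9 337.3] 40.2 knob 132 [457.5 335.9  95. ]
   handle 1199 [365.7 343.9  55.4] [array([366.7, 346.2]), array([14.8, 92.2]), np.float64(83.9)] yaw(to axis) -0.073 far 136.8
```

```bash
python3 - <<'E'
from plan import *
P((380,345,220,np.pi/2-.1))
E
```

```text
t 49.85 pos [468.4  99.5 221.4] open 42.6 F [ 0.1  0.2 -0.2] q [-0.03  0.35  1.8   0.    1.   -2.23]
  jaw yaw 2.2048 z-axis [ 0.806  0.592 -0.001] x-axis [-0.001  0.001 -1.   ]
  slide [0.171, 25.016, 7.421] turn [0.734, -0.0012, -0.0012] rows>= 5.2
```

drive_tool([
  {"slide": [0, 4, 1], "turn": [0.1, 0, 0], "jaw": 0.5},
  {"slide": [0, 8, 2], "turn": [0.2, 0, 0], "jaw": 0.5},
  {"slide": [0, 12, 3.5], "turn": [0.33, 0, 0], "jaw": 0.5},
  {"slide": [0, 16, 5], "turn": [0.46, 0, 0], "jaw": 0.5},
  {"slide": [0, 20, 6], "turn": [0.6, 0, 0], "jaw": 0.5},
  {"slide": [0, 25, 7.4], "turn": [0.73, 0, 0], "jaw": 0.5},
  {"slide": [0, 25, 7.4], "turn": [0.734, 0, 0], "jaw": 0.5},
  {"slide": [0, 25, 7.4], "turn": [0.734, 0, 0], "jaw": 0.5},
  {"slide": [0, 25, 7.4], "turn": [0.734, 0, 0], "jaw": 0.5},
  {"slide": [0, 25, 7.4], "turn": [0.734, 0, 0], "jaw": 0.5},
])

```text
t: 50.85
position: [381.3, 343.4, 221.3]
ee_rot: [0.079, 1.571, -0.08]
force: [0.8, -0.6, -0.1]
opening: 42.8
```

```bash
python3 pot.py k1 wrist scene side; python3 - <<'E'
from plan import *
P()
E
```

```text
wrist lid 3865 [460.4 337.8] minc [482.1 317.9] 69.4 knob 323 [481.7 321.4  96.7]
   handle 1306 [380.4 342.   58.8] [array([432.2, 325.8]), array([ 33.7, 229.7]), np.float64(70.9)] yaw(to axis) -0.052 far 140.4
scene lid 109 [452.9 328.2] minc [452.7 328.8] 40.6 knob 2 [456.  331.   96.5]
   handle 92 [363.1 341.6  55.1] [array([364.8, 344.6]), array([17.4, 86. ]), np.float64(83.4)] yaw(to axis) -0.148 far 132.4
side lid 327 [461.2 335.6] minc [485.8 312.1] 72.5 knob 36 [500.2 300.7  97.5]
   handle 148 [380.  336.9  56.8] [array([433.1, 321.1]), array([ 33.4, 229.7]), np.float64(72.1)] yaw(to axis) -0.016 far 140.1
t 51.0 pos [381.7 343.8 222. ] open 42.7 F [-0.1  0.2  0.5] q [ 0.52  0.39  1.72  0.    1.03 -0.95]
  jaw yaw 1.4692 z-axis [ 0.995 -0.101 -0.   ] x-axis [-0.  0. -1.]
```

View pics/wristk1.png

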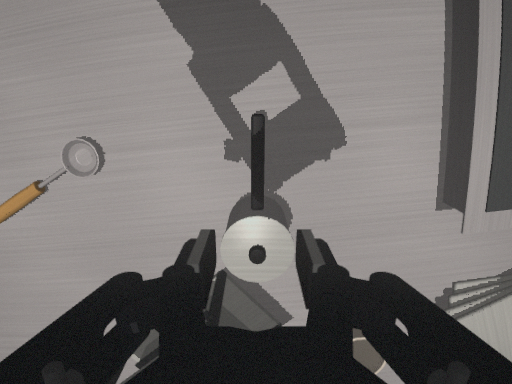

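```bash
python3 - <<'E'
from plan import *
o=manip.get_obs()
k=onz("wrist",[[257.5,253]],95,o)[0]; e=onz("wrist",[[258,114]],59,o)[0]; r=onz("wrist",[[258,206]],59,o)[0]
print(k,e,r,"dist",np.hypot(*(k-e)[:2]),"yaw",np.arctan2(*(k-e)[[1,0]]))
u=np.array([np.cos(-.1),np.sin(-.1)])
for s in (122,125): print(s,k[:2]-s*u)
P((333.5,347.5,90,np.pi/2-.1),(333.5,347.5,38,np.pi/2-.1))
E
```

```text
[458.3492812  339.03363647  95.        ] [321.35706647 353.61069014  59.        ] [420.14425286 343.70188053  59.        ] dist 137.76558856120386 yaw -0.10600899880523938
122 [336.95877304 351.2133133 ]
125 [333.97376054 351.51281355]
t 51.0 pos [381.7 343.8 222. ] open 42.7 F [-0.1  0.2  0.5] q [ 0.52  0.39  1.72  0.    1.03 -0.95]
  jaw yaw 1.4692 z-axis [ 0.995 -0.101 -0.   ] x-axis [-0.  0. -1.]
  slide [13.2, -0.124, -4.825] turn [-0.0016, -0.0004, -0.0005] rows>= 2.8
  slide [18.4, -0.126, -4.823] turn [-0.0016, -0.0004, -0.0005] rows>= 1.0
```

drive_tool([
  {"slide": [3, 0.1, -2], "turn": [0, 0, 0], "jaw": 0.5},
  {"slide": [6, 0.1, -4], "turn": [0, 0, 0], "jaw": 0.5},
  {"slide": [10, 0.1, -4.7], "turn": [0, 0, 0], "jaw": 0.5},
  {"slide": [13, 0.1, -4.7], "turn": [0, 0, 0], "jaw": 0.5},
  {"slide": [13, 0.1, -4.7], "turn": [0, 0, 0], "jaw": 0.5},
  {"slide": [13, 0.1, -4.7], "turn": [0, 0, 0], "jaw": 0.5},
])

```text
t: 51.6
position: [335.0, 350.5, 92.3]
ee_rot: [0.08, 1.57, -0.079]
force: [-0.3, -0.1, -0.6]
opening: 42.7
```

```bash
python3 - <<'E'
from plan import *
shot("wrist","k2")
P((334.5,349,36,np.pi/2-.104))
E
```

```text
t 51.65 pos [335.7 351.   93.1] open 42.9 F [0.9 0.8 0.3] q [ 0.58  0.57  1.9   0.    0.67 -0.89]
  jaw yaw 1.4702 z-axis [ 0.995 -0.1    0.001] x-axis [ 0.002  0.002 -1.   ]
  slide [5.709, -0.22, -0.107] turn [0.0034, 0.0015, -0.0021] rows>= 1.1
```

View pics/k2.png

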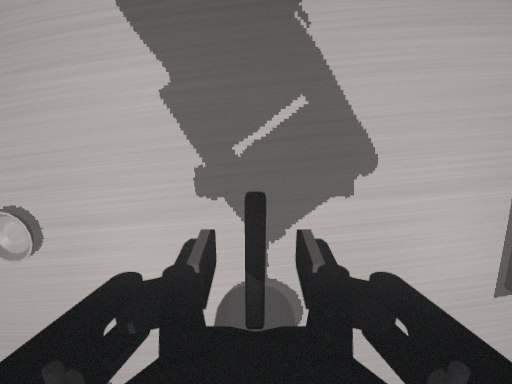

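drive_tool([
  {"slide": [2, 0, 0], "turn": [0, 0, 0], "jaw": 0.5},
  {"slide": [4, 0, 0], "turn": [0, 0, 0], "jaw": 0.5},
  {"slide": [5.6, 0, 0], "turn": [0, 0, 0], "jaw": 0.5},
  {"slide": [5.6, 0, 0], "turn": [0, 0, 0], "jaw": 0.5},
  {"slide": [5.6, 0, 0], "turn": [0, 0, 0], "jaw": 0.5},
  {"slide": [5.6, 0, 0], "turn": [0, 0, 0], "jaw": 0.7},
  {"slide": [5.6, 0, 0], "turn": [0, 0, 0], "jaw": 0.78},
  {"slide": [5.6, 0, 0], "turn": [0, 0, 0], "jaw": 0.85},
  {"slide": [5.6, 0, 0], "turn": [0, 0, 0], "jaw": 1},
  {"slide": [5.6, 0, 0], "turn": [0, 0, 0], "jaw": 1},
  {"slide": [5.6, 0, 0], "turn": [0, 0, 0], "jaw": 1},
  {"slide": [5.6, 0, 0], "turn": [0, 0, 0], "jaw": 1},
], squeeze=110)

```text
t: 52.85
position: [334.5, 350.9, 36.5]
ee_rot: [0.079, 1.569, -0.077]
force: [-1.1, -0.7, 5.8]
opening: 11.5
```

drive_tool([
  {"slide": [-0.5, 0, 0], "turn": [0, 0, 0], "jaw": 1},
  {"slide": [-1.5, 0, 0], "turn": [0, 0, 0], "jaw": 1},
  {"slide": [-3, 0, 0], "turn": [0, 0, 0], "jaw": 1},
  {"slide": [-5, 0, 0], "turn": [0, 0, 0], "jaw": 1},
  {"slide": [-7.5, 0, 0], "turn": [0, 0, 0], "jaw": 1},
  {"slide": [-10, 0, 0], "turn": [0, 0, 0], "jaw": 1},
  {"slide": [-12, 0, 0], "turn": [0, 0, 0], "jaw": 1},
  {"slide": [-12, 0, 0], "turn": [0, 0, 0], "jaw": 1},
  {"slide": [-12, 0, 0], "turn": [0, 0, 0], "jaw": 1},
])

```text
t: 53.75
position: [333.9, 350.4, 156.1]
ee_rot: [0.079, 1.57, -0.078]
force: [1.1, -0.9, -1.4]
opening: 11.5
```

```bash
python3 - <<'E'
from plan import *
for n in ("scene","side"):
    im,d,o=shot(n,n+"k3"); W=cloud(n,d,o).reshape(-1,3)
    b=(abs(W[:,0]-457)<50)&(abs(W[:,1]-337)<50)
    for z0 in range(110,240,10): 
        p=W[b&(W[:,2]>z0)&(W[:,2]<z0+10)]
        if len(p)>5: print(n,z0,len(p),p.mean(0).round(1))
P()
a=cv2.imread('pics/scenek3.png');b=cv2.imread('pics/sidek3.png');cv2.imwrite('pics/k3c.png',np.hstack([cv2.resize(a[80:240,200:380],None,fx=2.2,fy=2.2,interpolation=2),cv2.resize(b[110:270,90:270],None,fx=2.2,fy=2.2,interpolation=2)]))
E
```

```text
scene 120 30 [462.1 301.8 125. ]
scene 130 38 [463.7 302.4 134.5]
scene 140 41 [466.  303.  144.8]
scene 150 36 [468.9 302.2 155.3]
scene 160 43 [465.8 302.7 164.9]
scene 170 49 [470.  303.7 174.8]
scene 180 53 [472.4 308.3 185. ]
scene 190 76 [477.  317.4 196.1]
scene 200 219 [463.5 330.5 202.9]
scene 210 16 [460.9 333.4 213.2]
side 110 8 [435.2 318.1 117.9]
side 120 37 [445.2 309.7 125.1]
side 130 50 [444.2 314.  135.2]
side 140 49 [442.3 311.2 144.8]
side 150 42 [444.4 310.4 155. ]
side 160 56 [444.6 311.8 164.7]
side 170 62 [435.9 319.4 175.6]
side 180 49 [441.9 313.7 185.2]
side 190 97 [456.9 322.7 197.5]
side 200 252 [457.2 335.8 203.4]
side 210 19 [459.2 335.3 213.4]
t 53.85 pos [333.4 350.  155. ] open 11.5 F [-0.4 -0.7 -1.5] q [ 0.58  0.46  1.86  0.    0.83 -0.89]
  jaw yaw 1.4709 z-axis [ 0.995 -0.1   -0.003] x-axis [-0.003 -0.001 -1.   ]
```

View pics/k3c.png

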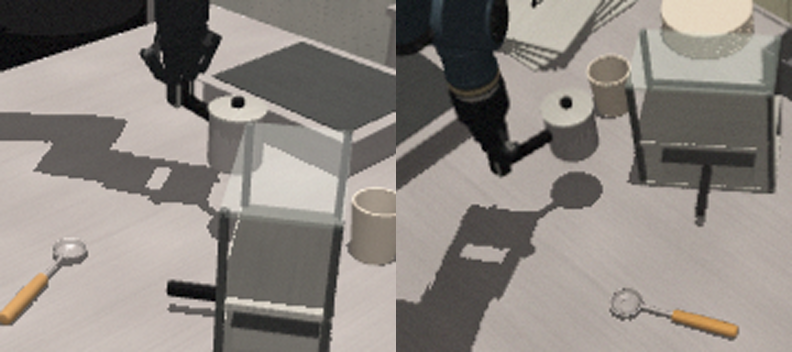

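```bash
python3 - <<'E'
from plan import *
P((350,200,155,np.pi/2+.2),(435,74.7,155,np.pi/2+.634))
E
```

```text
t 53.85 pos [333.4 350.  155. ] open 11.5 F [-0.4 -0.7 -1.5] q [ 0.58  0.46  1.86  0.    0.83 -0.89]
  jaw yaw 1.4709 z-axis [ 0.995 -0.1   -0.003] x-axis [-0.003 -0.001 -1.   ]
  slide [0.011, -14.757, 3.149] turn [-0.2999, -0.0026, 0.0006] rows>= 3.0
  slide [-0.002, -26.377, 12.856] turn [-0.7339, -0.0028, -0.0] rows>= 3.0
```

drive_tool([
  {"slide": [0, -2, 0.4], "turn": [-0.04, 0, 0], "jaw": 1},
  {"slide": [0, -5, 1], "turn": [-0.1, 0, 0], "jaw": 1},
  {"slide": [0, -8, 1.7], "turn": [-0.16, 0, 0], "jaw": 1},
  {"slide": [0, -11, 2.4], "turn": [-0.22, 0, 0], "jaw": 1},
  {"slide": [0, -14, 3], "turn": [-0.28, 0, 0], "jaw": 1},
  {"slide": [0, -16, 4.2], "turn": [-0.34, 0, 0], "jaw": 1},
  {"slide": [0, -18, 5.8], "turn": [-0.42, 0, 0], "jaw": 1},
  {"slide": [0, -20, 7.5], "turn": [-0.5, 0, 0], "jaw": 1},
  {"slide": [0, -22, 9.2], "turn": [-0.58, 0, 0], "jaw": 1},
  {"slide": [0, -24, 10.9], "turn": [-0.65, 0, 0], "jaw": 1},
  {"slide": [0, -25.5, 12.2], "turn": [-0.7, 0, 0], "jaw": 1},
  {"slide": [0, -26.4, 12.9], "turn": [-0.734, 0, 0], "jaw": 1},
  {"slide": [0, -26.4, 12.9], "turn": [-0.734, 0, 0], "jaw": 1},
  {"slide": [0, -26.4, 12.9], "turn": [-0.734, 0, 0], "jaw": 1},
  {"slide": [0, -26.4, 12.9], "turn": [-0.734, 0, 0], "jaw": 1},
])

```text
t: 55.35
position: [435.2, 75.6, 155.2]
ee_rot: [-0.495, 1.515, 0.498]
force: [-0.1, 0.7, -1.7]
opening: 11.5
```

```bash
cat > potr.py <<'E'
from plan import *
import sys
ex=np.array([.8056,.5924]);ey=np.array([-.5924,.8056]);rk=np.array([646.6,227.7])
tag=sys.argv[1]
o=manip.get_obs(); t=np.array(o["position"]); px=(t[:2]-rk)@ex+126; print("expect rack x",px.round(1),"y",((t[:2]-rk)@ey-2).round(1),"tool rack x",(px-126).round(1)); zb=t[2]-36.5
for n in ("scene","side"):
    im,d,o=shot(n,n+tag); W=cloud(n,d,o).reshape(-1,3); r=np.c_[(W[:,:2]-rk)@ex,(W[:,:2]-rk)@ey,W[:,2]]
    b=(np.hypot(r[:,0]-px,r[:,1])<50)
    k=r[b&(r[:,2]>zb+90)&(r[:,2]<zb+100)]; l=r[b&(r[:,2]>zb+78)&(r[:,2]<zb+89)]
    print(n,"knob",len(k),k.mean(0).round(1) if len(k) else 0, "lid",len(l),np.percentile(l,[1,50,99],axis=0).round(1).tolist() if len(l)>5 else 0)
    if len(l)>20:
        print("   minc",[np.round(v,1) for v in cv2.minEnclosingCircle(np.ascontiguousarray(l[:,:2],np.float32))])
        A=np.c_[l[:,0]-px,l[:,1],np.ones(len(l))]; q=l[:,2]
        for _ in range(5): s=np.linalg.lstsq(A,q,rcond=None)[0]; e=abs(q-A@s); g=e<max(2*np.median(e),1); A,q=A[g],q[g]
        print("   lid plane",s.round(3))
a=cv2.imread(f'pics/scene{tag}.png');b=cv2.imread(f'pics/side{tag}.png');cv2.imwrite(f'pics/{tag}c.png',np.hstack([cv2.resize(a[90:270,200:380],None,fx=2.2,fy=2.2,interpolation=2),cv2.resize(b[90:270,140:320],None,fx=2.2,fy=2.2,interpolation=2)]))
P()
E
python3 potr.py m1
```

```text
expect rack x -134.4 y 0.7 tool rack x -260.4
scene knob 28 [-133.9   -1.7  212.2] lid 359 [[-171.6, -38.2, 197.1], [-131.4, -9.3, 201.3], [-96.7, 35.2, 205.5]]
   minc [array([-135.1,   -0.2]), np.float64(41.8)]
   lid plane [-1.50000e-02  2.80000e-02  2.01507e+02]
side knob 0 0 lid 110 [[-167.6, -37.8, 197.6], [-130.1, -23.3, 201.8], [-94.5, -5.4, 207.0]]
   minc [array([-132.1,  -15.5]), np.float64(38.5)]
   lid plane [-4.00000e-02  3.00000e-03  2.02045e+02]
t 55.45 pos [435.6  75.7 155.6] open 11.7 F [ 0.7 -0.1 -1.7] q [-0.08  0.41  1.95  0.    0.77 -2.29]
  jaw yaw 2.2058 z-axis [ 0.805  0.593 -0.   ] x-axis [-0.001  0.001 -1.   ]
```

View pics/m1c.png

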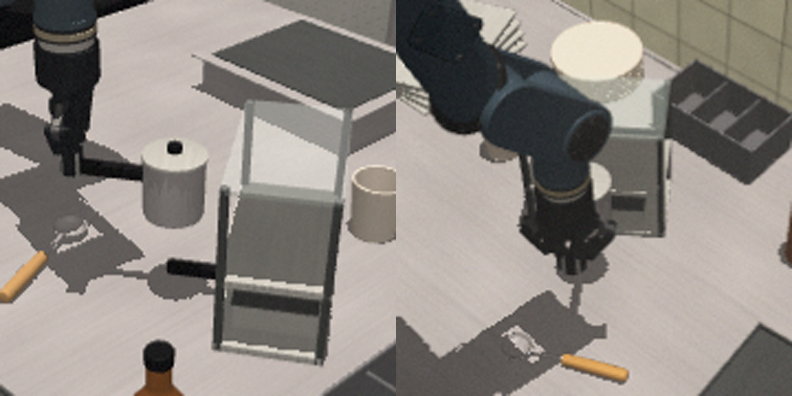

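drive_tool([
  {"slide": [0.3, 0, 0], "turn": [0, 0, 0], "jaw": 1},
  {"slide": [0.6, 0, 0.5], "turn": [0, 0, 0], "jaw": 1},
  {"slide": [0.6, 0, 2], "turn": [0, 0, 0], "jaw": 1},
  {"slide": [0.6, 0, 3.5], "turn": [0, 0, 0], "jaw": 1},
  {"slide": [0.6, 0, 5], "turn": [0, 0, 0], "jaw": 1},
  {"slide": [0.6, 0, 6.5], "turn": [0, 0, 0], "jaw": 1},
  {"slide": [0.6, 0, 8], "turn": [0, 0, 0], "jaw": 1},
  {"slide": [0.6, 0, 9.5], "turn": [0, 0, 0], "jaw": 1},
  {"slide": [0.6, 0, 10.5], "turn": [0, 0, 0], "jaw": 1},
  {"slide": [0.6, 0, 11], "turn": [0, 0, 0], "jaw": 1},
  {"slide": [0.6, 0, 11], "turn": [0, 0, 0], "jaw": 1},
  {"slide": [0.6, 0, 11], "turn": [0, 0, 0], "jaw": 1},
])

```text
t: 56.65
position: [524.3, 140.1, 149.6]
ee_rot: [-0.496, 1.514, 0.498]
force: [-0.1, 0.6, -2.0]
opening: 11.7
```

```bash
python3 potr.py m2; python3 - <<'E'
from plan import *
ex=np.array([.8056,.5924]);ey=np.array([-.5924,.8056]);rk=np.array([646.6,227.7])
n="scene"
W=cloud(n,np.load(f"pics/{n}m2.npy")).reshape(-1,3); r=np.c_[(W[:,:2]-rk)@ex,(W[:,:2]-rk)@ey,W[:,2]]
for z0 in range(150,420,30):
    m=(r[:,0]>-260)&(r[:,0]<-70)&(abs(r[:,1])<90)&(r[:,2]>z0)&(r[:,2]<z0+30); p=r[m]
    if len(p)>5: print(z0,len(p),"x",np.percentile(p[:,0],[1,99]).round(0))
E
```

```text
expect rack x -24.4 y -0.1 tool rack x -150.4
scene knob 0 0 lid 0 0
side knob 0 0 lid 15 [[-54.8, -33.4, 192.4], [-46.9, -27.3, 195.8], [-40.1, -20.6, 198.5]]
t 56.75 pos [524.3 140.  149.8] open 11.8 F [-0.7 -0.6 -2. ] q [ 0.05  0.53  1.72  0.    0.89 -2.15]
  jaw yaw 2.2047 z-axis [ 0.806  0.592 -0.001] x-axis [-0.001  0.001 -1.   ]
150 268 x [-165.  -79.]
180 73 x [-162. -138.]
210 147 x [-167. -134.]
240 221 x [-170. -132.]
270 253 x [-185. -114.]
300 394 x [-185. -114.]
330 316 x [-182. -116.]
360 379 x [-183. -110.]
390 386 x [-198. -105.]
```

View pics/m2c.png

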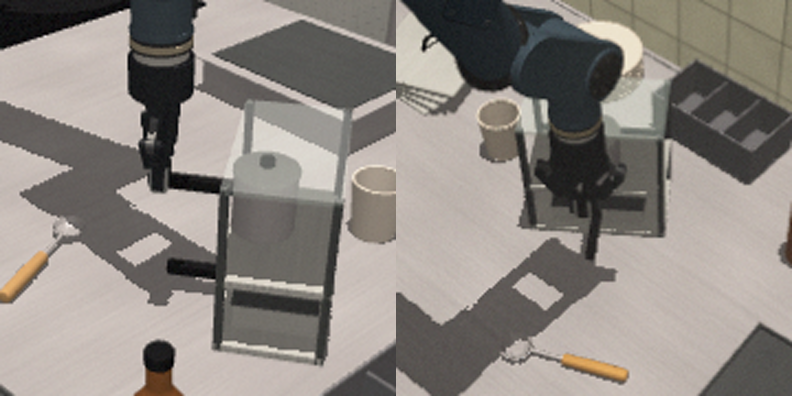

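drive_tool([
  {"slide": [0, 0, 1], "turn": [0, 0, 0], "jaw": 1},
  {"slide": [0, 0, 2], "turn": [0, 0, 0], "jaw": 1},
  {"slide": [0, 0, 2.8], "turn": [0, 0, 0], "jaw": 1},
  {"slide": [0, 0, 2.8], "turn": [0, 0, 0], "jaw": 1},
  {"slide": [0, 0, 2.8], "turn": [0, 0, 0], "jaw": 1},
  {"slide": [0.2, 0, 2.8], "turn": [0, 0, 0], "jaw": 1},
  {"slide": [0.4, 0, 2.8], "turn": [0, 0, 0], "jaw": 1},
  {"slide": [0.5, 0, 2.8], "turn": [0, 0, 0], "jaw": 1},
  {"slide": [0.5, 0, 2.8], "turn": [0, 0, 0], "jaw": 1},
])

```text
t: 57.65
position: [547.3, 156.7, 144.6]
ee_rot: [-0.496, 1.514, 0.497]
force: [0.7, 0.2, -1.9]
opening: 11.8
```

drive_tool([
  {"slide": [0.1, 0, 0], "turn": [0, 0, 0], "jaw": 1},
  {"slide": [0.2, 0, 0], "turn": [0, 0, 0], "jaw": 1},
  {"slide": [0.2, 0, 0], "turn": [0, 0, 0], "jaw": 1},
])

```text
t: 57.95
position: [547.6, 156.8, 142.9]
ee_rot: [-0.496, 1.513, 0.497]
force: [-0.3, -0.7, -0.9]
opening: 11.8
```

drive_tool([
  {"slide": [0.1, 0, 0], "turn": [0, 0, 0], "jaw": 1},
  {"slide": [0.15, 0, 0], "turn": [0, 0, 0], "jaw": 1},
  {"slide": [0.15, 0, 0], "turn": [0, 0, 0], "jaw": 1},
])

```text
t: 58.25
position: [547.6, 156.7, 142.0]
ee_rot: [-0.496, 1.513, 0.497]
force: [-3.0, -2.3, 5.8]
opening: 11.4
```

```bash
python3 potr.py m3
```

```text
expect rack x 4.2 y -0.6 tool rack x -121.8
scene knob 0 0 lid 0 0
side knob 0 0 lid 0 0
t 58.35 pos [547.6 156.7 142. ] open 11.5 F [-3.7 -2.1  5.5] q [ 0.08  0.57  1.66  0.    0.91 -2.12]
  jaw yaw 2.2051 z-axis [0.805 0.593 0.   ] x-axis [ 0.     0.001 -1.   ]
```

View pics/m3c.png

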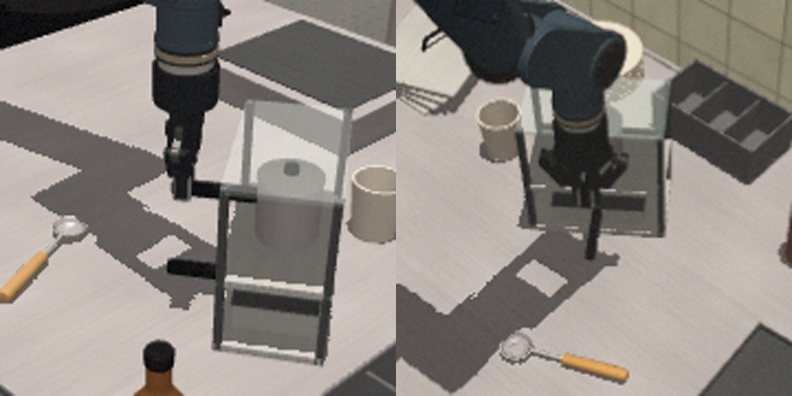

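drive_tool([
  {"slide": [-0.05, 0, 0], "turn": [0, 0, 0], "jaw": 0.8},
  {"slide": [-0.05, 0, 0], "turn": [0, 0, 0], "jaw": 0.65},
  {"slide": [0, 0, 0], "turn": [0, 0, 0], "jaw": 0.5},
  {"slide": [0, 0, 0], "turn": [0, 0, 0], "jaw": 0.5},
  {"slide": [0, 0, 0], "turn": [0, 0, 0], "jaw": 0.5},
  {"slide": [0, 0, -1], "turn": [0, 0, 0], "jaw": 0.5},
  {"slide": [0, 0, -3], "turn": [0, 0, 0], "jaw": 0.5},
  {"slide": [-2, 0, -6], "turn": [0, 0, 0], "jaw": 0.5},
  {"slide": [-6, 0, -9], "turn": [0, 0, 0], "jaw": 0.5},
  {"slide": [-11, 0, -11], "turn": [0, 0, 0], "jaw": 0.5},
  {"slide": [-16, -4, -12], "turn": [0, 0, 0], "jaw": 0.5},
  {"slide": [-18, -8, -12], "turn": [0, 0, 0], "jaw": 0.5},
  {"slide": [-18, -12, -12], "turn": [0, 0, 0], "jaw": 0.5},
  {"slide": [-18, -12, -12], "turn": [0, 0, 0], "jaw": 0.5},
  {"slide": [-18, -12, -12], "turn": [0, 0, 0], "jaw": 0.5},
])

```text
t: 59.85
position: [521.4, -12.0, 320.8]
ee_rot: [-0.493, 1.515, 0.496]
force: [-0.7, 0.7, 0.7]
opening: 42.4
```

```bash
python3 - <<'E'
from plan import *
ex=np.array([.8056,.5924]);ey=np.array([-.5924,.8056]);rk=np.array([646.6,227.7])
for n in("scene","side","wrist"):
    im,d,o=shot(n,n+"n1"); W=cloud(n,d,o).reshape(-1,3); r=np.c_[(W[:,:2]-rk)@ex,(W[:,:2]-rk)@ey,W[:,2]]
    for nm,z0,z1 in (("pan handle",36,48),("pot handle",156,172)):
        m=(r[:,0]<-68)&(r[:,0]>-160)&(abs(r[:,1])<30)&(r[:,2]>z0)&(r[:,2]<z1); p=r[m]
        if len(p)>5: print(n,nm,len(p),np.percentile(p,[1,50,99],axis=0).round(1).tolist())
    b=(W[:,2]>100)&(abs(W[:,0]-478)<60)&(abs(W[:,1]+340)<60)&(W[:,2]<165); print("  tongs",b.sum(),W[b].mean(0).round(1) if b.sum() else 0, W[b][:,2].max() if b.sum() else 0)
P()
E
```

```text
scene pan handle 101 [[-139.8, -8.9, 36.5], [-109.9, -3.1, 42.6], [-80.1, 7.9, 47.0]]
scene pot handle 113 [[-135.4, -9.0, 156.0], [-106.2, -4.6, 162.9], [-78.9, 6.1, 166.7]]
  tongs 401 [ 484.2 -340.8  132.7] 155.7210362109347
side pan handle 71 [[-142.7, -7.6, 36.2], [-109.1, -0.6, 42.9], [-69.5, 6.4, 47.4]]
side pot handle 74 [[-136.1, -7.4, 157.1], [-106.5, -1.0, 163.3], [-71.3, 6.8, 169.1]]
  tongs 177 [ 478.5 -341.   140.3] 159.4364280668069
wrist pan handle 260 [[-140.2, -5.4, 36.6], [-117.0, 1.7, 43.1], [-84.5, 8.5, 45.1]]
wrist pot handle 212 [[-136.3, -4.6, 156.2], [-128.1, 1.1, 164.0], [-114.8, 8.1, 165.9]]
  tongs 0 0 0
t 60.0 pos [520.5 -10.  320.3] open 42.5 F [-0.9  0.9 -0.5] q [-0.23  0.29  1.57  0.    1.28 -2.44]
  jaw yaw 2.2059 z-axis [ 0.805  0.593 -0.001] x-axis [-0.003  0.002 -1.   ]
```

View pics/scenen1.png

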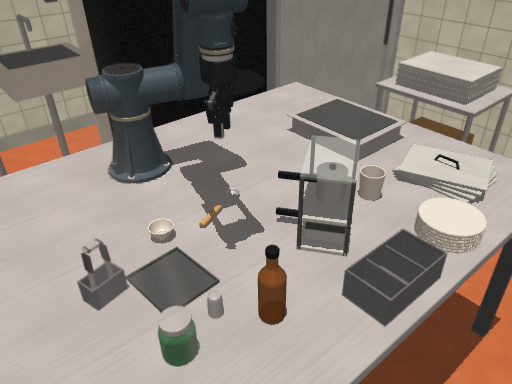

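View pics/siden1.png

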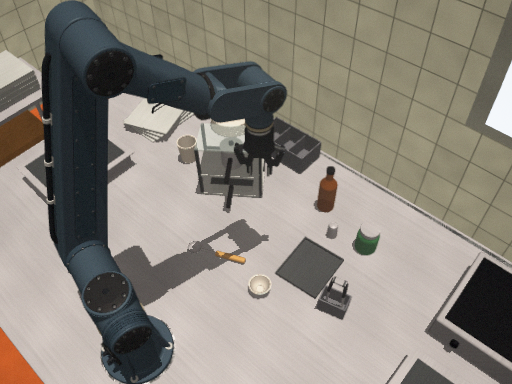

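```bash
python3 - <<'E'
from plan import *
for n in("scene","side"):
    for t in ("0","n1"):
        W=cloud(n,np.load(f"pics/{n}{t}.npy")).reshape(-1,3); b=(abs(W[:,0]-478)<60)&(abs(W[:,1]+340)<60)
        out=[]
        for z0,z1 in ((66,85),(90,115),(115,135),(140,165)):
            p=W[b&(W[:,2]>z0)&(W[:,2]<z1)]; out.append((len(p),p[:,:2].mean(0).round(1).tolist() if len(p) else 0, np.round(rect(p)[0],1).tolist() if len(p)>3 else 0))
        print(n,t,out)
for n in ("scene","side"):
    a=cv2.imread(f"pics/{n}0.png").astype(int);b=cv2.imread(f"pics/{n}n1.png").astype(int)
for n in("scene","side"):
    W0=cloud(n,np.load(f"pics/{n}0.npy")).reshape(-1,3);W1=cloud(n,np.load(f"pics/{n}n1.npy")).reshape(-1,3)
    for nm,c,rad,z in (("oil",(770,-90),60,(20,200)),("pickles",(735,-292),60,(20,110)),("shaker",(695,-182),40,(15,65)),("ramekin",(390,-135),50,(12,45)),("spoon",(405,10),70,(8,25)),("cup",(620,400),120,(60,95))):
        o=[]
        for W in (W0,W1):
            p=W[(np.hypot(W[:,0]-c[0],W[:,1]-c[1])<rad)&(W[:,2]>z[0])&(W[:,2]<z[1])]; o.append((len(p),p.mean(0).round(1).tolist() if len(p) else 0))
        print(n,nm,o)
a=cv2.imread("pics/scene0.png");b=cv2.imread("pics/scenen1.png");c=cv2.imread("pics/siden1.png")
f=lambda m:cv2.resize(m,(390,390),interpolation=2)
cv2.imwrite("pics/tg.png",np.hstack([f(a[230:310,70:150]),f(b[230:310,70:150])]))
cv2.imwrite("pics/rk.png",np.hstack([f(b[125:255,250:380]),f(c[100:220,180:300])]))
E
```

```text
scene 0 [(63, [480.6, -342.1], [478.1, -339.7]), (121, [481.4, -339.0], [477.3, -339.5]), (113, [482.2, -341.4], [479.7, -340.9]), (159, [480.0, -340.0], [478.8, -339.9])]
scene n1 [(63, [483.0, -339.3], [481.2, -338.6]), (116, [484.8, -339.8], [481.4, -338.8]), (117, [484.7, -340.4], [481.1, -339.3]), (156, [483.1, -340.2], [481.7, -340.0])]
side 0 [(15, [474.6, -334.0], [469.8, -330.4]), (23, [471.7, -344.8], [475.8, -340.4]), (28, [473.2, -346.4], [476.7, -340.3]), (112, [477.7, -340.4], [477.7, -340.4])]
side n1 [(16, [473.3, -334.5], [466.6, -330.1]), (28, [475.5, -344.6], [479.6, -339.4]), (29, [473.6, -342.2], [477.3, -339.6]), (107, [480.1, -339.6], [481.0, -337.7])]
scene oil [(1649, [789.8, -102.1, 105.1]), (1649, [789.7, -102.1, 105.1])]
scene pickles [(1781, [740.1, -298.5, 76.3]), (1774, [740.0, -298.5, 76.5])]
scene shaker [(315, [698.4, -183.9, 42.1]), (316, [698.3, -184.1, 42.0])]
scene ramekin [(375, [374.2, -132.3, 26.2]), (368, [374.4, -132.3, 26.5])]
scene spoon [(164, [404.0, 13.6, 17.2]), (189, [406.0, 8.3, 16.6])]
scene cup [(383, [628.9, 446.1, 74.8]), (389, [629.0, 445.5, 74.7])]
side oil [(584, [762.7, -97.8, 107.4]), (587, [762.9, -97.7, 107.3])]
side pickles [(605, [710.6, -296.9, 76.9]), (602, [710.6, -296.9, 77.3])]
side shaker [(128, [683.9, -182.1, 44.4]), (131, [683.9, -182.5, 43.8])]
side ramekin [(266, [385.5, -130.0, 26.2]), (268, [385.5, -130.4, 26.2])]
side spoon [(197, [400.4, 7.9, 16.9]), (187, [399.5, 9.1, 17.1])]
side cup [(217, [629.1, 450.7, 76.0]), (212, [629.4, 450.6, 76.8])]
```

View pics/tg.png

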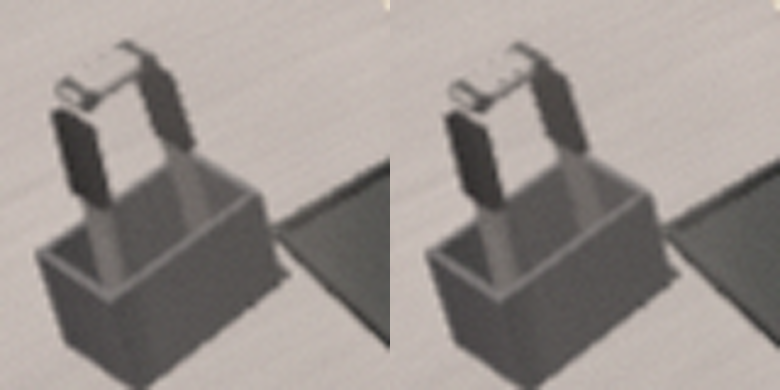

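View pics/rk.png

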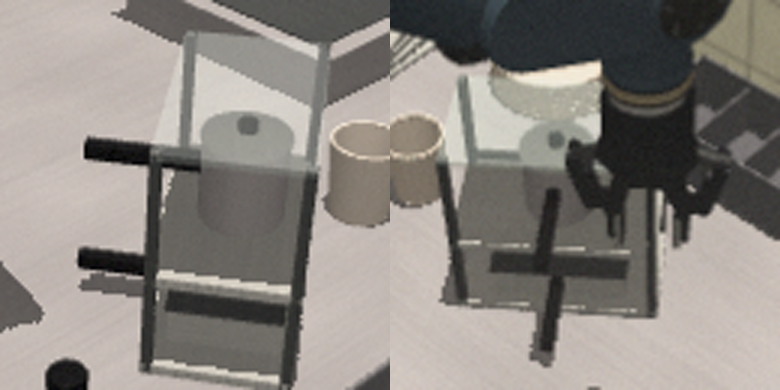

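Tongs, pan and pot all stand where they should, the tray is empty, and the bystanders are unmoved. The arm is clear of everything, so I'm handing in.

```bash
python3 -c "
from bench import manip
print(manip.hand_in()); print(manip.get_obs()['t'])"
```

```text
the job is handed in; nothing more can be done
None
the job is handed in; nothing more can be done
```

The order is packed and handed in at about 60 s of the 210 s allowed.

**What I did**
1. Moved all five fish pieces present into the pan with the tongs, flat and in two rows.
2. Stood the tongs back in their holder.
3. Fitted the lid on the pan.
4. Slid the lidded pan onto the lower tier.
5. Slid the pot onto the upper tier.

**Last checks**
- **Pieces:** all five lay flat on the pan floor, with their tops at 24 mm, before I fitted the lid. The tray is empty.
- **Lid:** it sits level with its plate top at about 38.6 mm (38 when seated), and lines up with the pan within about 1 mm.
- **Pan:** its origin is about 4 mm behind the board's middle. The lid reads 48.4 mm high, as it should for a pan flat on the board. Only the handle sticks out.
- **Pot:** it stands upright about 4 mm behind the board's middle, and its handle reads 163–164 mm high as expected. Only the handle sticks out.
- **Tongs:** upright in the holder, shifted about 3 mm from where they started.
- **Bystanders:** none moved beyond measurement noise. The scene camera's spoon readings differ by about 5 mm because the pan handle hid part of the spoon at the start; the side camera agrees within about 1 mm.

**Disagreements:** the wrist camera read about 2 mm to one side of the other two, so I allowed for it in the grasps. I saw no piece knocked aside, and the pot was where I first measured it.

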